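# Gauge the fan-handle blanks

### The job

Check every handle blank on the bench in the bench caliper, in the order red, green, yellow (some may be missing): lay its square body on the two brass posts with the round tenon between the jaws, let go of it, and slide the jaw shut gently until the tenon presses the sprung anvil in by a few millimetres and stays so for half a second. Lay each checked blank lengthwise between the pegs on the sloped rest of its own colour, painted end down at the lip, tenon up. Finish with the empty caliper slid fully shut and everything let go, and leave the other tools where they lie.

Things in the scene. Friction and masses are not known exactly. Their poses are not given: they have to be found in the camera images.
- caliper: Fixed bench caliper on a T-shaped plinth 15 mm high (local x -147..83, y -60..165 mm). Origin on the table under the jaws; +x from posts to beam, +y from anvil to jaw. Two brass posts (14 mm in x, 30 mm in y, 68 mm apart, tops 60 mm up, open between) carry a blank's body along x. Jaws: 51-85 mm up, from x = -14 mm. Beam along y at x = 60 mm, 40 mm high, dial block at its -y end, 89 mm high.
- saddle (a point): Middle of the caliper's two posts, at the level of their tops (60 mm above the table); a blank's origin belongs 16 mm above it.
- gauge_line (a point): Middle of the gap at the jaws' front, 78 mm in caliper +x from saddle, at the height of a loaded tenon's axis (76 mm above the table); fixed to the caliper. The jaws should meet the tenon about here.
- jaw (a joint): Travel of the sliding jaw in m: 0 open (face 52 mm to +y of the posts' middle line), growing towards the anvil (caliper -y), end stop 0.068 = fully shut (face 2 mm from the unpressed anvil). About 1.5 N of friction; stays where left. With a 20 mm tenon in between it meets the anvil at about 0.050.
- jaw_tab (a point): Upright orange finger tab on the sliding jaw: 36 mm long in caliper x, 16 mm thick in caliper y, top 102 mm above the table, 41 mm of it clear. The point is in its middle, 12 mm below its top, 60 mm from the gauge line in caliper +x and 26 mm to +y of the jaw's face. Pinch across its thickness from above.
- anvil (a joint): Give of the sprung anvil across from the sliding jaw, in m: 0 at rest (its face 18 mm to the -y side of the posts' middle line), grows as it is pressed (caliper -y), 1.2 N per mm, end stop 8 mm. Pressing it is how contact force registers.
- blank_red: Loose wooden handle blank, may be absent: square body 100 x 32 x 32 mm with a round turned tenon 20 mm across and 55 mm long at its +x end; the 25 mm at the body's other (-x) end is painted red. 85 g (varies). Origin: centre of the square body; x along the blank. Starts lying on the table.
- blank_red_tenon (a point): Point on the axis of the red blank's tenon, at mid length, 78 mm from the blank's origin.
- rest_red: Fixed rest: dark ramp 120 x 60 mm rising 20 degrees towards its +x, with a red lip 14 mm tall across its low (-x) end, a red patch at its high end and two pairs of brass pegs (44 mm between, 22 mm tall; 45 mm down and 36 mm up the slope from its middle). Origin on the table, z up; the ramp's surface is 45 mm above it, the lip's inner face 55 mm down the slope from there.
- blank_green: Loose wooden handle blank, may be absent: square body 100 x 32 x 32 mm with a round turned tenon 20 mm across and 55 mm long at its +x end; the 25 mm at the body's other (-x) end is painted green. 85 g (varies). Origin: centre of the square body; x along the blank. Starts lying on the table.
- blank_green_tenon (a point): Point on the axis of the green blank's tenon, at mid length, 78 mm from the blank's origin.
- rest_green: Fixed rest: dark ramp 120 x 60 mm rising 20 degrees towards its +x, with a green lip 14 mm tall across its low (-x) end, a green patch at its high end and two pairs of brass pegs (44 mm between, 22 mm tall; 45 mm down and 36 mm up the slope from its middle). Origin on the table, z up; the ramp's surface is 45 mm above it, the lip's inner face 55 mm down the slope from there.
- blank_yellow: Loose wooden handle blank, may be absent: square body 100 x 32 x 32 mm with a round turned tenon 20 mm across and 55 mm long at its +x end; the 25 mm at the body's other (-x) end is painted yellow. 85 g (varies). Origin: centre of the square body; x along the blank. Starts lying on the table.
- blank_yellow_tenon (a point): Point on the axis of the yellow blank's tenon, at mid length, 78 mm from the blank's origin.
- rest_yellow: Fixed rest: dark ramp 120 x 60 mm rising 20 degrees towards its +x, with a yellow lip 14 mm tall across its low (-x) end, a yellow patch at its high end and two pairs of brass pegs (44 mm between, 22 mm tall; 45 mm down and 36 mm up the slope from its middle). Origin on the table, z up; the ramp's surface is 45 mm above it, the lip's inner face 55 mm down the slope from there.
- mallet: Bystander, loose: hammer-shaped mallet, 240 mm. Leave it where it lies.
- chisel_a: Bystander, loose: chisel with wooden handle, 200 mm. Leave it where it lies.
- chisel_b: Bystander, loose: chisel with red handle, 180 mm. Leave it where it lies.
- wax: Bystander, loose: black round wax pad, 84 mm across, 22 mm high. Leave it where it lies.
- coffee: Bystander, loose: white mug, 72 mm across, 60 mm high. Leave it where it lies.
- brush: Bystander, loose: brush, 190 mm. Leave it where it lies.
- mask: Bystander, loose: small round red mask, 100 mm across, 31 mm high. Leave it where it lies.
Mind the look-alikes: they are no part of the job. Leave any blue look-alike of the blank_green alone. Leave any orange or purple look-alike of the rest_red alone.

How it is judged:
By the outcome, as a careful person would: the job done as asked, in the order asked, and still so for the second after the job is handed in, with the robot touching nothing.
Of blank_red, blank_green, blank_yellow only 2 to 3 are there at a start; the rules pass over those that are not, and their reading is None.
At some moment in a run one of blank_red, blank_green, blank_yellow may be knocked a few centimetres aside while the robot is not near it.
Once in a run the grip may slacken for a moment while it holds something.
It also fails if it takes over 210 s, if anything falls off the work surface, if the arm or the gripper's body presses on something with over 40 N, if the wrist force passes 120 N, or if a joint passes its speed limit or range.

### The arm

A 6-joint arm with a two-finger parallel gripper is mounted at the origin on the work surface. World frame = base frame: x ahead of the robot, y to its left, z up, the work surface at z = 0. Lengths are in mm, angles in rad, forces in N, time in s.
With the tool pointing down it reaches from about 350 to 975 mm from the base axis. Payload 7.1 kg.
Tool frame: the origin (TCP) lies at the very end of the fingers, on their centre line; the grasp point (between the pads) lies 19 mm behind it; y points along the fingers, z is the direction in which the jaws open and shut, and the axes are right-handed (so a half turn about y gives the same grasp; the last joint's range is limited). The gripper opens to 88 mm and grips with 3 to 60 N. Pads are 20 mm wide; open, the fingers measure 115 mm over their backs; the gripper's body (75 mm by 178 mm) begins 61 mm behind the grasp point.
Start: joints at [1.28, 0.423, 1.63, -0, 1.089, -0.019], TCP at [167.759, 602.048, 222.675] pointing down, gripper open.
Joint ranges: [-3, 3], [-0.9, 2.11], [0.09, 2.58], [-1.31, 4.45], [0.11, 2.69], [-2.54, 2.54]. Speed limits (rad/s): [2.39, 2.39, 3.01, 3.14, 3.14, 3.14].

### API

Orientations are given as a rotation vector (axis times angle).
In Python, from workcell import ctrl gives the robot as it stands.
- The arm moves only by the shell command python3 -m jog 'ROWS'. ROWS is JSON, a list of rows, each a list of 3 entries, a list of its own where there are three numbers: the opening, from 0 (shut) to 1 (fully open), then the shift along the tool's x, y, z in cm, then the turn, a rotation vector about the tool's x, y, z in rad. In form: [[claw, [dx, dy, dz], [wx, wy, wz]], ...]. A call has 1 to 8 rows; each row is the pose to reach, as a shift and turn from the pose commanded when the call began, along the tool's axes at that moment; what a row does not reach only later rows make up. A row lasts 1/10 s, in which the tool goes at most 50 mm and 8.59 degrees, less where a joint would pass 70% of its speed; a pose out of reach is approached as far as the arm can. A call with a gripper value outside its range is refused whole. The fingers move at their own pace and stop on an object; the grip force is fixed at half the most. Time passes only in rows, so rows that repeat a pose let the fingers close. It gives the time, the measured TCP pose, the force and the opening at its end, in the units of the state.
- ctrl.get_obs(): the state, without advancing time (a new reading comes with each control period).
- ctrl.get_image(name): name is "scene" or "top"; returns a dict with "color" (480x640x3 uint8, red, green, blue), "z_map" (480x640 float32, mm along the optical axis (not along the pixel's ray), 0 where there is no reading), "fx", "fy", "cx", "cy" (pixels), "pose" (4x4, takes a point from camera to world coordinates). Camera axes: x right, y down, z forward; pixel columns grow to the right and rows downward; lengths in mm; the calibration is good to about 2 mm. A picture is of the moment at which its call begins.
- ctrl.close_job(): hands the job in, once; it reports no verdict.
The state is a dict: "t": time; "qpos": joint angles; "qvel": joint speeds; "joint_torque": joint torques, N m; "ee_pos": TCP position; "orientation": TCP orientation; "ft_force": force on the tool from outside, world axes, zero at the start; "moment": the same for the moment, N m; "width": finger opening in mm.
Only numpy, scipy, OpenCV 4.12 (cv2) and the standard library are available. Lean on these libraries where they do the work, as an engineer would, in place of code of your own. Each camera call takes 0.05 s, during which the arm holds its last target.

## Working session

There is one attempt and no reset: what is moved stays moved. The work goes in short steps, Python scripts to look and compute and a shell command to move; the robot and the scene stay as the last step left them, time stands still between calls to the robot, and variables do not carry over. Pictures are saved under pics/ and viewed, and the job is handed in when it is done.

```bash
ls; mkdir -p pics
python3 - <<'E'
from workcell import ctrl
import cv2,numpy as np
print(ctrl.get_obs())
for n in("scene","top"):
    im=ctrl.get_image(n)
    cv2.imwrite(f"pics/{n}0.png",im["color"][:,:,::-1])
    np.savez(f"/tmp/{n}0.npz",**im)
    print(n,im["fx"],im["fy"],im["cx"],im["cy"],im["pose"].round(3).tolist())
E
```

```text
pics
{'t': 0.0, 'qpos': array([ 1.27998540e+00,  4.23821737e-01,  1.63068078e+00,  3.14691119e-05,
        1.08859553e+00, -1.90169384e-02]), 'qvel': array([ 7.03933237e-04, -6.02256831e-04,  2.38572536e-03,  7.99656209e-05,
       -2.38232590e-04, -3.26571348e-04]), 'joint_torque': array([-2.57298670e-03, -5.44618285e+01, -2.73658919e+01,  6.42248732e-02,
        2.27102812e-02, -1.33359408e-04]), 'ee_pos': array([167.60665781, 601.53541932, 221.91724623]), 'orientation': array([-1.56173042,  0.21360723, -0.213198  ]), 'ft_force': array([-0.90147711, -0.41082506,  0.18774209]), 'moment': array([ 0.04126475,  0.01713895, -0.03092118]), 'width': 87.9663794523292}
scene 478.5043858035737 478.5043858035737 311.5626163840302 249.2519090262408 [[-0.114, 0.795, -0.596, 1217.173], [0.993, 0.088, -0.073, 29.85], [-0.006, -0.601, -0.799, 1059.257], [0.0, 0.0, 0.0, 1.0]]
top 617.5487779975158 617.5487779975158 309.7207683532003 238.91494905882905 [[-0.005, -0.978, 0.208, 157.954], [-1.0, 0.004, -0.004, -39.914], [0.003, -0.208, -0.978, 1796.299], [0.0, 0.0, 0.0, 1.0]]
```

View pics/scene0.png

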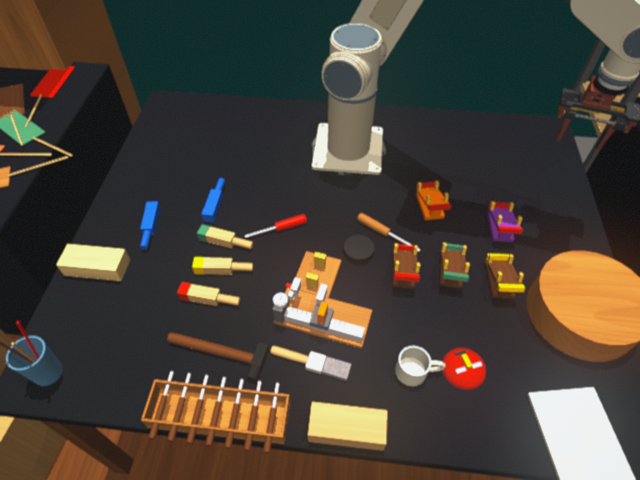

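View pics/top0.png

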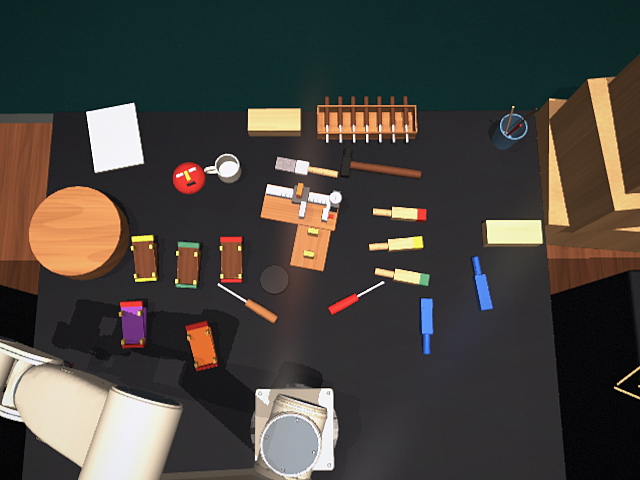

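```bash
cat > h.py <<'E'
import numpy as np,cv2
def load(p): return dict(np.load(p))
def grab(name,tag):
    from workcell import ctrl
    im=ctrl.get_image(name); np.savez(f"/tmp/{tag}.npz",**im); return im
def xyz(im):
    z=im["z_map"].astype(float); v,u=np.mgrid[:480,:640]
    P=np.stack([(u-im["cx"])/im["fx"]*z,(v-im["cy"])/im["fy"]*z,z,np.ones_like(z)],-1)
    return (P@im["pose"].T)[...,:3]
def atz(im,u,v,zw):
    d=im["pose"][:3,:3]@np.array([(u-im["cx"])/im["fx"],(v-im["cy"])/im["fy"],1]); o=im["pose"][:3,3]
    return o+d*(zw-o[2])/d[2]
def proj(im,p):
    T=np.linalg.inv(im["pose"]); c=T[:3,:3]@np.asarray(p,float)+T[:3,3]
    return im["fx"]*c[0]/c[2]+im["cx"], im["fy"]*c[1]/c[2]+im["cy"]
def crop(im,u0,v0,u1,v1,s,fn):
    c=im["color"][v0:v1,u0:u1,::-1]; cv2.imwrite(fn,cv2.resize(c,None,fx=s,fy=s,interpolation=cv2.INTER_CUBIC))
E
python3 - <<'E'
from h import *
t=load("/tmp/top0.npz"); s=load("/tmp/scene0.npz")
crop(t,250,170,450,300,4,"pics/t_cal.png")
crop(t,110,220,260,300,5,"pics/t_rest.png")
crop(s,170,210,380,350,3.8,"pics/s_cal.png")
crop(s,380,170,540,310,4,"pics/s_rest.png")
E
```

```text
(no output)
```

View pics/t_cal.png

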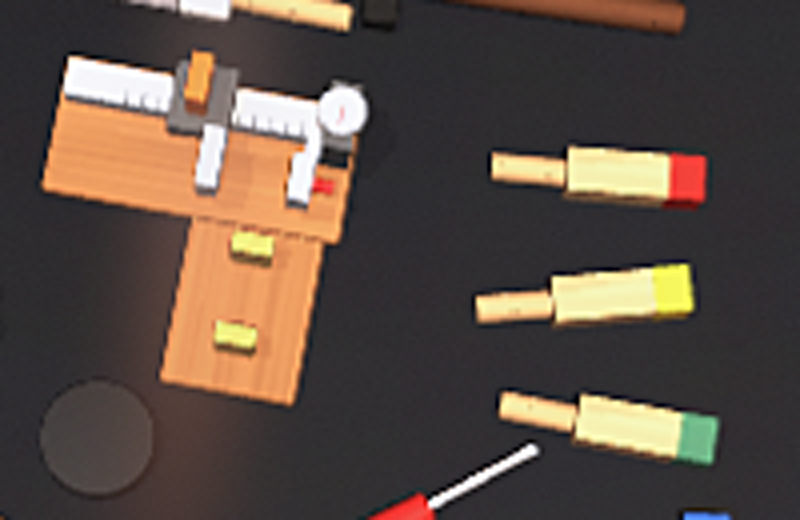

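View pics/t_rest.png

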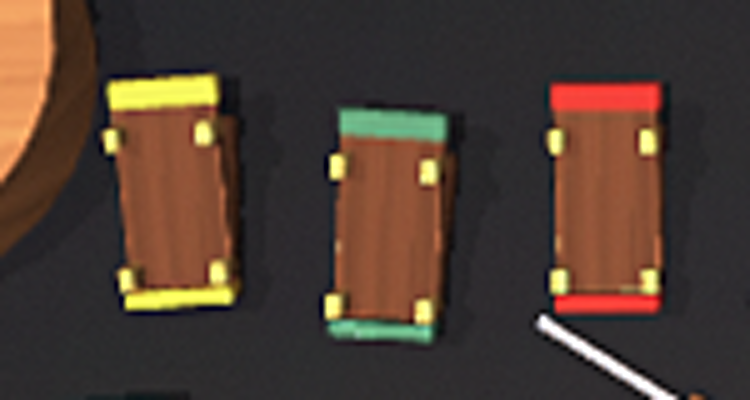

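View pics/s_cal.png

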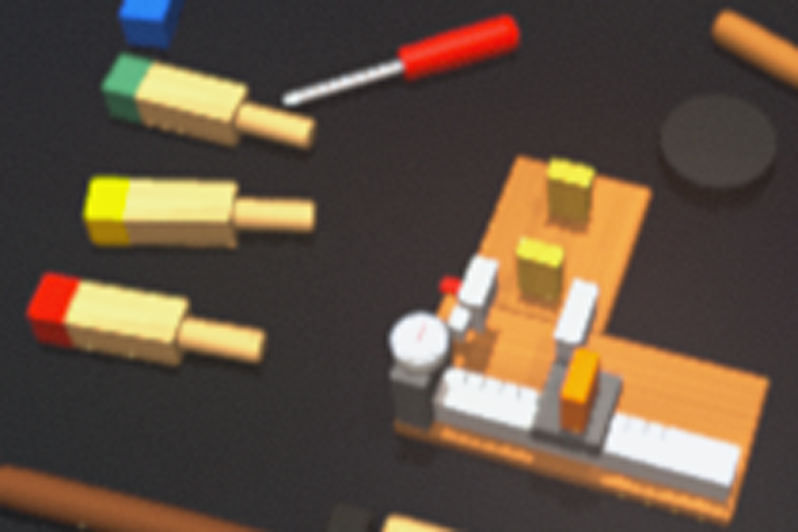

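View pics/s_rest.png

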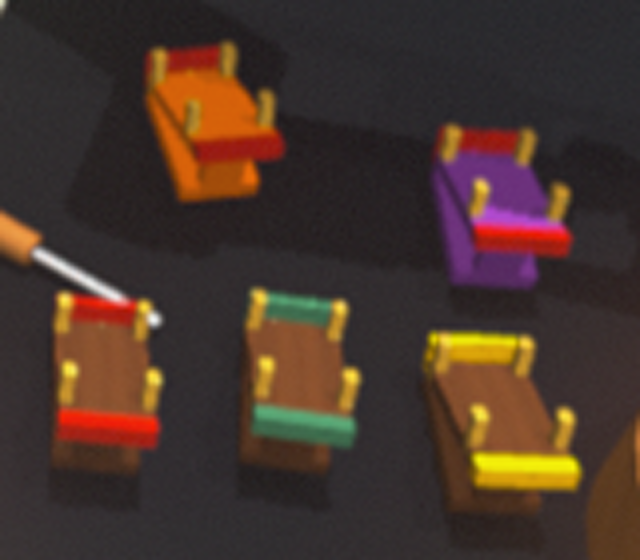

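Run:
```python
from h import *
t=load("/tmp/top0.npz"); X=xyz(t)
np.set_printoptions(precision=0,suppress=True,linewidth=160)
for u in (231,188,145):
    print(u); print(X[232:292:3,u])
print(X[300,450])
s=load("/tmp/scene0.npz"); S=xyz(s); print(S[350,480],S[180,100], S[265,210])
```

```text
231
[[563. 187.  -3.]
 [555. 188.  -8.]
 [530. 178.  64.]
 [524. 179.  55.]
 [515. 179.  55.]
 [505. 178.  58.]
 [497. 179.  56.]
 [489. 179.  51.]
 [481. 179.  50.]
 [472. 179.  49.]
 [464. 179.  44.]
 [456. 180.  38.]
 [447. 179.  43.]
 [441. 181.  27.]
 [431. 180.  32.]
 [423. 180.  29.]
 [412. 178.  45.]
 [409. 183.   4.]
 [402. 184.  -8.]
 [392. 183.  -3.]]
188
[[564. 316.  -5.]
 [553. 314.   4.]
 [543. 313.   5.]
 [535. 314.   0.]
 [513. 301.  63.]
 [505. 301.  61.]
 [497. 301.  59.]
 [488. 301.  56.]
 [479. 301.  60.]
 [473. 303.  45.]
 [465. 303.  43.]
 [456. 303.  44.]
 [448. 303.  38.]
 [439. 303.  41.]
 [431. 304.  34.]
 [423. 304.  32.]
 [416. 305.  21.]
 [405. 303.  32.]
 [396. 302.  37.]
 [391. 307.   6.]]
145
[[563. 443.   1.]
 [539. 424.  67.]
 [531. 425.  65.]
 [525. 427.  54.]
 [515. 426.  58.]
 [508. 427.  50.]
 [499. 427.  49.]
 [490. 426.  52.]
 [482. 427.  46.]
 [474. 427.  45.]
 [466. 428.  37.]
 [458. 429.  35.]
 [448. 426.  42.]
 [441. 429.  29.]
 [430. 425.  43.]
 [423. 427.  34.]
 [414. 425.  39.]
 [409. 433.   8.]
 [401. 434.   2.]
 [392. 432.   7.]]
[ 357. -456.    0.]
[683. 366.   2.] [ -77. -999. -331.] [ 532. -323.   33.]
```

Run:
```python
from h import *
t=load("/tmp/top0.npz"); s=load("/tmp/scene0.npz")
crop(t,125,232,205,292,10,"pics/t_rest1.png")
crop(t,205,232,285,292,10,"pics/t_rest2.png")
crop(t,285,215,345,275,10,"pics/t_post.png")
crop(s,385,235,465,295,10,"pics/s_rest1.png")
crop(s,460,235,540,295,10,"pics/s_rest2.png")
crop(s,285,240,345,300,10,"pics/s_post.png")
```

```text
(no output)
```

View pics/t_rest1.png

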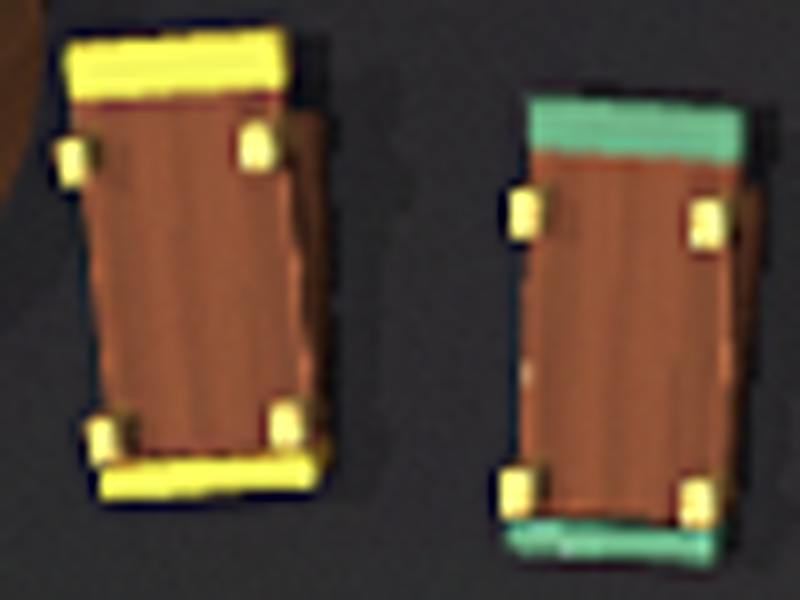

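View pics/t_rest2.png

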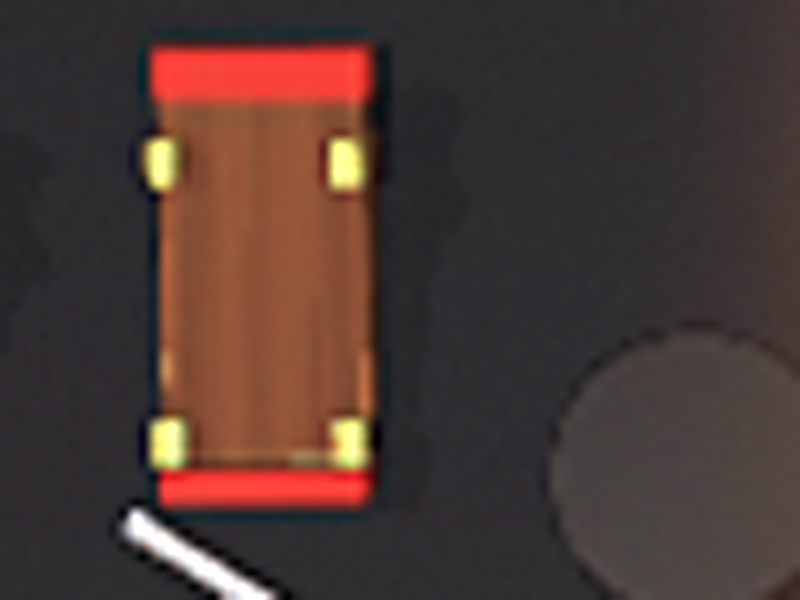

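View pics/t_post.png

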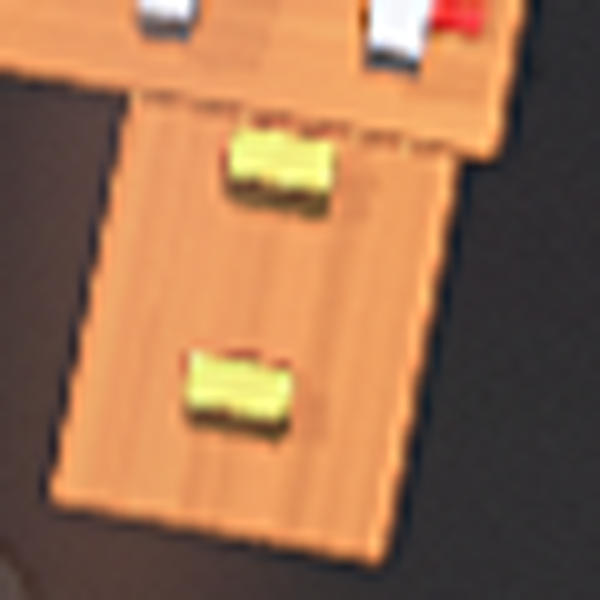

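View pics/s_rest1.png

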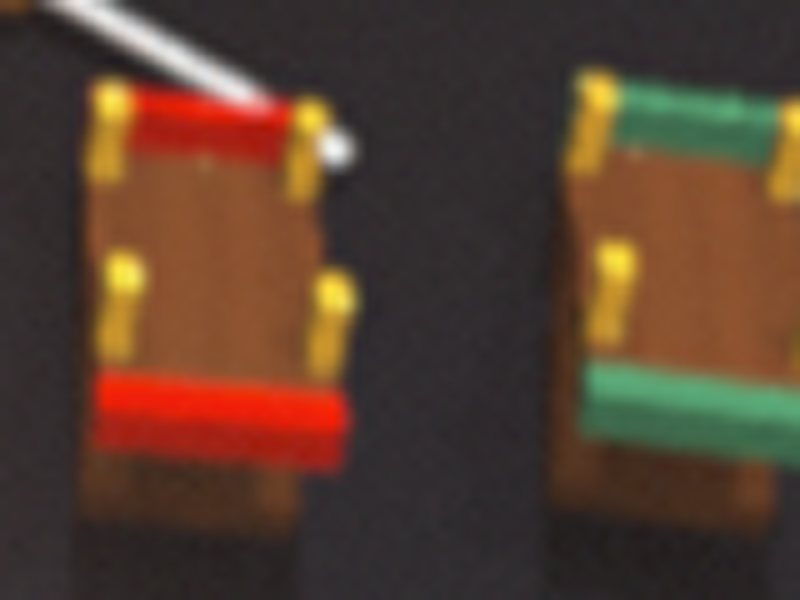

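View pics/s_rest2.png

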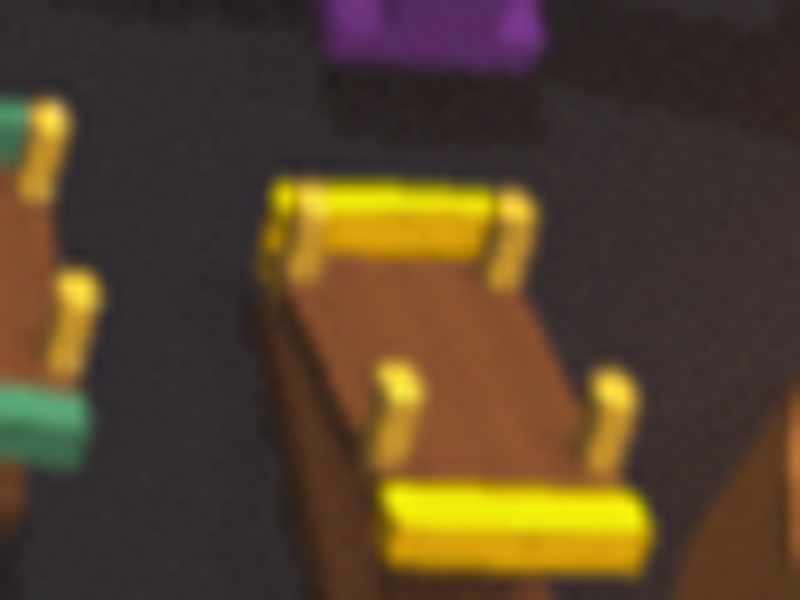

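View pics/s_post.png

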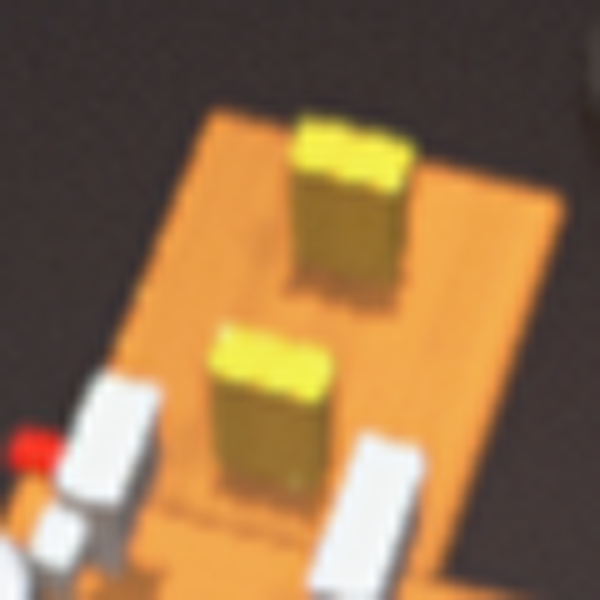

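Run:
```python
from h import *
np.set_printoptions(precision=1,suppress=True)
t=load("/tmp/top0.npz"); s=load("/tmp/scene0.npz")
def f(im,o,p,z): return atz(im,(p[0]+.5)/10-.5+o[0],(p[1]+.5)/10-.5+o[1],z)[:2]
c,sn=np.cos(np.radians(20)),np.sin(np.radians(20))
zh=45+36*sn+22*c; zl=45-45*sn+22*c
T={'yellow':[((125,232),p) for p in [(72,166),(258,152),(104,443),(289,430)]],
'green':[((125,232),p) for p in [(526,218),(710,228),(518,498),(698,506)]],
'red':[((205,232),p) for p in [(162,169),(346,169),(168,449),(350,449)]]}
# scene: high(+y/left..) order: left in top = +y = right in scene
A,B=(385,235),(460,235)
S={'red':[(A,(335,292)),(A,(123,270)),(A,(312,115)),(A,(112,100))],
'green':[(B,(80,288)),(A,(615,255)),(B,(50,115)),(A,(598,88))],
'yellow':[(B,(612,388)),(B,(398,380)),(B,(515,205)),(B,(312,200))]}
for n in T:
  for nm,im,D in(('top',t,T),('scene',s,S)):
    P=[f(im,o,p,z) for (o,p),z in zip(D[n],(zh,zh,zl,zl))]
    d=(P[0]+P[1])/2-(P[2]+P[3])/2
    m=sum(P)/4; yaw=np.arctan2(d[1],d[0])
    off=-4.5*c-22*sn
    l=P[0]-P[1]; l2=P[2]-P[3]
    print(n,nm,'origin',m-off*np.array([np.cos(yaw),np.sin(yaw)]),'yaw',np.degrees(yaw),'len',np.hypot(*d),'exp',81*c,'lat',np.hypot(*l),np.hypot(*l2),'yawlat',np.degrees(np.arctan2(-l[0],l[1])),np.degrees(np.arctan2(-l2[0],l2[1])))
for nm,im,o,a,b in(('top',t,(285,215),(281,160),(240,385)),('scene',s,(285,240),(272,365),(352,155))):
    a=f(im,o,a,60);b=f(im,o,b,60);d=a-b
    print(nm,'saddle',(a+b)/2,'len',np.hypot(*d),'yaw',np.degrees(np.arctan2(d[1],d[0])))
# plinth yaw: corners at z=15 top crop t_post
a=f(t,(285,215),(50,495),15);b=f(t,(285,215),(380,560),15); d=a-b; print('plinth',a,b,np.hypot(*d),np.degrees(np.arctan2(-d[0],d[1])))
```

```text
yellow top origin [475.  428.8] yaw 4.261320355338113 len 75.42342966163666 exp 76.11510228365859 lat 52.59019853509515 52.64915300599622 yawlat 4.18697007553741 3.845775938801469
yellow scene origin [478.  432.9] yaw 3.4969061440916542 len 75.91034877376065 exp 76.11510228365859 lat 52.0811317623593 52.41809675478153 yawlat 3.70113366184758 4.532152707028232
green top origin [455.9 303.7] yaw -4.060003159577937 len 75.75589033605044 exp 76.11510228365859 lat 52.20420903679664 51.35314516240542 yawlat -3.384950551461903 -2.795575934967365
green scene origin [457.8 308.4] yaw -4.011990353064131 len 76.22972876684646 exp 76.11510228365859 lat 53.03179644053473 52.62897938230348 yawlat -4.742942667089566 -3.577298709279885
red top origin [470.8 179. ] yaw -0.21530907065471475 len 75.94161770925123 exp 76.11510228365859 lat 52.12845646053792 51.89452095075754 yawlat -0.22406284677350316 -0.23297947673490604
red scene origin [474.1 183.6] yaw -0.1373339463623016 len 76.4441274944435 exp 76.11510228365859 lat 52.75798311491624 52.59705750873394 yawlat -1.0553681228825336 0.8295171123582656
top saddle [519.3 -49.9] len 67.05289989434569 yaw -10.392418993976992
scene saddle [521.7 -45.3] len 68.38143857676478 yaw -11.085449842941713
plinth [462.3  11.7] [442.7 -84.6] 98.28618585290641 -11.507446915791846
```

```bash
cat > fit.py <<'E'
from h import *
from scipy.optimize import minimize
from scipy.spatial.transform import Rotation as R
def pts(z0,pitch=0):
    b=np.array([[x,y,z] for x in(-50,50) for y in(-16,16) for z in(-16,16)],float)
    a=np.linspace(0,2*np.pi,16,endpoint=False)
    t=np.array([[x,10*np.cos(k),10*np.sin(k)] for x in(45,105) for k in a])
    return b,t
def sil(im,x,y,yaw,z0,pitch,roi,k=4):
    u0,v0,u1,v1=roi; M=np.zeros(((v1-v0)*k,(u1-u0)*k),np.uint8)
    Rm=R.from_euler('ZY',[yaw,-pitch]).as_matrix()
    for P in pts(z0):
        q=np.array([proj(im,Rm@p+[x,y,z0]) for p in P])
        q=((q+0.5-[u0,v0])*k)
        cv2.fillConvexPoly(M,cv2.convexHull(q.astype(np.float32)).round().astype(np.int32),1)
    return M
def mask(im,roi,k=4,dark=75):
    u0,v0,u1,v1=roi
    c=cv2.resize(im["color"][v0:v1,u0:u1],None,fx=k,fy=k,interpolation=cv2.INTER_LINEAR).astype(int)
    return (c.max(-1)>dark).astype(np.uint8)
def fit(ims,g,z0=16,pitch=0,r=(22,22),mk=None):
    out=[]
    for im in ims:
        gc=np.array(g[:2])+28*np.array([np.cos(g[2]),np.sin(g[2])])
        u,v=proj(im,[*gc,z0]); roi=(int(u)-45,int(v)-35,int(u)+45,int(v)+35)
        m=mask(im,roi)
        # keep the component under the guess
        n,l=cv2.connectedComponents(m); s=sil(im,*g,z0,pitch,roi)
        cnt=np.bincount(l[(s>0)],minlength=n); cnt[0]=0; m=(l==cnt.argmax())
        f=lambda p:(sil(im,g[0]+p[0],g[1]+p[1],g[2]+p[2]/60,z0,pitch,roi)!=m).sum()
        b=minimize(f,[0,0,0],method='Nelder-Mead',options=dict(initial_simplex=[[0,0,0],[8,0,0],[0,8,0],[0,0,8]],xatol=.1,fatol=1))
        p=b.x; out.append((g[0]+p[0],g[1]+p[1],np.degrees(g[2]+p[2]/60),b.fun,int(m.sum())))
    return out
E
python3 - <<'E'
from fit import *
t=load("/tmp/top0.npz"); s=load("/tmp/scene0.npz")
o=lambda x,y:((x+.5)/4-.5+250,(y+.5)/4-.5+170)
for n,a,b in(('red',(491,164),(700,180)),('yellow',(478,308),(690,292)),('green',(500,405),(712,440))):
    A=atz(t,*o(*a),16)[:2];B=atz(t,*o(*b),16)[:2];d=(A-B)/np.hypot(*(A-B)); g=(*(B+50*d),np.arctan2(d[1],d[0]))
    print(n,np.round(g,2),np.hypot(*(A-B)))
    for q in fit([t,s],g): print(np.round(q,1))
X=xyz(t); print(X[230,60:132:12].round())
E
```

```text
red [ 613.67 -339.85    1.49] 155.67672437066744
[  612.3  -341.3    85.9   515.  10084. ]
[  611.1  -337.     85.7  1706.  15867. ]
yellow [ 520.91 -328.76    1.64] 156.8756588190697
[ 522.3 -327.1   95.4  555.  9969. ]
[  519.7  -322.3    94.8  1931.  15147. ]
green [ 423.07 -340.68    1.4 ] 155.77272941596152
[ 422.6 -340.6   79.9  511.  9876. ]
[  419.4  -336.4    78.4  2986.  14762. ]
[[548. 657.  96.]
 [550. 626.  88.]
 [551. 594.  84.]
 [550. 559.  87.]
 [551. 527.  81.]
 [548. 488.  95.]]
```

```bash
cat > mv.py <<'E'
import sys,numpy as np
from scipy.spatial.transform import Rotation as R
from workcell import ctrl
def Rt(yaw,pitch=0): # tool: x along blank, y down, z left ; yaw deg, pitch deg (blank x up)
    B=np.array([[1,0,0],[0,0,1],[0,-1,0]],float).T # columns: tool x->X, y->-Z, z->Y
    B=np.column_stack([[1,0,0],[0,0,-1],[0,1,0]])
    return R.from_euler('ZY',[yaw,-pitch],degrees=True)*R.from_matrix(B)
def rel(pos,yaw,pitch=0,pr=True):
    o=ctrl.get_obs(); Rc=R.from_rotvec(o["orientation"]); d=Rc.inv().apply(np.array(pos)-o["ee_pos"])/10
    w=(Rc.inv()*Rt(yaw,pitch)).as_rotvec()
    if pr: print('shift',d.round(2).tolist(),'turn',w.round(3).tolist(),'deg',np.degrees(np.linalg.norm(w)).round(1))
    return d,w
def st():
    o=ctrl.get_obs(); M=R.from_rotvec(o["orientation"]).as_matrix()
    print('t',round(o["t"],2),'pos',o["ee_pos"].round(1),'yaw',np.degrees(np.arctan2(M[1,0],M[0,0])).round(2),'down',M[:,1].round(3),'q',o["qpos"].round(2),'F',o["ft_force"].round(1),'w',round(o["width"],1))
if __name__=="__main__":
    st()
    if len(sys.argv)>1:
        a=[float(x) for x in sys.argv[1:]]; rel(a[:3],a[3],a[4] if len(a)>4 else 0)
E
python3 mv.py 612 -339 150 86; python3 mv.py 612 -339 150 -94 |tail -1; python3 -m jog --help | head
```

```text
t 0.1 pos [167.6 601.6 222. ] yaw -15.57 down [-0.    -0.001 -1.   ] q [ 1.28  0.42  1.63  0.    1.09 -0.02] F [ 0.4 -0.3  0.1] w 87.8
shift [68.06, 7.31, -78.66] turn [0.001, -1.773, -0.001] deg 101.6
shift [68.06, 7.31, -78.66] turn [0.001, 1.369, 0.001] deg 78.4invalid input: not JSON, or not a number
```

```bash
python3 -m jog '[[1,[68.1,2.2,-78.7],[0,1.369,0]],[1,[68.1,2.2,-78.7],[0,1.369,0]],[1,[68.1,2.2,-78.7],[0,1.369,0]],[1,[68.1,2.2,-78.7],[0,1.369,0]],[1,[68.1,2.2,-78.7],[0,1.369,0]],[1,[68.1,2.2,-78.7],[0,1.369,0]],[1,[68.1,2.2,-78.7],[0,1.369,0]],[1,[68.1,2.2,-78.7],[0,1.369,0]]]'; python3 mv.py 612 -339 200 -94
```

```text
t: 0.9
ee_pos: [338.9, 238.6, 214.2]
orientation: [-1.252, 1.14, -1.14]
ft_force: [1.2, 0.6, 0.1]
width: 88.2
t 0.9 pos [338.9 238.6 214.2] yaw -84.65 down [ 0.  0. -1.] q [ 0.58  0.12  2.08 -0.    0.94  0.49] F [1.2 0.6 0.1] w 88.2
shift [60.06, 1.42, 21.81] turn [-0.0, 0.163, -0.0] deg 9.3
```

```bash
python3 -m jog '[[1,[58,1.4,21],[0,0.16,0]],[1,[58,1.4,21],[0,0.16,0]],[1,[58,1.4,21],[0,0.16,0]],[1,[58,1.4,21],[0,0.16,0]],[1,[58,1.4,21],[0,0.16,0]],[1,[58,1.4,21],[0,0.16,0]],[1,[58,1.4,21],[0,0.16,0]],[1,[58,1.4,21],[0,0.16,0]]]'; python3 mv.py 612 -339 200 -94
```

```text
t: 1.7
ee_pos: [511.6, -122.4, 204.9]
orientation: [-1.18, 1.255, -1.254]
ft_force: [1.4, 0.2, 0.1]
width: 87.8
t 1.7 pos [ 511.6 -122.4  204.9] yaw -93.53 down [-0.  0. -1.] q [-0.26  0.3   1.86  0.    0.98 -0.2 ] F [1.4 0.2 0.1] w 87.8
shift [21.0, 0.48, 11.35] turn [0.0, 0.008, -0.0] deg 0.5
```

```bash
python3 -m jog '[[1,[0,0,0],[0,0,0]],[1,[0,0,0],[0,0,0]],[1,[0,0,0],[0,0,0]],[1,[0,0,0],[0,0,0]]]'; python3 mv.py 612 -339 200 -94
```

```text
t: 2.1
ee_pos: [510.6, -119.0, 205.0]
orientation: [-1.181, 1.254, -1.252]
ft_force: [-0.6, -0.2, 0.1]
width: 87.6
t 2.1 pos [ 510.6 -119.   205. ] yaw -93.41 down [-0.001  0.    -1.   ] q [-0.25  0.3   1.87  0.    0.98 -0.19] F [-0.6 -0.2  0.1] w 87.6
shift [21.36, 0.49, 11.43] turn [0.001, 0.01, -0.0] deg 0.6
```

Run:
```python
from h import *
p=np.array([510.6,-119,205])
for n in("top","scene"):
    im=grab(n,n+"1"); u,v=proj(im,p); print(n,u,v)
    u,v=int(u),int(v); crop(im,u-40,v-30,u+40,v+30,10,f"pics/{n}1.png")
    print((u-40,v-30))
```

```text
top 337.0583152401519 233.68108361719433
(297, 203)
scene 284.9571362803473 222.9598881996353
(244, 192)
```

View pics/top1.png

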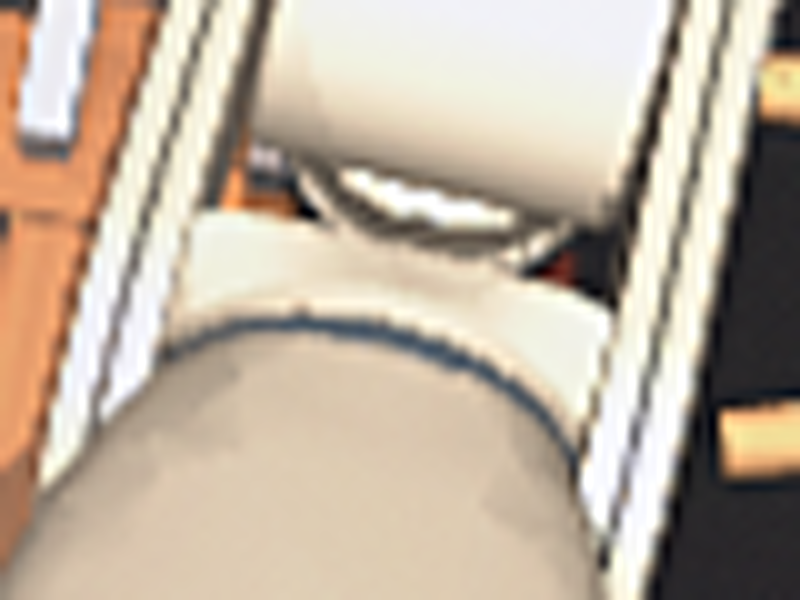

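View pics/scene1.png

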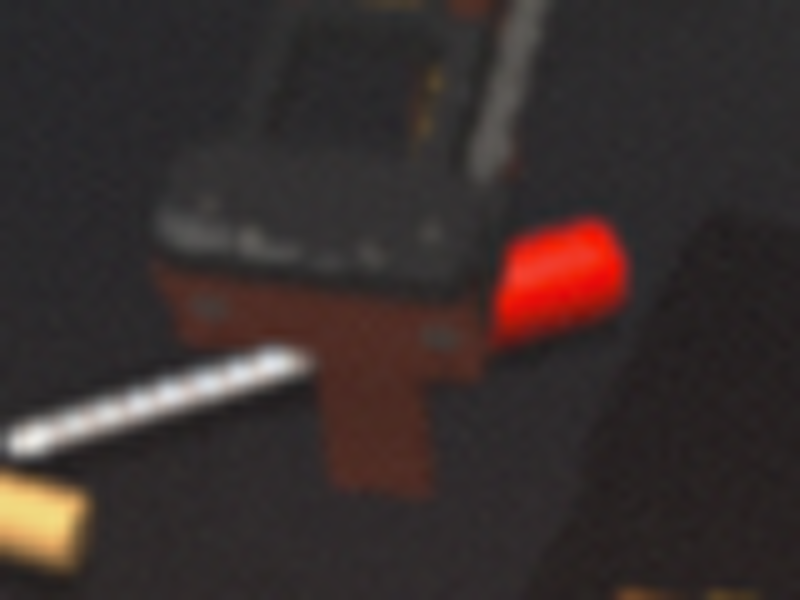

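Run:
```python
from h import *
s=load("/tmp/scene1.npz"); y=np.radians(-93.41); z=np.array([-np.sin(y),np.cos(y),0])
p=np.array([510.6,-119,205])+z*57.5
print(proj(s,p)); print(atz(s,(384.5)/10-.5+244,(493.5)/10-.5+192,205), p)
```

```text
(np.float64(279.71718532463376), np.float64(242.18646857442687))
[ 563.65840455 -117.98144343  205.        ] [ 567.99819405 -122.42013441  205.        ]
```

```bash
python3 mv.py 612.3 -336.3 100 -94 | tail -1; python3 -m jog '[[1,[21.1,5,11.5],[0,0.01,0]],[1,[21.1,10.5,11.5],[0,0.01,0]],[1,[21.1,10.5,11.5],[0,0.01,0]],[1,[21.1,10.5,11.5],[0,0.01,0]],[1,[21.1,10.5,11.5],[0,0.01,0]],[1,[21.1,10.5,11.5],[0,0.01,0]],[1,[21.1,10.5,11.5],[0,0.01,0]],[1,[21.1,10.5,11.5],[0,0.01,0]]]';  python3 mv.py 612.3 -336.3 3.5 -94.2
python3 - <<'E'
from h import *
im=grab("scene","s2"); crop(im,140,240,300,340,5,"pics/s2.png")
E
```

```text
shift [21.09, 10.52, 11.41] turn [0.0, 0.011, -0.0] deg 0.6
t: 3.0
ee_pos: [612.9, -336.4, 100.5]
orientation: [-1.175, 1.262, -1.26]
ft_force: [-0.5, -0.1, 1.6]
width: 87.9
t 3.0 pos [ 612.9 -336.4  100.5] yaw -94.03 down [-0.001  0.001 -1.   ] q [-0.52  0.67  1.52  0.    0.95 -0.45] F [-0.5 -0.1  1.6] w 87.9
shift [0.0, 9.7, -0.05] turn [0.001, 0.003, -0.001] deg 0.2
```

View pics/s2.png

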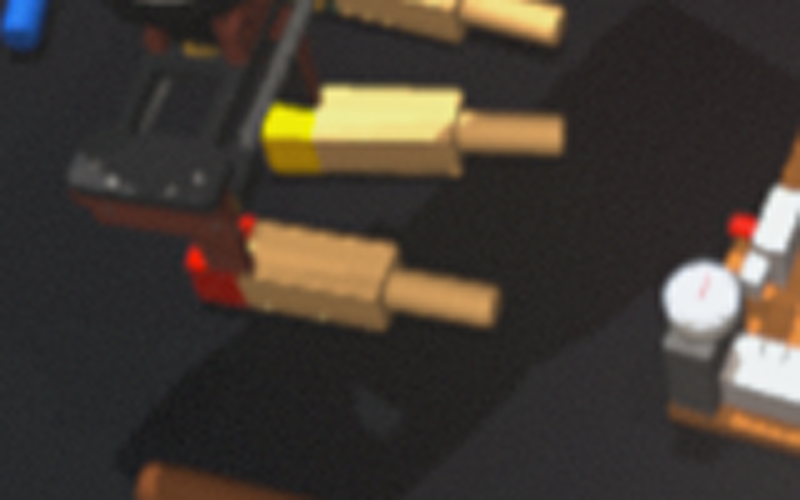

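```bash
python3 - <<'E'
from h import *
t=load("/tmp/top0.npz")
for p in((420,174),(400,171),(380,168)): print(atz(t,*p,10).round())
E
python3 -m jog '[[0.7,[0,3,0],[0,0.003,0]],[0.7,[0,6,0],[0,0.003,0]],[0.7,[0,8,0],[0,0.003,0]],[0.7,[0,9,0],[0,0.003,0]],[0.7,[0,9.7,0],[0,0.003,0]],[0.7,[0,9.7,0],[0,0.003,0]]]';python3 mv.py 612.3 -336.3 3.5 -94.2
```

```text
[ 738. -382.   10.]
[ 748. -322.   10.]
[ 757. -262.   10.]
t: 3.65
ee_pos: [613.3, -337.5, 3.1]
orientation: [-1.173, 1.263, -1.263]
ft_force: [-0.4, 1.5, 1.0]
width: 61.5
t 3.65 pos [ 613.3 -337.5    3.1] yaw -94.22 down [-0.  0. -1.] q [-0.52  0.8   1.54  0.    0.81 -0.45] F [-0.4  1.5  1. ] w 61.5
shift [-0.12, -0.04, -0.11] turn [0.0, -0.0, -0.0] deg 0.0
```

```bash
python3 -m jog '[[0,[0,0,0],[0,0,0]],[0,[0,0,0],[0,0,0]],[0,[0,0,0],[0,0,0]],[0,[0,0,0],[0,0,0]],[0,[0,0,0],[0,0,0]],[0,[0,0,0],[0,0,0]]]';python3 mv.py
```

```text
t: 4.25
ee_pos: [613.3, -338.0, 3.7]
orientation: [-1.173, 1.263, -1.264]
ft_force: [-1.1, 0.6, 5.2]
width: 31.7
t 4.25 pos [ 613.3 -338.     3.7] yaw -94.24 down [ 0. -0. -1.] q [-0.52  0.8   1.54 -0.    0.81 -0.45] F [-1.1  0.6  5.2] w 31.7
```

```bash
python3 mv.py 523.2 -50.0 130 169; python3 -m jog '[[0,[0,-3,0],[0,0,0]],[0,[0,-7,0],[0,0,0]],[0,[0,-11,0],[0,0,0]],[0,[0,-13,0],[0,0,0]],[0,[0,-13,0],[0,0,0]],[0,[0,-13,0],[0,0,0]]]'; python3 mv.py 523.2 -50.0 130 169
```

```text
t 4.25 pos [ 613.3 -338.     3.7] yaw -94.24 down [ 0. -0. -1.] q [-0.52  0.8   1.54 -0.    0.81 -0.45] F [-1.1  0.6  5.2] w 31.7
shift [-28.05, -12.64, -11.12] turn [-0.0, 1.689, -0.0] deg 96.8
t: 4.85
ee_pos: [612.8, -337.6, 132.5]
orientation: [-1.173, 1.264, -1.263]
ft_force: [0.2, -0.6, -1.6]
width: 32.1
t 4.85 pos [ 612.8 -337.6  132.5] yaw -94.24 down [-0.  0. -1.] q [-0.52  0.63  1.51 -0.    1.01 -0.45] F [ 0.2 -0.6 -1.6] w 32.1
shift [-28.02, 0.26, -11.06] turn [0.001, 1.689, 0.0] deg 96.8
```

```bash
python3 -m jog '[[0,[-28,0.2,-11],[0,1.689,0]],[0,[-28,0.2,-11],[0,1.689,0]],[0,[-28,0.2,-11],[0,1.689,0]],[0,[-28,0.2,-11],[0,1.689,0]],[0,[-28,0.2,-11],[0,1.689,0]],[0,[-28,0.2,-11],[0,1.689,0]],[0,[-28,0.2,-11],[0,1.689,0]],[0,[-28,0.2,-11],[0,1.689,0]]]'; python3 mv.py 523.2 -50.0 130 169
```

```text
t: 5.65
ee_pos: [521.9, -48.4, 129.0]
orientation: [-0.322, 2.06, -2.057]
ft_force: [1.0, -0.0, -1.4]
width: 31.9
t 5.65 pos [521.9 -48.4 129. ] yaw -162.45 down [-0.004  0.001 -1.   ] q [-0.12  0.41  1.91  0.    0.82  1.15] F [ 1.  -0.  -1.4] w 31.9
shift [-0.07, -0.1, 0.19] turn [0.001, 0.498, 0.004] deg 28.6
```

```bash
python3 -m jog '[[0,[0,-0.1,0.2],[0,0.498,0]],[0,[0,-0.1,0.2],[0,0.498,0]],[0,[0,-0.1,0.2],[0,0.498,0]],[0,[0,-0.1,0.2],[0,0.498,0]],[0,[0,-0.1,0.2],[0,0.498,0]],[0,[0,-0.1,0.2],[0,0.498,0]],[0,[0,-0.1,0.2],[0,0.498,0]]]'; python3 mv.py 523.2 -50.0 75 169;  python3 - <<'E'
from h import *
im=grab("scene","s3"); crop(im,240,190,400,310,5,"pics/s3.png")
im=grab("top","t3"); crop(im,240,170,360,260,6,"pics/t3.png")
E
```

```text
t: 6.35
ee_pos: [524.3, -52.3, 131.3]
orientation: [-0.198, -2.123, 2.122]
ft_force: [0.1, 0.2, -1.5]
width: 31.6
t 6.35 pos [524.3 -52.3 131.3] yaw 169.27 down [-0.002  0.    -1.   ] q [-0.12  0.41  1.91 -0.    0.82  1.64] F [ 0.1  0.2 -1.5] w 31.6
shift [0.14, 5.63, -0.21] turn [-0.0, 0.005, 0.002] deg 0.3
```

View pics/s3.png

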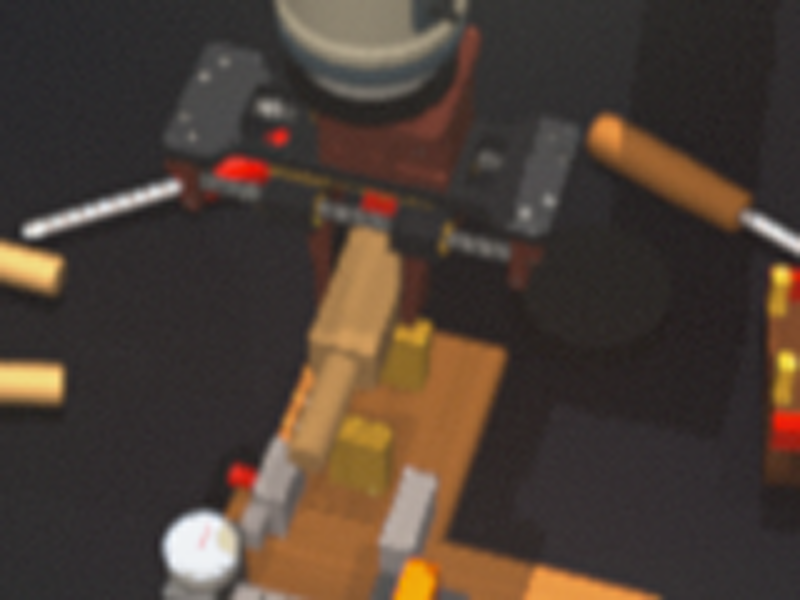

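View pics/t3.png

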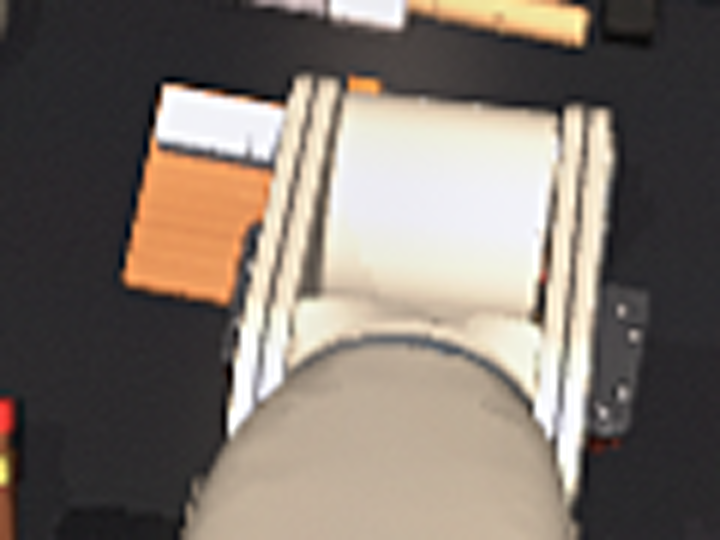

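Run:
```python
from h import *
s=load("/tmp/s3.npz"); y=np.radians(169.27-180); d=np.array([np.cos(y),np.sin(y),0])
p=np.array([524.3,-52.3,131.3+12.3])
for k in(-3.3+50,-3.3+105): 
    q=p+d*k; u,v=proj(s,q); print(k,((u-240+.5)*5-.5,(v-190+.5)*5-.5),q)
for c in((308,450),(350,355)): print(atz(s,(c[0]+.5)/5-.5+240,(c[1]+.5)/5-.5+190,143.6))
```

```text
46.7 (np.float64(336.81874117816403), np.float64(357.92621576692864)) [570.18347138 -60.99465666 143.6       ]
101.7 (np.float64(300.3838023470807), np.float64(451.673678891202)) [624.22182096 -71.23461632 143.6       ]
[622.93272628 -67.89190175 143.6       ]
[567.82427842 -55.03392151 143.6       ]
```

```bash
python3 mv.py 524.8 -49.5 90 169 | tail -1; python3 -m jog '[[0,[0,2,-0.25],[0,0,0]],[0,[0,3.5,-0.25],[0,0,0]],[0,[0,4.2,-0.25],[0,0,0]],[0,[0,4.2,-0.25],[0,0,0]],[0,[0,4.2,-0.25],[0,0,0]]]'; python3 mv.py 524.8 -49.5 64 169;  python3 - <<'E'
from h import *
im=grab("scene","s4"); crop(im,270,220,350,300,9,"pics/s4.png")
E
```

```text
shift [0.03, 4.18, -0.28] turn [-0.0, 0.004, 0.001] deg 0.2
t: 6.95
ee_pos: [525.6, -50.0, 90.5]
orientation: [-0.201, -2.123, 2.123]
ft_force: [0.2, -0.1, -0.7]
width: 31.7
t 6.95 pos [525.6 -50.   90.5] yaw 169.21 down [ 0. -0. -1.] q [-0.12  0.48  1.93 -0.    0.73  1.64] F [ 0.2 -0.1 -0.7] w 31.7
shift [0.09, 2.65, -0.03] turn [0.0, 0.004, -0.0] deg 0.2
```

View pics/s4.png

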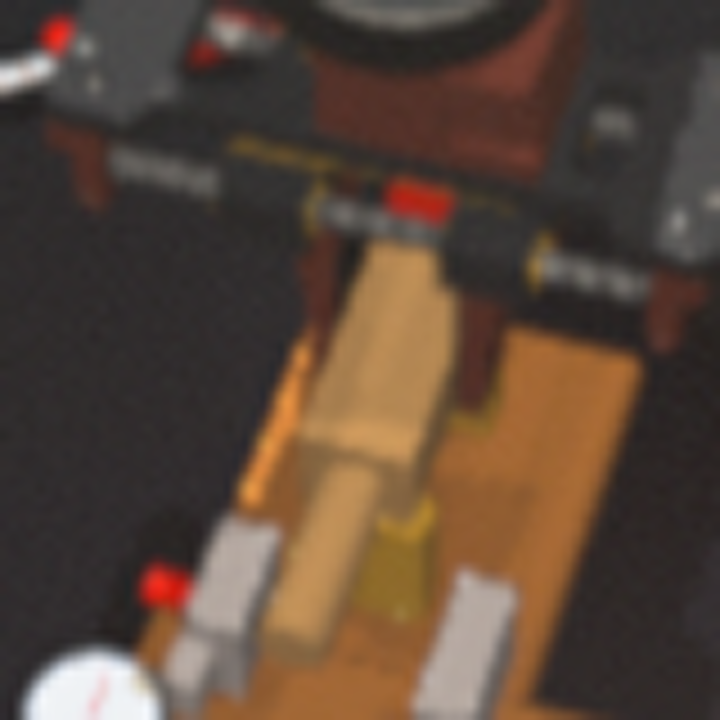

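```bash
python3 -m jog '[[0,[0,1,0],[0,0,0]],[0,[0,1.8,0],[0,0,0]],[0,[0,2.3,0],[0,0,0]],[0,[0,2.5,0],[0,0,0]],[0,[0,2.6,0],[0,0,0]],[0,[0,2.6,0],[0,0,0]],[0,[0,2.6,0],[0,0,0]]]'; python3 mv.py 524.8 -49.5 64 169;  python3 - <<'E'
from h import *
im=grab("scene","s5"); crop(im,270,220,350,300,9,"pics/s5.png")
E
```

```text
t: 7.7
ee_pos: [525.4, -49.9, 64.3]
orientation: [-0.201, -2.123, 2.123]
ft_force: [-0.4, 0.1, 0.3]
width: 32.2
t 7.7 pos [525.4 -49.9  64.3] yaw 169.21 down [ 0. -0. -1.] q [-0.12  0.53  1.94 -0.    0.68  1.64] F [-0.4  0.1  0.3] w 32.2
shift [0.07, 0.03, -0.03] turn [0.0, 0.004, -0.0] deg 0.2
```

View pics/s5.png

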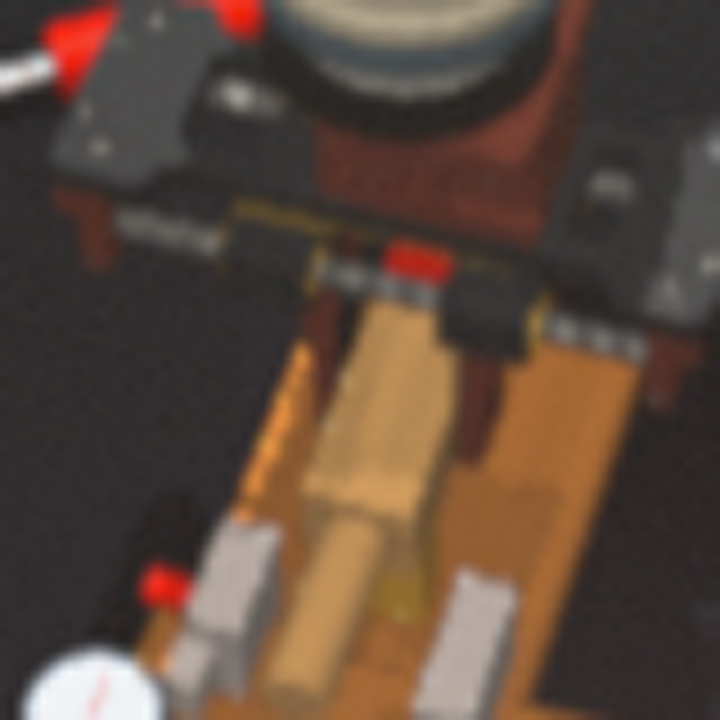

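```bash
python3 -m jog '[[0,[0,0.05,0],[0,0,0]],[0,[0,0.05,0],[0,0,0]],[0.7,[0,0.05,0],[0,0,0]],[0.7,[0,0.05,0],[0,0,0]],[0.7,[0,0.05,0],[0,0,0]],[0.7,[0,0.05,0],[0,0,0]]]'; python3 mv.py; python3 -m jog '[[0.7,[0,-2,0],[0,0,0]],[0.7,[0,-5,0],[0,0,0]],[0.7,[0,-10,0],[0,0,0]],[0.7,[0,-10,0],[0,0,0]],[0.7,[0,-10,0],[0,0,0]]]'; python3 mv.py 680 50 165 169
```

```text
t: 8.35
ee_pos: [525.3, -49.9, 63.7]
orientation: [-0.201, -2.123, 2.123]
ft_force: [0.2, -0.8, -0.8]
width: 59.7
t 8.35 pos [525.3 -49.9  63.7] yaw 169.2 down [ 0. -0. -1.] q [-0.12  0.53  1.94 -0.    0.68  1.64] F [ 0.2 -0.8 -0.8] w 59.7
t: 8.85
ee_pos: [526.1, -50.0, 164.9]
orientation: [-0.204, -2.124, 2.124]
ft_force: [1.0, 0.5, -0.5]
width: 61.5
t 8.85 pos [526.1 -50.  164.9] yaw 169.2 down [ 0.003 -0.    -1.   ] q [-0.12  0.36  1.89 -0.    0.89  1.64] F [ 1.   0.5 -0.5] w 61.5
shift [-13.25, 0.03, -12.71] turn [0.0, 0.004, -0.003] deg 0.3
```

Run:
```python
from h import *
t=load("/tmp/top0.npz"); s=load("/tmp/scene0.npz")
crop(t,275,175,345,225,10,"pics/t_tab.png"); crop(s,285,300,345,345,12,"pics/s_tab.png")
```

```text
(no output)
```

View pics/t_tab.png

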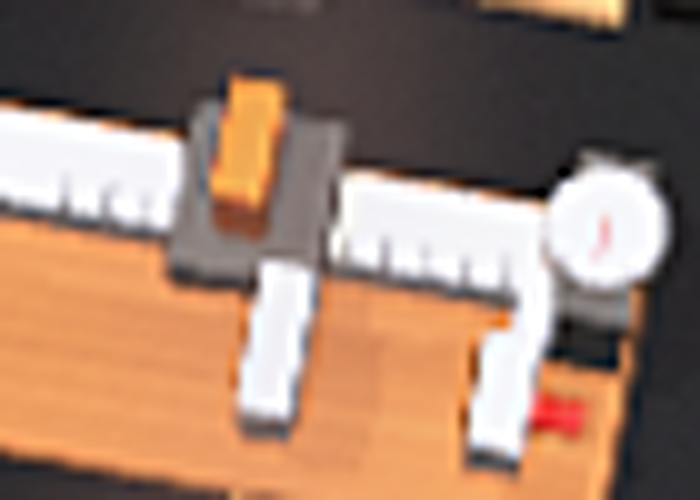

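View pics/s_tab.png

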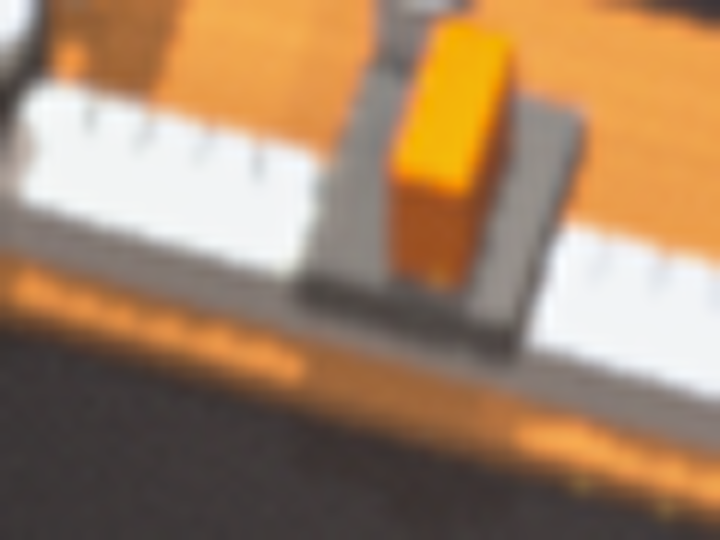

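Run:
```python
from h import *
t=load("/tmp/top0.npz"); s=load("/tmp/scene0.npz")
print(atz(t,250.5/10-.5+275,140.5/10-.5+175,102), atz(s,455.5/12-.5+285,105.5/12-.5+300,102))
im=grab("top","t6");crop(im,260,170,360,260,7,"pics/t6.png")
im=grab("scene","s6");crop(im,250,220,350,310,7,"pics/s6.png")
```

```text
[665.78287821 -18.85428228 102.        ] [668.38980975 -13.97210878 102.        ]
```

View pics/s6.png

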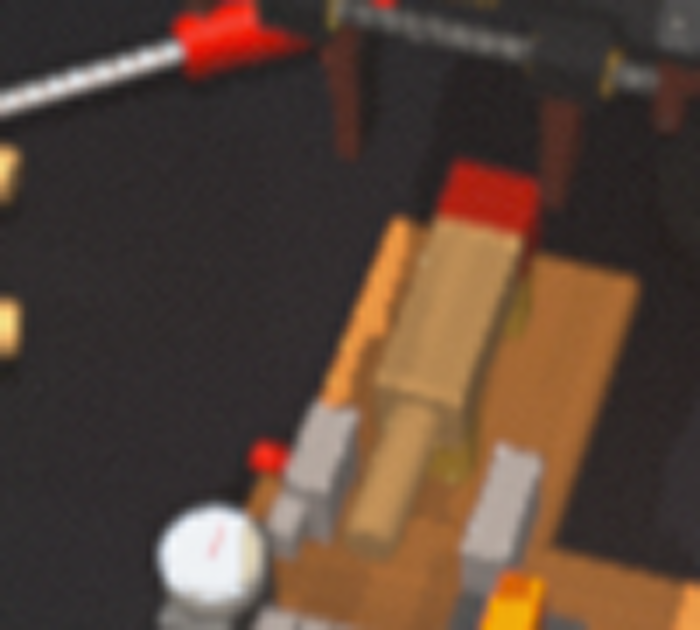

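```bash
python3 mv.py 668 -18.5 71 169|tail -1; python3 -m jog '[[0.7,[-5,0,-2],[0,0,0]],[0.7,[-10,0,-4],[0,0,0]],[0.7,[-14.5,0,-5.85],[0,0,0]],[0.7,[-14.5,2,-5.85],[0,0,0]],[0.7,[-14.5,6,-5.85],[0,0,0]],[0.7,[-14.5,8.5,-5.85],[0,0,0]],[0.7,[-14.5,9.4,-5.85],[0,0,0]],[0.7,[-14.5,9.4,-5.85],[0,0,0]]]'; python3 mv.py 668 -18.5 71 169
```

```text
shift [-13.52, 9.16, -5.77] turn [-0.0, 0.004, 0.001] deg 0.2
t: 9.75
ee_pos: [676.8, -19.6, 66.8]
orientation: [-0.195, -2.12, 2.121]
ft_force: [0.9, 0.9, 0.2]
width: 61.5
t 9.75 pos [676.8 -19.6  66.8] yaw 169.2 down [-0.005  0.    -1.   ] q [-0.05  0.69  1.58 -0.    0.88  1.71] F [0.9 0.9 0.2] w 61.5
shift [0.89, -0.41, 0.06] turn [-0.001, 0.003, 0.005] deg 0.4
```

```bash
python3 -m jog '[[0.7,[0.85,-0.5,0],[0,0,0]],[0.7,[0.85,-0.5,0],[0,0,0]],[0.7,[0.85,-0.5,0],[0,0,0]]]'; python3 mv.py 668 -18.5 71 169;python3 - <<'E'
from h import *
im=grab("scene","s7");crop(im,250,240,350,330,7,"pics/s7.png")
E
```

```text
t: 10.05
ee_pos: [671.1, -18.0, 76.6]
orientation: [-0.204, -2.124, 2.124]
ft_force: [0.6, -0.9, 0.8]
width: 61.6
t 10.05 pos [671.1 -18.   76.6] yaw 169.21 down [ 0.003 -0.    -1.   ] q [-0.04  0.66  1.6   0.    0.87  1.71] F [ 0.6 -0.9  0.8] w 61.6
shift [0.3, 0.56, 0.1] turn [0.0, 0.004, -0.003] deg 0.3
```

View pics/s7.png

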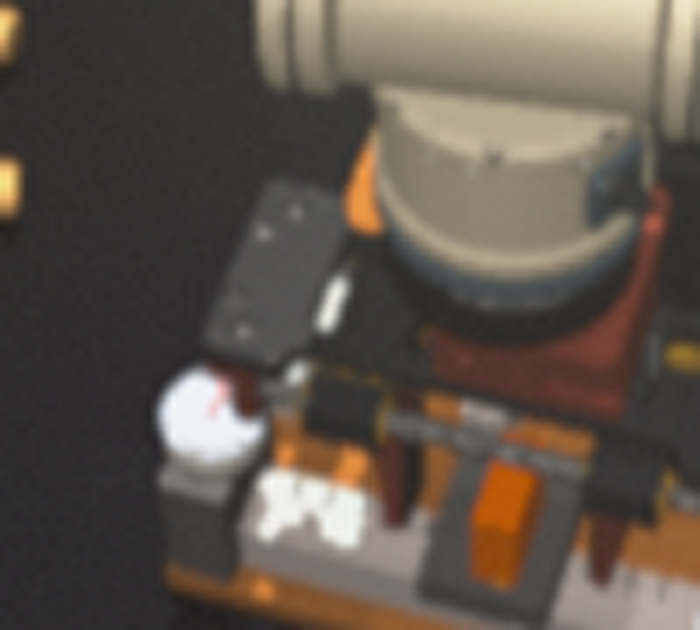

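```bash
python3 -m jog '[[0.7,[0.2,0.3,0.05],[0,0,0]],[0.7,[0.2,0.3,0.05],[0,0,0]],[0,[0.2,0.3,0.05],[0,0,0]],[0,[0.2,0.3,0.05],[0,0,0]],[0,[0.2,0.3,0.05],[0,0,0]],[0,[0.2,0.3,0.05],[0,0,0]],[0,[0.2,0.3,0.05],[0,0,0]],[0,[0.2,0.3,0.05],[0,0,0]]]'; python3 mv.py
```

```text
t: 10.9
ee_pos: [668.3, -18.1, 71.6]
orientation: [-0.201, -2.123, 2.123]
ft_force: [0.3, -0.4, -0.0]
width: 17.4
t 10.9 pos [668.3 -18.1  71.6] yaw 169.2 down [ 0. -0. -1.] q [-0.04  0.67  1.61 -0.    0.87  1.71] F [ 0.3 -0.4 -0. ] w 17.4
```

```bash
python3 -m jog '[[0,[0,0,0.3],[0,0,0]],[0,[0,0,0.6],[0,0,0]],[0,[0,0,0.9],[0,0,0]],[0,[0,0,1.2],[0,0,0]],[0,[0,0,1.5],[0,0,0]],[0,[0,0,1.8],[0,0,0]],[0,[0,0,2.1],[0,0,0]],[0,[0,0,2.4],[0,0,0]]]'; python3 mv.py; python3 -m jog '[[0,[0,0,0.1],[0,0,0]],[0,[0,0,0.2],[0,0,0]],[0,[0,0,0.3],[0,0,0]],[0,[0,0,0.4],[0,0,0]],[0,[0,0,0.5],[0,0,0]],[0,[0,0,0.5],[0,0,0]]]'; python3 mv.py;python3 - <<'E'
from h import *
im=grab("scene","s8");crop(im,250,240,350,330,7,"pics/s8.png")
im=grab("top","t8");crop(im,260,170,360,260,7,"pics/t8.png")
E
```

```text
t: 11.7
ee_pos: [663.7, -41.9, 71.6]
orientation: [-0.201, -2.123, 2.122]
ft_force: [0.4, 1.9, 0.3]
width: 15.6
t 11.7 pos [663.7 -41.9  71.6] yaw 169.2 down [-0.  0. -1.] q [-0.08  0.66  1.62  0.    0.86  1.68] F [0.4 1.9 0.3] w 15.6
t: 12.3
ee_pos: [662.8, -46.7, 71.6]
orientation: [-0.2, -2.122, 2.122]
ft_force: [-1.0, 1.8, -0.6]
width: 15.6
t 12.3 pos [662.8 -46.7  71.6] yaw 169.2 down [-0.  0. -1.] q [-0.09  0.66  1.62 -0.    0.86  1.67] F [-1.   1.8 -0.6] w 15.6
```

View pics/s8.png

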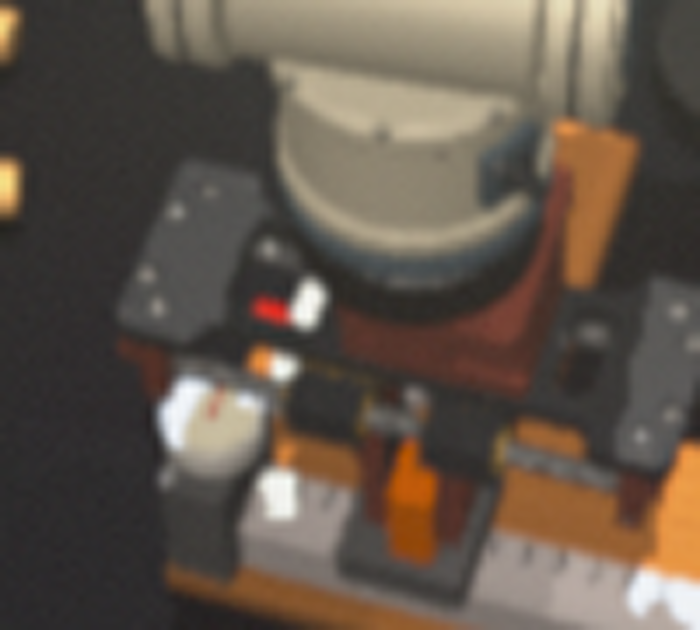

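View pics/t8.png

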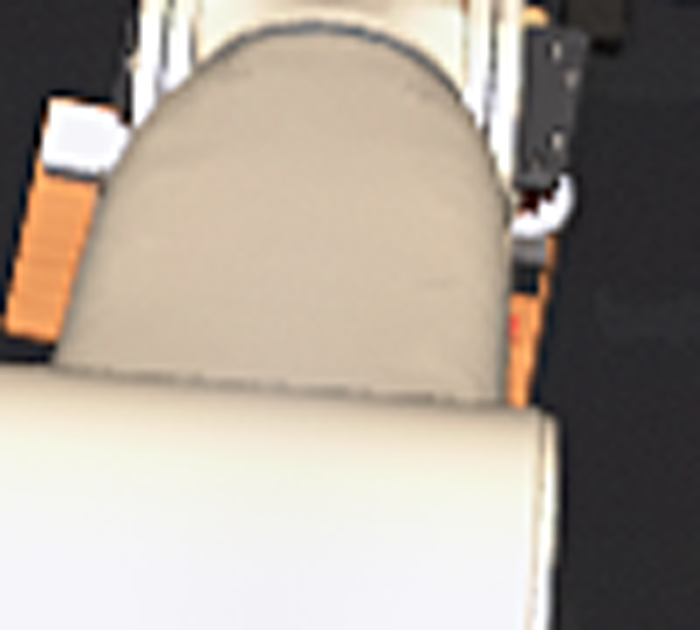

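```bash
for i in 1 2; do python3 -m jog '[[0,[0,0,0.1],[0,0,0]],[0,[0,0,0.1],[0,0,0]]]' | sed -n '2p;4p'; done; python3 -m jog '[[0,[0,0,0.05],[0,0,0]],[0,[0,0,0.1],[0,0,0]]]' | sed -n '2p;4p'
```

```text
ee_pos: [662.6, -47.5, 71.6]
ft_force: [-1.3, 3.2, -0.1]
ee_pos: [662.4, -48.6, 71.6]
ft_force: [-0.4, 3.8, 0.8]
ee_pos: [662.2, -49.5, 71.6]
ft_force: [-0.9, 3.8, 0.4]
```

```bash
for i in 1 2; do python3 -m jog '[[0,[0,0,0.05],[0,0,0]],[0,[0,0,0.1],[0,0,0]]]' | sed -n '2p;4p'; done; python3 -m jog '[[0,[0,0,0],[0,0,0]],[0,[0,0,0],[0,0,0]]]' | sed -n '2p;4p'
```

```text
ee_pos: [662.1, -50.5, 71.6]
ft_force: [-1.5, 4.5, 0.2]
ee_pos: [661.9, -51.3, 71.6]
ft_force: [-1.0, 6.0, 0.7]
ee_pos: [661.8, -51.3, 71.6]
ft_force: [-0.7, 5.3, 0.1]
```

```bash
python3 -m jog '[[0,[0,0,0.05],[0,0,0]],[0,[0,0,0.05],[0,0,0]],[0,[0,0,0.05],[0,0,0]],[0,[0,0,0.05],[0,0,0]],[0,[0,0,0.05],[0,0,0]],[0,[0,0,0.05],[0,0,0]],[0,[0,0,0.05],[0,0,0]],[0,[0,0,0.05],[0,0,0]]]' | sed -n '2p;4p';python3 - <<'E'
from h import *
from workcell import ctrl
im=grab("scene","s9");crop(im,250,240,350,330,7,"pics/s9.png")
f=[]
for i in range(6): grab("scene","x"); f.append(ctrl.get_obs()["ft_force"])
print(np.mean(f,0))
E
```

```text
ee_pos: [661.8, -51.7, 71.6]
ft_force: [0.8, 6.3, 0.1]
[-1.05685546  5.62460974 -0.09302508]
```

View pics/s9.png

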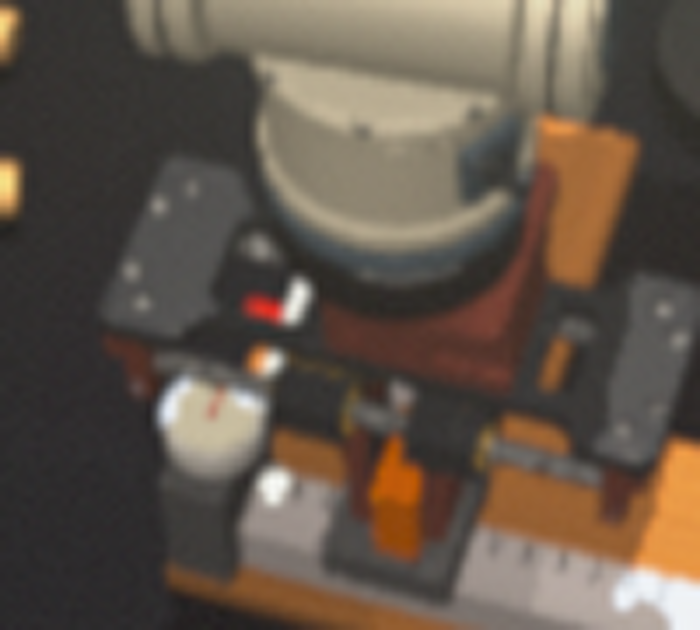

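```bash
python3 -m jog '[[0,[0,0,-0.3],[0,0,0]],[0,[0,0,-0.8],[0,0,0]],[0,[0,0,-1.5],[0,0,0]],[0,[0,0,-2.2],[0,0,0]],[0,[0,0,-2.9],[0,0,0]],[0,[0,0,-3.6],[0,0,0]],[0,[0,0,-4.2],[0,0,0]],[0,[0,0,-4.5],[0,0,0]]]' | sed -n '2p;4p'; python3 -m jog '[[0,[0,0,0],[0,0,0]],[0,[0,0,0],[0,0,0]],[0.6,[0,0,0],[0,0,0]],[0.6,[0,0,0],[0,0,0]],[0.6,[0,0,0],[0,0,0]],[0.6,[0,-3,0],[0,0,0]],[0.6,[0,-6,0],[0,0,0]],[0.6,[0,-8,0],[0,0,0]]]' | sed -n '2p;4,5p'
```

```text
ee_pos: [670.4, -7.0, 71.6]
ft_force: [-0.6, -1.9, -1.0]
ee_pos: [671.1, -8.1, 153.7]
ft_force: [0.4, -0.0, 0.2]
width: 52.3
```

```bash
python3 mv.py 520.5 -53 165 -11
python3 - <<'E'
from h import *
im=grab("scene","s10");crop(im,250,210,350,300,7,"pics/s10.png")
E
```

```text
t 16.35 pos [671.1  -8.1 153.7] yaw 169.2 down [ 0.002 -0.    -1.   ] q [-0.03  0.57  1.57 -0.    1.01  1.73] F [ 0.4 -0.   0.2] w 52.3
shift [13.95, -1.16, 7.23] turn [-0.003, -3.138, -0.0] deg 179.8
```

View pics/s10.png

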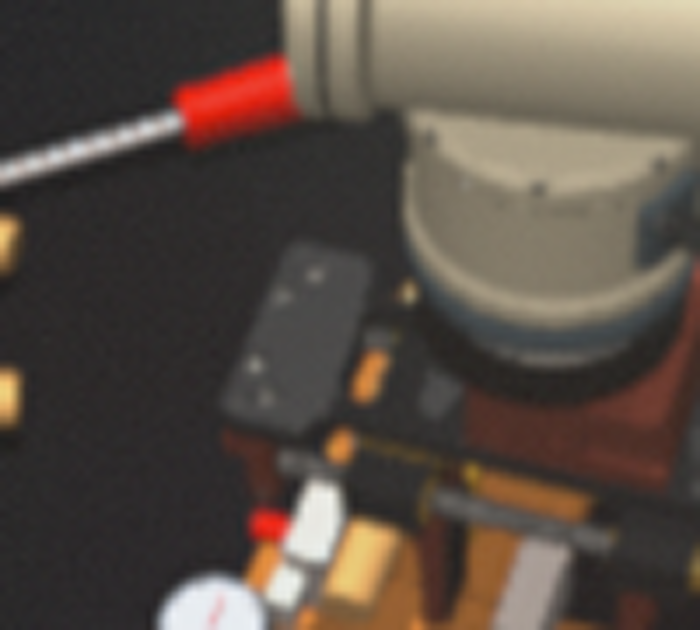

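```bash
python3 -m jog '[[0.7,[14,-2,7.2],[0,-3,0]],[0.7,[14,-2,7.2],[0,-3,0]],[0.7,[14,-2,7.2],[0,-3,0]],[0.7,[14,-2,7.2],[0,-3,0]],[0.7,[14,-2,7.2],[0,-3,0]],[0.7,[14,-2,7.2],[0,-3,0]],[0.7,[14,-2,7.2],[0,-3,0]],[0.7,[14,-2,7.2],[0,-3,0]]]' | sed -n '1,2p'; python3 mv.py 520.5 -53 175 -11
```

```text
t: 17.2
ee_pos: [519.1, -52.5, 171.4]
t 17.2 pos [519.1 -52.5 171.4] yaw -121.7 down [ 0. -0. -1.] q [-0.12  0.34  1.9  -0.    0.9   0.43] F [-0.1  0.4  0.4] w 61.5
shift [-0.03, -0.36, 0.14] turn [-0.0, -1.932, 0.0] deg 110.7
```

```bash
python3 -m jog '[[0.7,[0,-0.3,0],[0,-1.93,0]],[0.7,[0,-0.3,0],[0,-1.93,0]],[0.7,[0,-0.3,0],[0,-1.93,0]],[0.7,[0,-0.3,0],[0,-1.93,0]],[0.7,[0,-0.3,0],[0,-1.93,0]],[0.7,[0,-0.3,0],[0,-1.93,0]],[0.7,[0,-0.3,0],[0,-1.93,0]],[0.7,[0,-0.3,0],[0,-1.93,0]]]' | sed -n '1,2p'; python3 mv.py 520.5 -53 175 -11|tail -1
```

```text
t: 18.0
ee_pos: [519.1, -52.5, 174.3]
shift [0.13, -0.07, 0.08] turn [0.0, -0.732, -0.0] deg 41.9
```

```bash
python3 -m jog '[[0.7,[0,0,0],[0,-0.72,0]],[0.7,[0,0,0],[0,-0.72,0]],[0.7,[0,0,0],[0,-0.72,0]],[0.7,[0,0,0],[0,-0.72,0]],[0.7,[0,0,0],[0,-0.72,0]],[0.7,[0,0,0],[0,-0.72,0]],[0.7,[0,0,0],[0,-0.72,0]]]' | sed -n '1,2p'; python3 mv.py 520.5 -53 175 -11;python3 - <<'E'
from h import *
im=grab("scene","s11");crop(im,260,210,340,300,8,"pics/s11.png")
E
```

```text
t: 18.7
ee_pos: [519.1, -52.4, 174.4]
t 18.7 pos [519.1 -52.4 174.4] yaw -12.23 down [-0. -0. -1.] q [-0.12  0.34  1.89 -0.    0.91 -1.48] F [ 0.2 -0.4 -0.8] w 61.4
shift [0.15, -0.06, -0.03] turn [0.0, -0.021, -0.0] deg 1.2
```

View pics/s11.png

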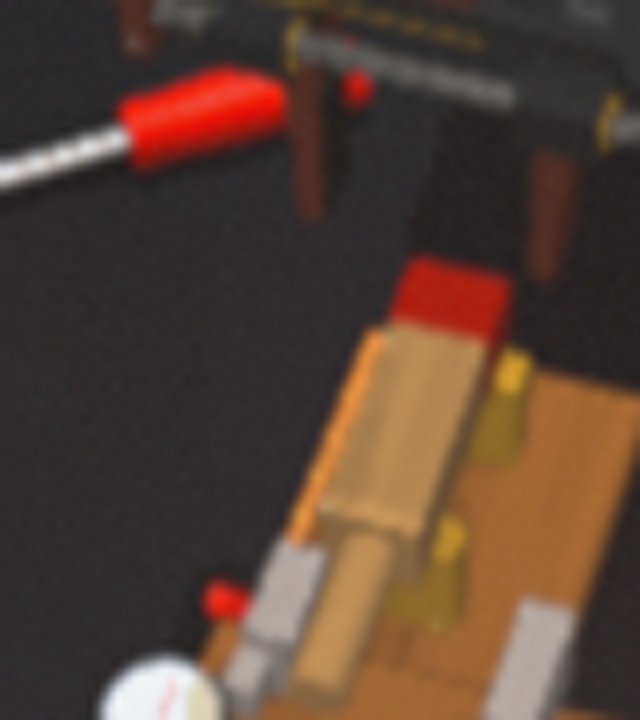

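Run:
```python
from h import *
s=load("/tmp/s11.npz")
f=lambda p:atz(s,(p[0]+.5)/8-.5+260,(p[1]+.5)/8-.5+210,92)
a=f((461,268));b=f((372,518));d=b-a
print((a+b)/2,np.hypot(*d[:2]),np.degrees(np.arctan2(d[1],d[0])))
```

```text
[523.67414995 -55.28469686  92.        ] 99.8493135210996 -9.577421782388404
```

```bash
python3 mv.py 527.5 -60.2 63.7 -10.5|tail -1
```

```text
shift [0.98, 11.08, -0.59] turn [0.0, -0.03, -0.0] deg 1.7
```

```bash
python3 -m jog '[[0.7,[0.98,3,-0.6],[0,-0.03,0]],[0.7,[0.98,7,-0.6],[0,-0.03,0]],[0.7,[0.98,9.5,-0.6],[0,-0.03,0]],[0.7,[0.98,10.7,-0.6],[0,-0.03,0]],[0.7,[0.98,11.1,-0.6],[0,-0.03,0]],[0.7,[0.98,11.1,-0.6],[0,-0.03,0]]]' | sed -n '1,4p'; python3 mv.py 527.5 -60.2 63.7 -10.5|tail -1;  python3 -m jog '[[0,[0,0,0],[0,0,0]],[0,[0,0,0],[0,0,0]],[0,[0,0,0],[0,0,0]],[0,[0,0,0],[0,0,0]],[0,[0,0,0],[0,0,0]],[0,[0,0,0],[0,0,0]]]'
```

```text
t: 19.35
ee_pos: [527.8, -60.3, 63.8]
orientation: [-1.566, 0.142, -0.142]
ft_force: [0.2, 0.5, -0.6]
shift [-0.03, 0.01, 0.0] turn [0.0, 0.003, 0.0] deg 0.1
t: 19.95
ee_pos: [527.9, -60.3, 64.2]
orientation: [-1.566, 0.141, -0.142]
ft_force: [-0.9, 0.6, 6.6]
width: 32.0
```

```bash
python3 -m jog '[[0,[0,-2,0],[0,0,0]],[0,[0,-5,0],[0,0,0]],[0,[0,-9,0],[0,0,0]],[0,[0,-12,0],[0,0,0]],[0,[0,-12,0],[0,0,0]],[0,[0,-12,0],[0,0,0]],[0,[0,-12,0],[0,0,0]]]' | sed -n '1,5p'; python3 mv.py 472 179.2 150 -0.3 20
python3 - <<'E'
from h import *
im=grab("scene","s12");crop(im,260,180,340,270,8,"pics/s12.png")
E
```

```text
t: 20.65
ee_pos: [526.4, -60.1, 182.2]
orientation: [-1.566, 0.143, -0.139]
ft_force: [-0.5, -0.5, -1.2]
width: 31.9
t 20.65 pos [526.4 -60.1 182.2] yaw -10.32 down [-0.003  0.    -1.   ] q [-0.14  0.34  1.87 -0.    0.93 -1.53] F [-0.5 -0.5 -1.2] w 31.9
shift [-9.63, 3.24, 22.57] turn [0.03, -0.173, -0.351] deg 22.5
```

View pics/s12.png

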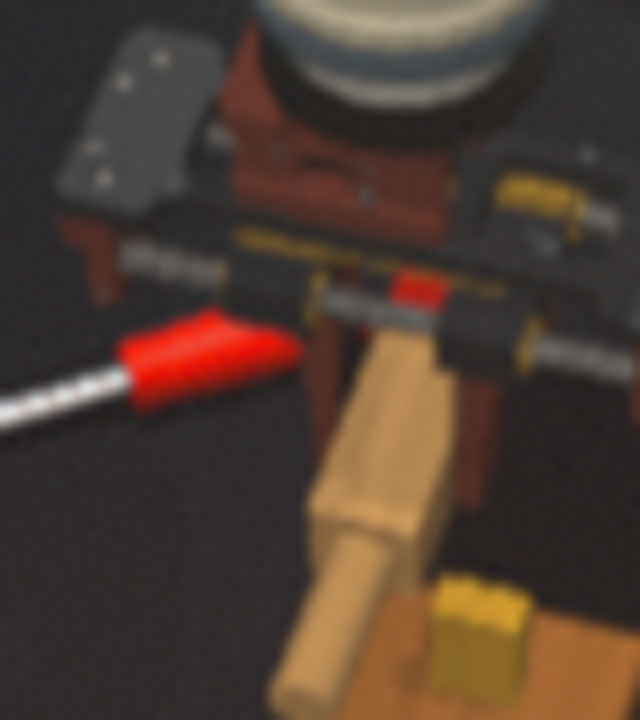

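Run:
```python
from h import *
s=load("/tmp/s12.npz"); p=np.array([526.4,-60.1]); y=np.radians(-10.3); d=np.array([np.cos(y),np.sin(y)]); n=np.array([-d[1],d[0]])
f=lambda q,z:atz(s,(q[0]+.5)/8-.5+260,(q[1]+.5)/8-.5+180,z)[:2]
for q,z,L in(((367,520),210,50),((302,697),194,105)):
    w=f(q,z)-p; print('a',L-(w@d),'lat',w@n)
```

```text
a 4.423702353478561 lat 5.0553564452433655
a 7.328187525069893 lat 2.262479646746944
```

```bash
python3 mv.py 441 179.2 140 -0.3 20|tail -1
```

```text
shift [-12.68, 4.24, 22.01] turn [0.03, -0.173, -0.351] deg 22.5
```

```bash
python3 -m jog '[[0,[-12.7,4.2,22],[0.03,-0.173,-0.351]],[0,[-12.7,4.2,22],[0.03,-0.173,-0.351]],[0,[-12.7,4.2,22],[0.03,-0.173,-0.351]],[0,[-12.7,4.2,22],[0.03,-0.173,-0.351]],[0,[-12.7,4.2,22],[0.03,-0.173,-0.351]],[0,[-12.7,4.2,22],[0.03,-0.173,-0.351]],[0,[-12.7,4.2,22],[0.03,-0.173,-0.351]],[0,[-12.7,4.2,22],[0.03,-0.173,-0.351]]]'; python3 mv.py 471.8 179.2 49.9 -0.3 20
python3 - <<'E'
from h import *
im=grab("scene","s13");crop(im,370,190,450,280,8,"pics/s13.png")
E
```

```text
t: 21.5
ee_pos: [441.3, 178.7, 140.7]
orientation: [-1.556, -0.271, -0.278]
ft_force: [-0.3, -0.0, -1.6]
width: 32.0
t 21.5 pos [441.3 178.7 140.7] yaw -0.21 down [ 0.343 -0.003 -0.939] q [ 0.46  0.25  2.22 -0.42  0.39 -0.74] F [-0.3 -0.  -1.6] w 32.0
shift [-0.25, 9.57, 0.08] turn [0.001, 0.002, 0.001] deg 0.1
```

View pics/s13.png

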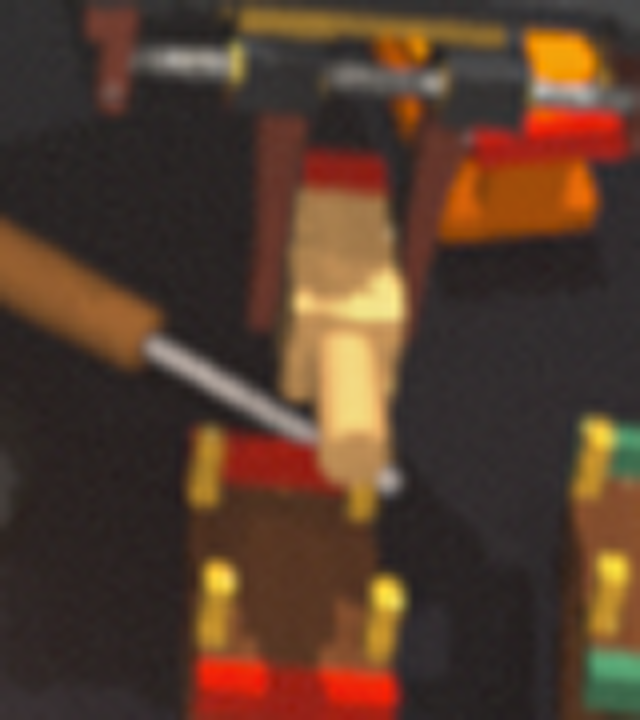

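```bash
python3 -m jog '[[0,[-0.25,2,0.05],[0,0,0]],[0,[-0.25,5,0.05],[0,0,0]],[0,[-0.25,6.5,0.05],[0,0,0]],[0,[-0.25,7,0.05],[0,0,0]],[0,[-0.25,7,0.05],[0,0,0]],[0,[-0.25,7,0.05],[0,0,0]]]'; python3 mv.py 471.8 179.2 49.9 -0.3 20|tail -1
python3 - <<'E'
from h import *
im=grab("scene","s14");crop(im,370,190,450,280,8,"pics/s14.png")
E
```

```text
t: 22.15
ee_pos: [464.1, 178.7, 75.6]
orientation: [-1.555, -0.271, -0.281]
ft_force: [-0.2, -0.7, -1.2]
width: 31.9
shift [-0.16, 2.67, 0.06] turn [0.001, -0.001, 0.003] deg 0.2
```

View pics/s14.png

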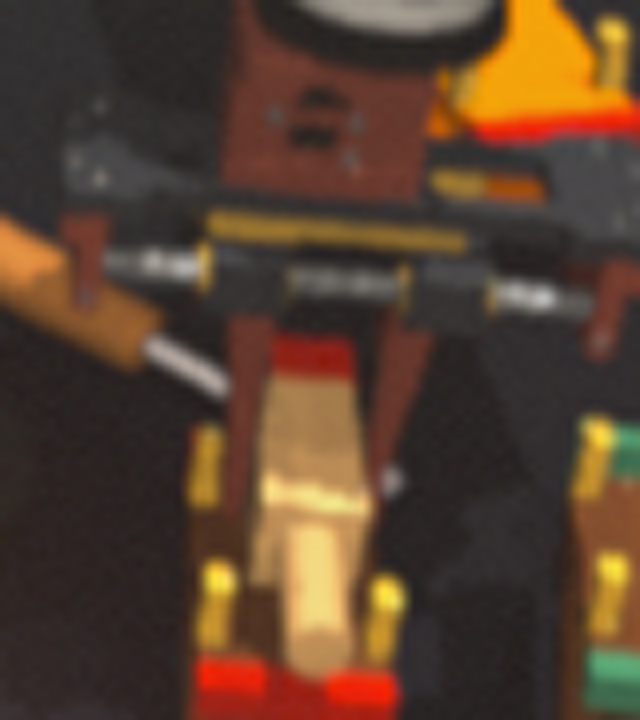

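```bash
python3 -m jog '[[0,[-0.15,1,0.05],[0,0,0]],[0,[-0.15,1.8,0.05],[0,0,0]],[0,[-0.15,2.1,0.05],[0,0,0]],[0,[-0.15,2.1,0.05],[0,0,0]],[0,[-0.15,2.1,0.05],[0,0,0]]]'; python3 mv.py 471.8 179.2 49.9 -0.3 20|tail -1
python3 - <<'E'
from h import *
im=grab("scene","s15");crop(im,370,200,450,290,8,"pics/s15.png")
E
```

```text
t: 22.7
ee_pos: [469.7, 179.8, 55.4]
orientation: [-1.554, -0.273, -0.281]
ft_force: [0.8, -1.4, -0.5]
width: 31.8
shift [0.0, 0.59, -0.06] turn [0.0, 0.0, 0.003] deg 0.2
```

View pics/s15.png

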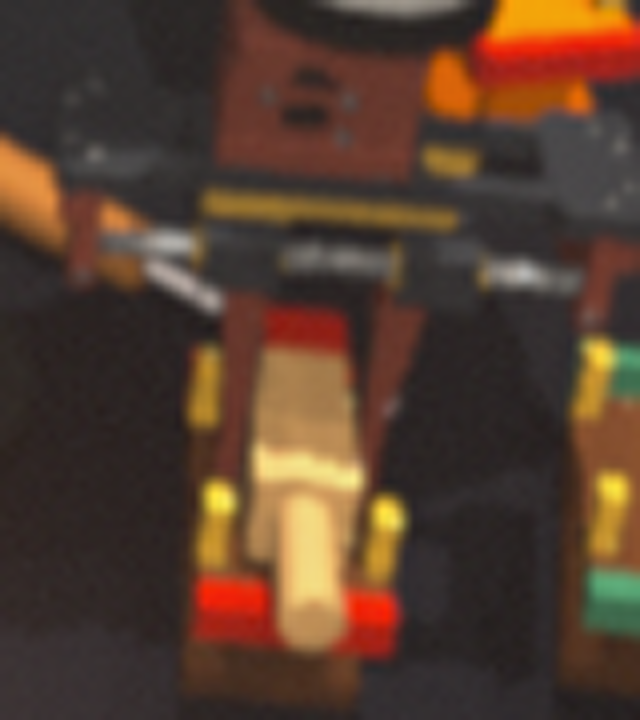

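```bash
python3 -m jog '[[0,[0,0.2,-0.1],[0,0,0]],[0,[0,0.3,-0.1],[0,0,0]],[0,[0,0.4,-0.1],[0,0,0]],[0,[0,0.5,-0.1],[0,0,0]],[0,[0,0.5,-0.1],[0,0,0]],[0,[0,0.5,-0.1],[0,0,0]]]'; python3 mv.py 471.8 179.2 49.9 -0.3 20|tail -1
```

```text
t: 23.35
ee_pos: [471.3, 178.7, 50.1]
orientation: [-1.555, -0.272, -0.28]
ft_force: [-0.1, -0.9, -1.4]
width: 32.0
shift [0.04, 0.03, 0.05] turn [0.001, 0.0, 0.003] deg 0.2
```

Not yet touching (≈1 mm by plan). Ease on until contact.

```bash
for i in 1 2 3; do python3 -m jog '[[0,[0,0.05,0],[0,0,0]],[0,[0,0.05,0],[0,0,0]],[0,[0,0.05,0],[0,0,0]]]' | sed -n '2p;4p'; done
```

```text
ee_pos: [471.5, 178.7, 49.7]
ft_force: [-0.4, 0.2, -1.9]
ee_pos: [471.7, 178.7, 49.4]
ft_force: [-2.2, -0.6, 5.4]
ee_pos: [471.7, 178.7, 49.4]
ft_force: [-7.2, -0.1, 14.1]
```

```bash
python3 -m jog '[[0,[0,-0.07,0],[0,0,0]],[0,[-0.1,-0.07,0],[0,0,0]],[0,[-0.2,-0.07,0],[0,0,0]],[0,[-0.2,-0.07,0],[0,0,0]]]' | sed -n '2p;4p'; python3 -m jog '[[0.6,[0,0,0],[0,0,0]],[0.6,[0,0,0],[0,0,0]],[0.6,[0,0,0],[0,0,0]],[0.6,[0,0,0],[0,0,0]],[0.6,[0,-3,0],[0,0,0]],[0.6,[0,-8,0],[0,0,0]],[0.6,[0,-12,0],[0,0,0]],[0.6,[0,-12,0],[0,0,0]]]'
python3 - <<'E'
from h import *
im=grab("scene","s16");crop(im,370,200,450,290,8,"pics/s16.png")
E
```

```text
ee_pos: [470.5, 178.9, 49.0]
ft_force: [2.5, -1.6, 5.5]
t: 25.45
ee_pos: [429.2, 180.1, 165.6]
orientation: [-1.55, -0.277, -0.285]
ft_force: [0.8, 0.1, 0.2]
width: 52.6
```

View pics/s16.png

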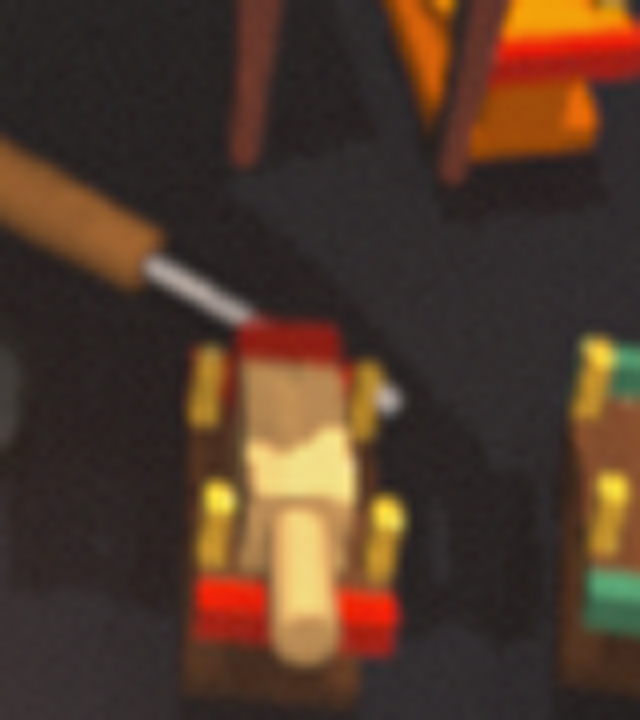

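```bash
python3 - <<'E'
from fit import *
t=grab("top","t17"); s=grab("scene","s17")
for n,g in(('green',(422.6,-340.6,np.radians(79.9))),('yellow',(521.5,-326,np.radians(95)))):
    for q in fit([t,s],g): print(n,np.round(q,1))
crop(t,350,190,450,300,5,"pics/t17.png")
crop(t,180,220,260,300,8,"pics/t17r.png")
E
python3 mv.py 423.5 -336 130 -100
```

```text
green [ 422.5 -340.6   79.8  468.  9740. ]
green [  419.2  -335.8    78.3  2924.  14659. ]
yellow [ 522.6 -327.    95.5  510.  9818. ]
yellow [  520.3  -322.4    96.5  1838.  15062. ]
t 25.6 pos [428.4 179.  161.2] yaw -0.28 down [ 0.345 -0.002 -0.939] q [ 0.48  0.19  2.23 -0.39  0.44 -0.76] F [ 0.8 -0.1 -0.7] w 52.8
shift [-1.3, 2.89, -51.5] turn [-0.306, 1.72, 0.259] deg 101.2
```

View pics/t17.png

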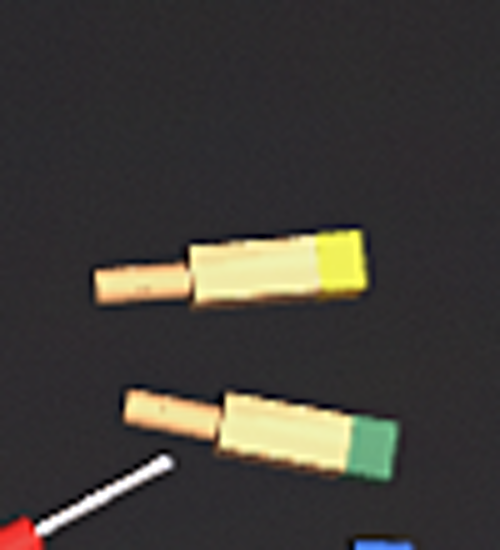

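View pics/t17r.png

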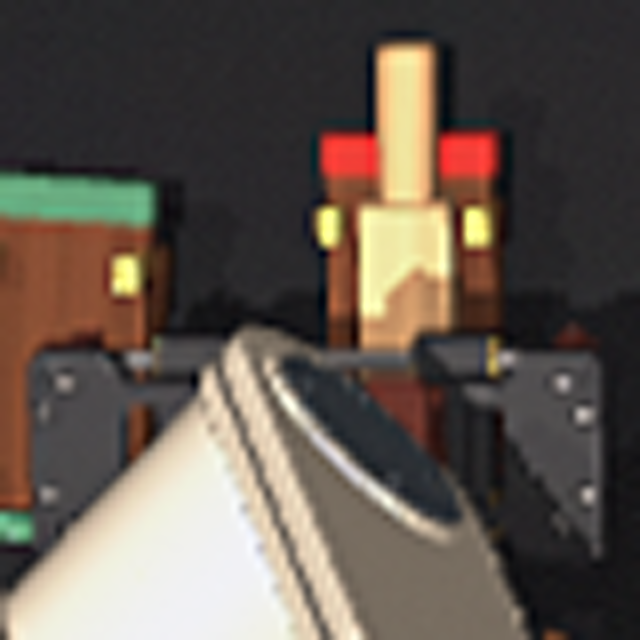

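```bash
python3 mv.py 422.8 -336.4 150 -100 | tail -1
```

```text
shift [-0.67, 0.98, -51.54] turn [-0.306, 1.72, 0.259] deg 101.2
```

```bash
python3 -m jog '[[0.7,[-0.7,1,-51.5],[-0.306,1.72,0.259]],[0.7,[-0.7,1,-51.5],[-0.306,1.72,0.259]],[0.7,[-0.7,1,-51.5],[-0.306,1.72,0.259]],[0.7,[-0.7,1,-51.5],[-0.306,1.72,0.259]],[0.7,[-0.7,1,-51.5],[-0.306,1.72,0.259]],[0.7,[-0.7,1,-51.5],[-0.306,1.72,0.259]],[0.7,[-0.7,1,-51.5],[-0.306,1.72,0.259]],[0.7,[-0.7,1,-51.5],[-0.306,1.72,0.259]]]' | sed -n '1,2p';python3 mv.py 422.8 -336.4 100 -100 | tail -1
```

```text
t: 26.4
ee_pos: [422.5, -223.1, 150.4]
shift [10.03, 5.8, -4.44] turn [-0.093, 0.544, 0.081] deg 32.0
```

```bash
python3 -m jog '[[0.7,[10,5.8,-4.4],[-0.093,0.544,0.081]],[0.7,[10,5.8,-4.4],[-0.093,0.544,0.081]],[0.7,[10,5.8,-4.4],[-0.093,0.544,0.081]],[0.7,[10,5.8,-4.4],[-0.093,0.544,0.081]],[0.7,[10,5.8,-4.4],[-0.093,0.544,0.081]],[0.7,[10,5.8,-4.4],[-0.093,0.544,0.081]]]' | sed -n '1,2p';python3 mv.py 422.8 -336.4 3.5 -100.1
```

```text
t: 27.0
ee_pos: [424.4, -333.4, 100.5]
t 27.0 pos [ 424.4 -333.4  100.5] yaw -99.43 down [ 0.002 -0.001 -1.   ] q [-0.69  0.48  1.9   0.    0.77 -0.52] F [-0.2  0.2  0.3] w 61.2
shift [0.32, 9.7, -0.13] turn [-0.002, 0.012, 0.0] deg 0.7
```

```bash
python3 -m jog '[[0.7,[0.2,3,-0.1],[0,0.012,0]],[0.7,[0.2,6,-0.1],[0,0.012,0]],[0.7,[0.2,8.5,-0.1],[0,0.012,0]],[0.7,[0.2,9.5,-0.1],[0,0.012,0]],[0.7,[0.2,9.7,-0.1],[0,0.012,0]],[0.7,[0.2,9.7,-0.1],[0,0.012,0]]]' | sed -n '1,2p';python3 mv.py 422.8 -336.4 3.5 -100.1|tail -1;  python3 -m jog '[[0,[0,0,0],[0,0,0]],[0,[0,0,0],[0,0,0]],[0,[0,0,0],[0,0,0]],[0,[0,0,0],[0,0,0]],[0,[0,0,0],[0,0,0]],[0,[0,0,0],[0,0,0]]]'
```

```text
t: 27.6
ee_pos: [424.7, -335.7, 5.8]
shift [0.1, 0.22, -0.18] turn [-0.005, -0.002, 0.001] deg 0.3
t: 28.2
ee_pos: [424.6, -336.1, 5.9]
orientation: [-1.117, 1.335, -1.343]
ft_force: [-1.6, 0.2, 6.3]
width: 32.1
```

```bash
python3 -m jog '[[0,[0,-3,0],[0,0,0]],[0,[0,-7,0],[0,0,0]],[0,[0,-11,0],[0,0,0]],[0,[0,-13,0],[0,0,0]],[0,[0,-13,0],[0,0,0]],[0,[0,-13,0],[0,0,0]]]' | sed -n '2p;5p'; python3 mv.py 526.3 -50.4 135 169
```

```text
ee_pos: [423.7, -335.5, 135.1]
width: 31.5
t 28.8 pos [ 423.7 -335.5  135.1] yaw -100.26 down [ 0.004 -0.002 -1.   ] q [-0.69  0.42  1.88  0.    0.83 -0.51] F [-0.2 -0.7 -0.8] w 31.5
shift [-29.88, -0.01, 5.01] turn [-0.005, 1.584, -0.003] deg 90.7
```

```bash
python3 -m jog '[[0,[-29.9,0,5],[-0.005,1.58,-0.003]],[0,[-29.9,0,5],[-0.005,1.58,-0.003]],[0,[-29.9,0,5],[-0.005,1.58,-0.003]],[0,[-29.9,0,5],[-0.005,1.58,-0.003]],[0,[-29.9,0,5],[-0.005,1.58,-0.003]],[0,[-29.9,0,5],[-0.005,1.58,-0.003]],[0,[-29.9,0,5],[-0.005,1.58,-0.003]],[0,[-29.9,0,5],[-0.005,1.58,-0.003]]]' | sed -n '2p;5p'; python3 mv.py 526.3 -50.4 135 169|tail -1
```

```text
ee_pos: [526.4, -46.7, 133.1]
width: 31.6
shift [0.11, -0.19, 0.35] turn [-0.0, 0.476, 0.002] deg 27.3
```

```bash
python3 -m jog '[[0,[0,-0.1,0.2],[0,0.476,0]],[0,[0,-0.1,0.2],[0,0.476,0]],[0,[0,-0.1,0.2],[0,0.476,0]],[0,[0,-0.1,0.2],[0,0.476,0]],[0,[0,-0.1,0.2],[0,0.476,0]],[0,[0,-0.1,0.2],[0,0.476,0]]]' | sed -n '2p;5p'; python3 mv.py 526.3 -50.4 92 169
python3 - <<'E'
from h import *
im=grab("scene","s18");crop(im,270,210,350,300,8,"pics/s18.png")
E
```

```text
ee_pos: [526.5, -52.3, 135.4]
width: 31.6
t 30.2 pos [526.5 -52.3 135.4] yaw 169.26 down [-0.001 -0.001 -1.   ] q [-0.12  0.41  1.9  -0.    0.83  1.64] F [-0.3 -0.2 -0.1] w 31.6
shift [0.05, 4.34, -0.18] turn [-0.001, 0.004, 0.001] deg 0.3
```

View pics/s18.png

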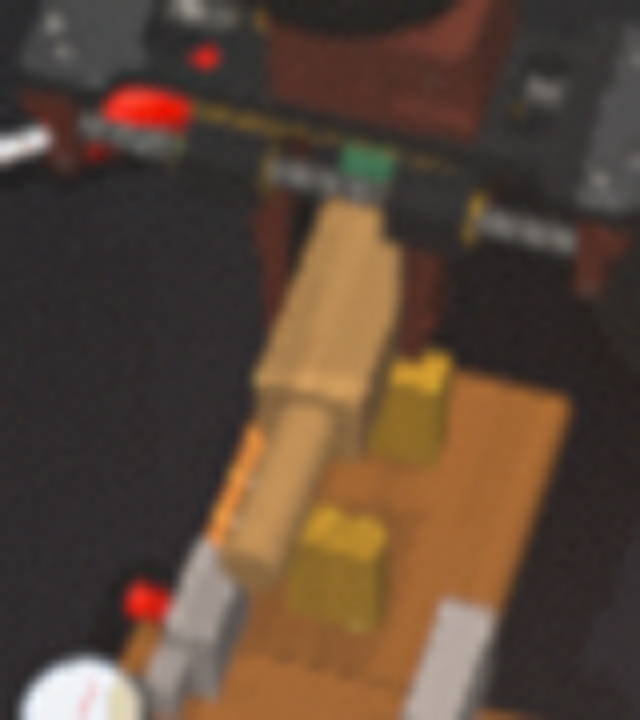

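```bash
python3 -m jog '[[0,[0.05,1,-0.3],[0,0,0]],[0,[0.05,3,-0.3],[0,0,0]],[0,[0.05,5,-0.3],[0,0,0]],[0,[0.05,6,-0.3],[0,0,0]],[0,[0.05,6.6,-0.3],[0,0,0]],[0,[0.05,6.8,-0.3],[0,0,0]],[0,[0.05,6.8,-0.3],[0,0,0]],[0,[0.05,6.8,-0.3],[0,0,0]]]' | sed -n '2p;4,5p'; python3 mv.py 526.3 -50.4 66 169
python3 - <<'E'
from h import *
im=grab("scene","s19");crop(im,270,210,350,300,8,"pics/s19.png")
E
```

```text
ee_pos: [527.6, -49.4, 68.8]
ft_force: [-0.2, -0.0, -1.2]
width: 31.9
t 31.05 pos [527.6 -49.4  68.8] yaw 169.1 down [ 0.002 -0.001 -1.   ] q [-0.12  0.52  1.93 -0.    0.69  1.65] F [-0.2 -0.  -1.2] w 31.9
shift [0.11, 0.28, 0.13] turn [-0.001, 0.002, -0.002] deg 0.2
```

View pics/s19.png

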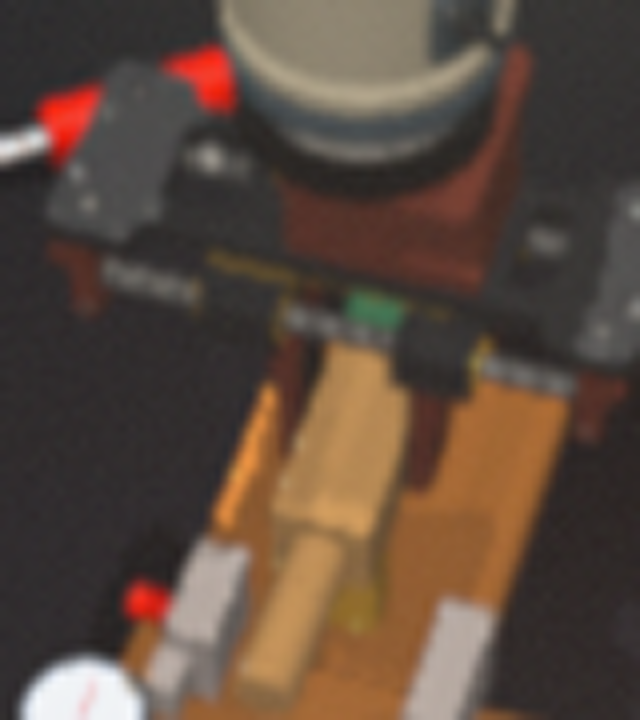

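```bash
python3 -m jog '[[0,[0.1,0.1,0],[0,0,0]],[0,[0.1,0.2,0],[0,0,0]],[0,[0.1,0.2,0],[0,0,0]]]' | sed -n '2p;4p'; for i in 1 2; do python3 -m jog '[[0,[0,0.05,0],[0,0,0]],[0,[0,0.05,0],[0,0,0]],[0,[0,0.05,0],[0,0,0]]]' | sed -n '2p;4p'; done
```

```text
ee_pos: [526.0, -49.1, 66.3]
ft_force: [0.5, 0.2, -0.8]
ee_pos: [526.2, -49.1, 65.9]
ft_force: [-0.1, -0.2, 2.8]
ee_pos: [526.2, -49.1, 65.8]
ft_force: [-2.3, 1.1, 8.5]
```

```bash
python3 -m jog '[[0,[0,-0.05,0],[0,0,0]],[0.7,[0,-0.05,0],[0,0,0]],[0.7,[0,-0.05,0],[0,0,0]],[0.7,[0,-0.05,0],[0,0,0]],[0.7,[0,-0.05,0],[0,0,0]],[0.7,[0,-2,0],[0,0,0]],[0.7,[0,-5,0],[0,0,0]],[0.7,[0,-9,0],[0,0,0]]]' | sed -n '2p;5p'; python3 -m jog '[[0.7,[0,0,0],[0,0,0]],[0.7,[0,0,0],[0,0,0]]]' | sed -n '2p;5p'; python3 mv.py 670.3 -7.3 71.5 169.2
python3 - <<'E'
from h import *
im=grab("scene","s20");crop(im,260,210,340,300,8,"pics/s20.png")
E
```

```text
ee_pos: [524.7, -48.9, 154.7]
width: 61.7
ee_pos: [526.5, -49.1, 155.9]
width: 61.5
t 33.0 pos [526.5 -49.1 155.9] yaw 169.1 down [ 0.002 -0.001 -1.   ] q [-0.11  0.37  1.89 -0.    0.87  1.65] F [-0.7 -0.  -0.8] w 61.5
shift [-13.3, 8.47, -6.83] turn [-0.001, -0.002, -0.003] deg 0.2
```

View pics/s20.png

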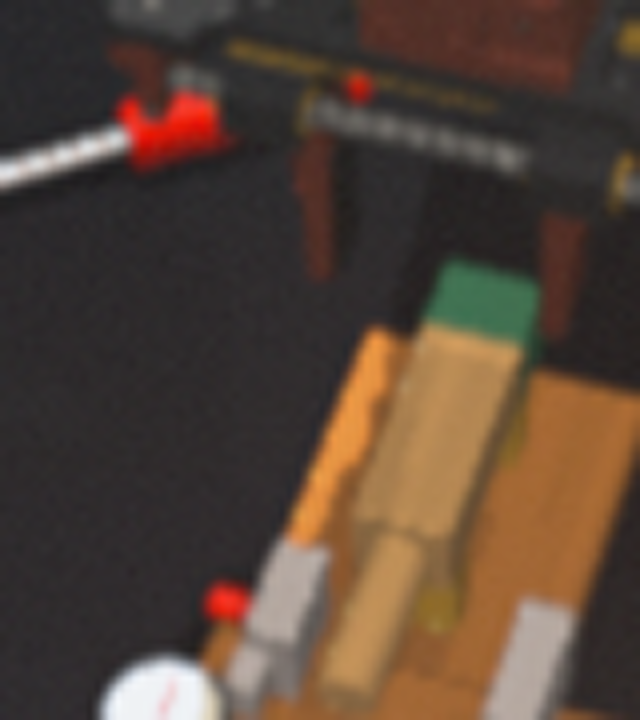

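```bash
python3 -m jog '[[0.7,[-5,0,-2.6],[0,0,0]],[0.7,[-10,0,-5.2],[0,0,0]],[0.7,[-13.3,0,-6.8],[0,0,0]],[0.7,[-13.3,2,-6.8],[0,0,0]],[0.7,[-13.3,5,-6.8],[0,0,0]],[0.7,[-13.3,7.5,-6.8],[0,0,0]],[0.7,[-13.3,8.4,-6.8],[0,0,0]],[0.7,[-13.3,8.4,-6.8],[0,0,0]]]' | sed -n '2p;4p'; python3 -m jog '[[0.7,[0,0,0],[0,0,0]],[0.7,[0,0,0],[0,0,0]]]' | sed -n '2p;5p'; python3 mv.py 670.3 -7.3 71.5 169.2
```

```text
ee_pos: [667.6, -7.5, 68.3]
ft_force: [-0.1, -0.6, -0.5]
ee_pos: [670.5, -7.6, 72.5]
width: 61.7
t 34.05 pos [670.5  -7.6  72.5] yaw 169.09 down [ 0.002 -0.001 -1.   ] q [-0.03  0.67  1.6  -0.    0.87  1.73] F [-0.2  0.1 -0.1] w 61.7
shift [0.02, 0.1, -0.02] turn [-0.001, -0.002, -0.003] deg 0.2
```

```bash
python3 -m jog '[[0,[0,0.1,0],[0,0,0]],[0,[0,0.1,0],[0,0,0]],[0,[0,0.1,0],[0,0,0]],[0,[0,0.1,0],[0,0,0]],[0,[0,0.1,0],[0,0,0]],[0,[0,0.1,0],[0,0,0]],[0,[0,0.1,0],[0,0,0]]]' | sed -n '2p;5p'; python3 -m jog '[[0,[0,0,0.3],[0,0,0]],[0,[0,0,0.7],[0,0,0]],[0,[0,0,1.1],[0,0,0]],[0,[0,0,1.5],[0,0,0]],[0,[0,0,1.9],[0,0,0]],[0,[0,0,2.3],[0,0,0]],[0,[0,0,2.6],[0,0,0]],[0,[0,0,2.8],[0,0,0]]]' | sed -n '2p;4,5p';python3 -m jog '[[0,[0,0,0.2],[0,0,0]],[0,[0,0,0.4],[0,0,0]],[0,[0,0,0.6],[0,0,0]],[0,[0,0,0.8],[0,0,0]],[0,[0,0,1.0],[0,0,0]],[0,[0,0,1.1],[0,0,0]],[0,[0,0,1.1],[0,0,0]]]' | sed -n '2p;4p'; for i in 1 2; do python3 -m jog '[[0,[0,0,0.05],[0,0,0]],[0,[0,0,0.1],[0,0,0]]]' | sed -n '2p;4p'; done
```

```text
ee_pos: [669.5, -7.5, 70.2]
width: 16.2
ee_pos: [664.1, -35.4, 70.2]
ft_force: [0.7, 2.1, 0.2]
width: 15.8
ee_pos: [662.1, -46.0, 70.2]
ft_force: [-0.1, 0.6, 0.5]
ee_pos: [662.0, -46.6, 70.2]
ft_force: [-0.3, 3.3, -0.6]
ee_pos: [661.8, -47.6, 70.2]
ft_force: [-0.6, 3.8, -0.4]
```

```bash
for i in 1 2 3 4; do python3 -m jog '[[0,[0,0,0.05],[0,0,0]],[0,[0,0,0.1],[0,0,0]]]' | sed -n '2p;4p'; done;  python3 -m jog '[[0,[0,0,0],[0,0,0]],[0,[0,0,0],[0,0,0]],[0,[0,0,0],[0,0,0]],[0,[0,0,0],[0,0,0]],[0,[0,0,0],[0,0,0]],[0,[0,0,0],[0,0,0]],[0,[0,0,0],[0,0,0]],[0,[0,0,0],[0,0,0]]]' | sed -n '2p;4p'
```

```text
ee_pos: [661.6, -48.7, 70.2]
ft_force: [-1.0, 2.8, 0.4]
ee_pos: [661.4, -49.7, 70.2]
ft_force: [-0.1, 3.0, -0.5]
ee_pos: [661.2, -50.5, 70.2]
ft_force: [0.3, 4.8, -0.4]
ee_pos: [661.1, -51.4, 70.2]
ft_force: [0.5, 6.6, -0.5]
ee_pos: [661.0, -51.5, 70.2]
ft_force: [-0.0, 4.8, -1.3]
```

```bash
python3 - <<'E'
from h import *
from workcell import ctrl
f=[]
for i in range(5): grab("scene","s21"); f.append(ctrl.get_obs()["ft_force"])
print(np.mean(f,0))
crop(load("/tmp/s21.npz"),250,230,330,320,8,"pics/s21.png")
E
python3 -m jog '[[0,[0,0,-0.3],[0,0,0]],[0,[0,0,-0.8],[0,0,0]],[0,[0,0,-1.5],[0,0,0]],[0,[0,0,-2.2],[0,0,0]],[0,[0,0,-2.9],[0,0,0]],[0,[0,0,-3.6],[0,0,0]],[0,[0,0,-4.2],[0,0,0]],[0,[0,0,-4.5],[0,0,0]]]' | sed -n '2p;4p'; python3 -m jog '[[0,[0,0,0],[0,0,0]],[0,[0,0,0],[0,0,0]],[0.6,[0,0,0],[0,0,0]],[0.6,[0,0,0],[0,0,0]],[0.6,[0,0,0],[0,0,0]],[0.6,[0,-3,0],[0,0,0]],[0.6,[0,-6,0],[0,0,0]],[0.6,[0,-8,0],[0,0,0]]]' | sed -n '2p;4,5p'; python3 mv.py 522 -59 175 -11
```

```text
[ 0.04212906  4.97374165 -0.65082421]
ee_pos: [669.7, -6.6, 70.2]
ft_force: [-1.2, -1.6, 0.2]
ee_pos: [670.4, -7.6, 152.3]
ft_force: [1.0, 0.9, 0.3]
width: 52.8
t 40.1 pos [670.4  -7.6 152.3] yaw 169.09 down [ 0.002 -0.001 -1.   ] q [-0.03  0.57  1.57 -0.    1.    1.73] F [1.  0.9 0.3] w 52.8
shift [13.59, -2.3, 7.85] turn [-0.004, -3.14, 0.001] deg 179.9
```

View pics/s21.png

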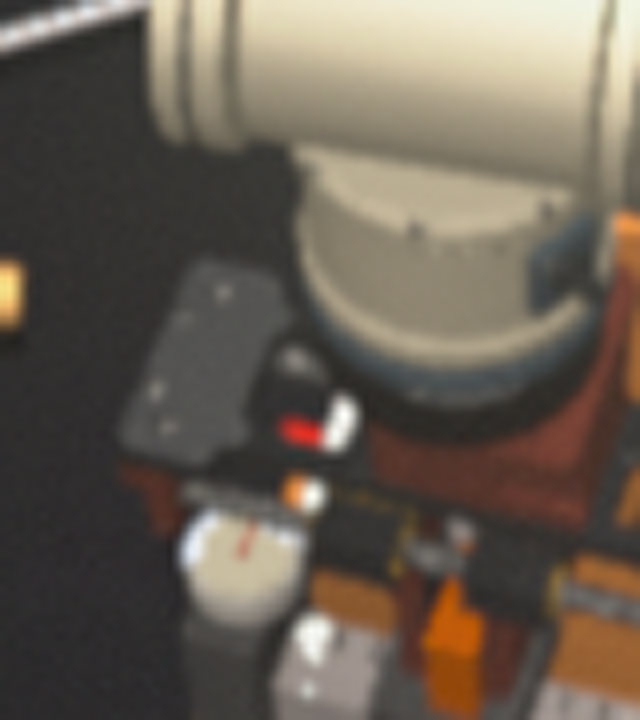

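```bash
python3 -m jog '[[0.7,[13.6,-2.3,7.8],[0,-3,0]],[0.7,[13.6,-2.3,7.8],[0,-3,0]],[0.7,[13.6,-2.3,7.8],[0,-3,0]],[0.7,[13.6,-2.3,7.8],[0,-3,0]],[0.7,[13.6,-2.3,7.8],[0,-3,0]],[0.7,[13.6,-2.3,7.8],[0,-3,0]],[0.7,[13.6,-2.3,7.8],[0,-3,0]],[0.7,[13.6,-2.3,7.8],[0,-3,0]]]' | sed -n '1,2p'; python3 mv.py 522 -59 175 -10.5|tail -1
```

```text
t: 40.9
ee_pos: [521.3, -58.5, 173.5]
shift [0.0, -0.15, 0.08] turn [-0.0, -1.943, 0.002] deg 111.3
```

```bash
python3 -m jog '[[0.7,[0,0,0],[0,-1.94,0]],[0.7,[0,0,0],[0,-1.94,0]],[0.7,[0,0,0],[0,-1.94,0]],[0.7,[0,0,0],[0,-1.94,0]],[0.7,[0,0,0],[0,-1.94,0]],[0.7,[0,0,0],[0,-1.94,0]],[0.7,[0,0,0],[0,-1.94,0]],[0.7,[0,0,0],[0,-1.94,0]]]' | sed -n '1,2p'; python3 mv.py 522 -59 175 -10.5|tail -1
```

```text
t: 41.7
ee_pos: [521.3, -58.5, 173.4]
shift [0.09, -0.16, 0.02] turn [0.001, -0.743, 0.001] deg 42.5
```

```bash
python3 -m jog '[[0.7,[0,0,0],[0,-0.74,0]],[0.7,[0,0,0],[0,-0.74,0]],[0.7,[0,0,0],[0,-0.74,0]],[0.7,[0,0,0],[0,-0.74,0]],[0.7,[0,0,0],[0,-0.74,0]],[0.7,[0,0,0],[0,-0.74,0]],[0.7,[0,0,0],[0,-0.74,0]]]' | sed -n '1,2p';python3 - <<'E'
from h import *
im=grab("scene","s22");crop(im,260,210,340,300,8,"pics/s22.png")
E
python3 mv.py 527.5 -60.2 66 -10.5
```

```text
t: 42.4
ee_pos: [521.3, -58.4, 173.4]
t 42.45 pos [521.2 -58.3 173.3] yaw -11.2 down [ 0.001 -0.001 -1.   ] q [-0.13  0.34  1.89 -0.    0.91 -1.51] F [ 0.2 -0.7  0.3] w 61.2
shift [0.64, 10.73, -0.05] turn [0.001, -0.012, 0.001] deg 0.7
```

View pics/s22.png

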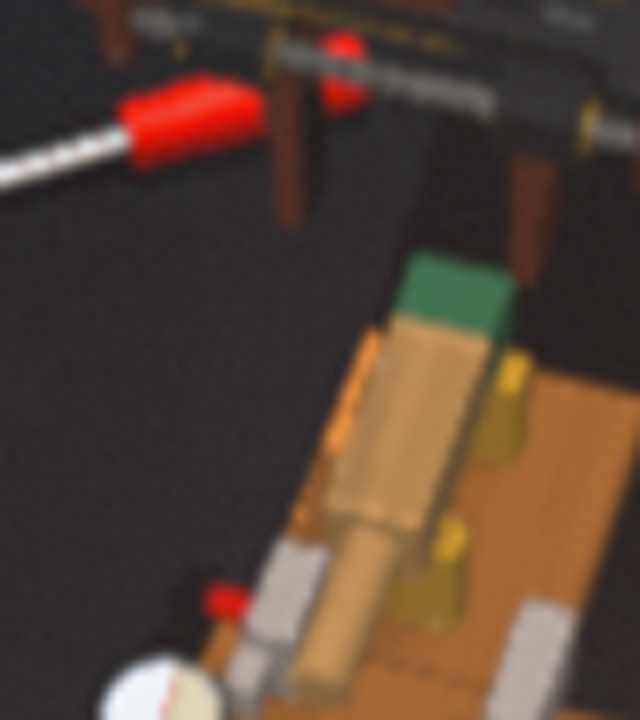

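```bash
python3 mv.py 525.7 -59.8 64.5 -10.5|tail -1; python3 -m jog '[[0.7,[0.47,3,-0.05],[0,-0.012,0]],[0.7,[0.47,7,-0.05],[0,-0.012,0]],[0.7,[0.47,9.5,-0.05],[0,-0.012,0]],[0.7,[0.47,10.5,-0.05],[0,-0.012,0]],[0.7,[0.47,10.9,-0.05],[0,-0.012,0]],[0.7,[0.47,10.9,-0.05],[0,-0.012,0]]]' | sed -n '1,4p';   python3 -m jog '[[0,[0,0,0],[0,0,0]],[0,[0,0,0],[0,0,0]],[0,[0,0,0],[0,0,0]],[0,[0,0,0],[0,0,0]],[0,[0,0,0],[0,0,0]],[0,[0,0,0],[0,0,0]]]'; python3 -m jog '[[0,[0,-2,0],[0,0,0]],[0,[0,-5,0],[0,0,0]],[0,[0,-9,0],[0,0,0]],[0,[0,-12,0],[0,0,0]],[0,[0,-12,0],[0,0,0]],[0,[0,-12,0],[0,0,0]],[0,[0,-12,0],[0,0,0]]]'
python3 - <<'E'
from h import *
im=grab("scene","s23");crop(im,260,180,340,270,8,"pics/s23.png")
E
```

```text
shift [0.46, 10.88, -0.05] turn [0.001, -0.012, 0.001] deg 0.7
t: 43.05
ee_pos: [526.2, -59.8, 64.6]
orientation: [-1.567, 0.141, -0.143]
ft_force: [-0.9, 0.5, -0.1]
t: 43.65
ee_pos: [526.1, -59.8, 64.8]
orientation: [-1.567, 0.14, -0.142]
ft_force: [-0.8, 1.4, 6.0]
width: 32.0
t: 44.35
ee_pos: [524.6, -59.5, 182.8]
orientation: [-1.567, 0.143, -0.14]
ft_force: [0.1, 0.3, -1.0]
width: 32.0
```

View pics/s23.png

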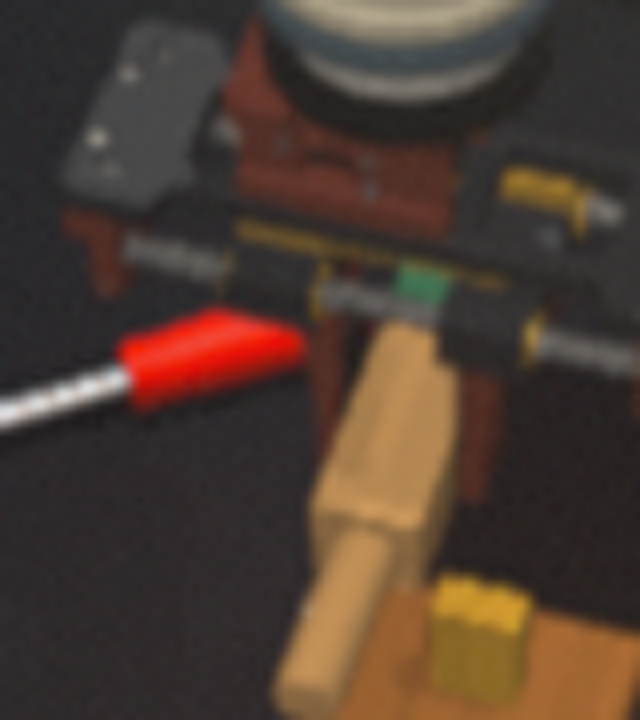

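```bash
python3 mv.py 425.6 306.2 137 -4 20
```

```text
t 44.4 pos [524.6 -59.5 182.6] yaw -10.31 down [-0.003 -0.001 -1.   ] q [-0.13  0.34  1.87 -0.    0.93 -1.52] F [-0.1 -0.2 -1.4] w 31.9
shift [-16.27, 4.56, 34.21] turn [0.02, -0.109, -0.351] deg 21.1
```

```bash
python3 -m jog '[[0,[-16.3,3,34.2],[0.02,-0.109,-0.351]],[0,[-16.3,3,34.2],[0.02,-0.109,-0.351]],[0,[-16.3,3,34.2],[0.02,-0.109,-0.351]],[0,[-16.3,3,34.2],[0.02,-0.109,-0.351]],[0,[-16.3,3,34.2],[0.02,-0.109,-0.351]],[0,[-16.3,3,34.2],[0.02,-0.109,-0.351]],[0,[-16.3,3,34.2],[0.02,-0.109,-0.351]],[0,[-16.3,3,34.2],[0.02,-0.109,-0.351]]]'; python3 -m jog '[[0,[0,0,0],[0,0,0]],[0,[0,0,0],[0,0,0]],[0,[0,0,0],[0,0,0]]]' | sed -n '2p;5p'; python3 mv.py 456.3 304.1 50.1 -4 20
```

```text
t: 45.2
ee_pos: [424.9, 308.6, 152.2]
orientation: [-1.566, -0.223, -0.327]
ft_force: [0.5, -0.2, 0.2]
width: 31.8
ee_pos: [426.1, 304.7, 152.8]
width: 32.0
t 45.5 pos [426.1 304.7 152.8] yaw -3.98 down [ 0.342 -0.026 -0.939] q [ 0.75  0.31  2.08 -0.49  0.57 -0.37] F [ 0.3 -0.3  0.1] w 32.0
shift [-0.69, 10.68, 0.18] turn [0.002, 0.0, 0.001] deg 0.2
```

Descend to ~6 mm above contact and look.

```bash
python3 -m jog '[[0,[-0.7,3,0.15],[0,0,0]],[0,[-0.7,6,0.15],[0,0,0]],[0,[-0.7,8.5,0.15],[0,0,0]],[0,[-0.7,9.7,0.15],[0,0,0]],[0,[-0.7,10.1,0.15],[0,0,0]],[0,[-0.7,10.1,0.15],[0,0,0]],[0,[-0.7,10.1,0.15],[0,0,0]]]' | sed -n '2p;4,5p'; python3 mv.py 456.3 304.1 50.1 -4 20|tail -1;  python3 - <<'E'
from h import *
im=grab("scene","s24");crop(im,420,200,500,290,8,"pics/s24.png")
crop(im,370,200,450,290,8,"pics/s24r.png")
E
```

```text
ee_pos: [455.1, 305.0, 57.1]
ft_force: [-0.1, 0.4, -0.2]
width: 31.8
shift [-0.13, 0.7, -0.09] turn [0.0, -0.001, 0.003] deg 0.2
```

View pics/s24.png

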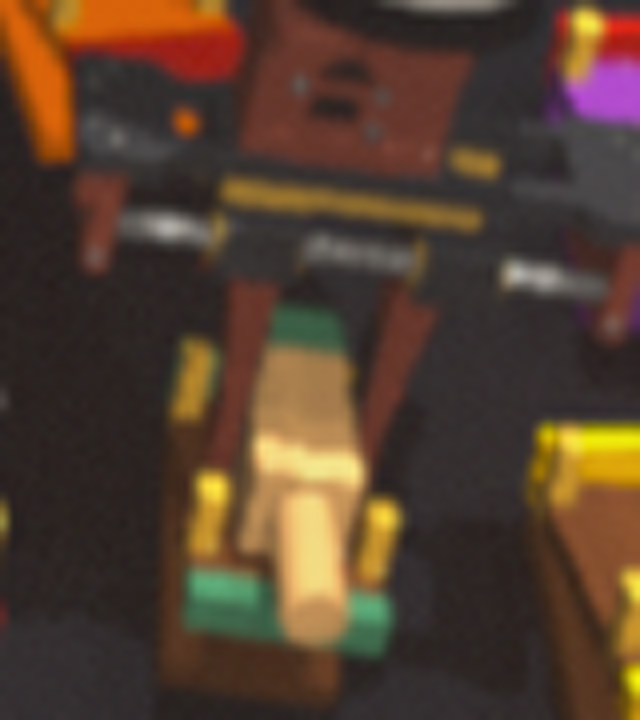

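View pics/s24r.png

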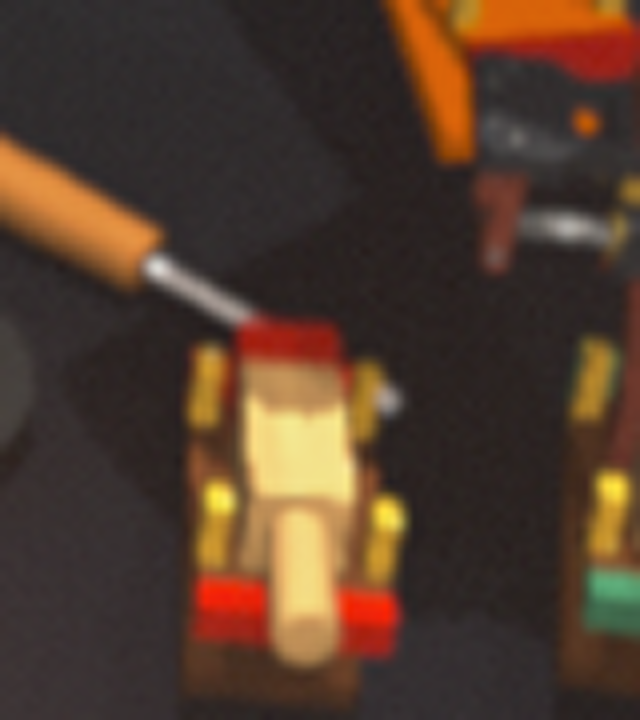

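```bash
python3 -m jog '[[0,[0,0.2,-0.18],[0,0,0]],[0,[0,0.4,-0.18],[0,0,0]],[0,[0,0.6,-0.18],[0,0,0]],[0,[0,0.6,-0.18],[0,0,0]],[0,[0,0.6,-0.18],[0,0,0]]]' | sed -n '2p;4,5p'; for i in 1 2 3; do python3 -m jog '[[0,[0,0.05,0],[0,0,0]],[0,[0,0.05,0],[0,0,0]],[0,[0,0.05,0],[0,0,0]]]' | sed -n '2p;4p'; done
```

```text
ee_pos: [456.7, 303.5, 50.8]
ft_force: [0.6, 0.2, -0.0]
width: 32.2
ee_pos: [456.9, 303.5, 50.4]
ft_force: [-0.1, 0.1, -0.4]
ee_pos: [457.0, 303.6, 50.4]
ft_force: [-3.6, 0.4, 6.0]
ee_pos: [457.0, 303.6, 50.4]
ft_force: [-8.1, -1.5, 14.2]
```

```bash
python3 -m jog '[[0,[0,-0.09,0],[0,0,0]],[0,[0,-0.09,0],[0,0,0]]]' | sed -n '2p;4p'; for i in 1 2 3; do python3 -m jog '[[0,[-0.05,0,0],[0,0,0]],[0,[-0.1,0,0],[0,0,0]],[0,[-0.1,0,0],[0,0,0]]]' | sed -n '2p;4p'; done
```

```text
ee_pos: [457.0, 303.6, 50.5]
ft_force: [-0.2, 0.1, -1.3]
ee_pos: [456.4, 303.8, 50.2]
ft_force: [0.1, -1.0, 3.4]
ee_pos: [455.2, 303.8, 49.7]
ft_force: [1.9, -0.1, 4.3]
ee_pos: [454.6, 303.8, 49.6]
ft_force: [2.7, -0.6, 5.0]
```

```bash
python3 -m jog '[[0.6,[0,0,0],[0,0,0]],[0.6,[0,0,0],[0,0,0]],[0.6,[0,0,0],[0,0,0]],[0.6,[0,0,0],[0,0,0]],[0.6,[0,-3,0],[0,0,0]],[0.6,[0,-8,0],[0,0,0]],[0.6,[0,-12,0],[0,0,0]],[0.6,[0,-12,0],[0,0,0]]]' | sed -n '1,2p'; python3 mv.py 500 -200 170 -85
python3 - <<'E'
from fit import *
t=grab("top","t25"); s=grab("scene","s25");crop(s,390,200,500,290,7,"pics/s25.png")
for q in fit([t,s],(521.5,-326,np.radians(95))): print(np.round(q,1))
E
```

```text
t: 49.55
ee_pos: [413.5, 308.5, 166.3]
t 49.55 pos [413.5 308.5 166.3] yaw -4.04 down [ 0.348 -0.019 -0.937] q [ 0.77  0.27  2.09 -0.48  0.59 -0.35] F [ 0.2 -0.   0. ] w 53.3
shift [11.57, 3.64, -50.13] turn [-0.256, 1.398, 0.291] deg 83.1
[ 522.6 -326.9   95.6  524.  9833. ]
[  520.3  -322.4    96.5  1846.  15072. ]
```

View pics/s25.png

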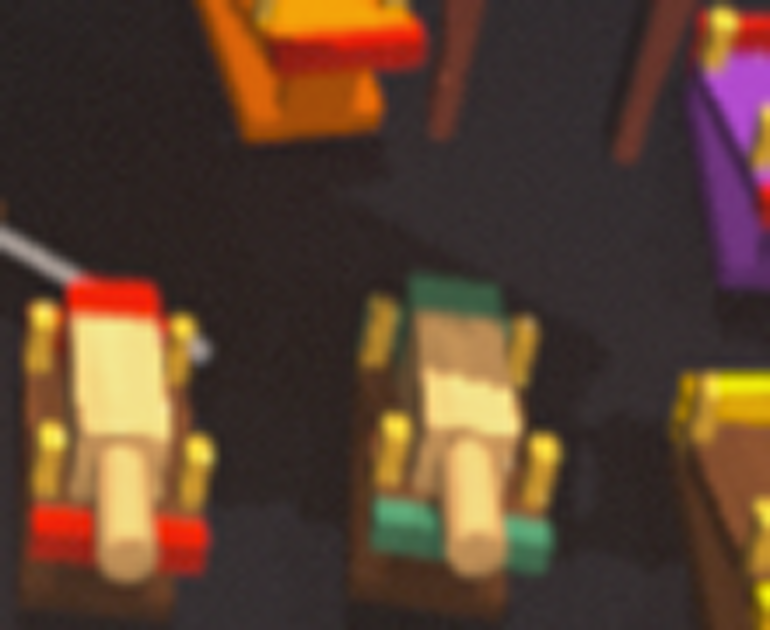

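```bash
python3 mv.py 521.9 -323 160 -84.4 | tail -1
```

```text
shift [14.2, 5.46, -62.1] turn [-0.249, 1.388, 0.292] deg 82.5
```

```bash
python3 -m jog '[[0.7,[14.2,5.4,-62.1],[-0.249,1.388,0.292]],[0.7,[14.2,5.4,-62.1],[-0.249,1.388,0.292]],[0.7,[14.2,5.4,-62.1],[-0.249,1.388,0.292]],[0.7,[14.2,5.4,-62.1],[-0.249,1.388,0.292]],[0.7,[14.2,5.4,-62.1],[-0.249,1.388,0.292]],[0.7,[14.2,5.4,-62.1],[-0.249,1.388,0.292]],[0.7,[14.2,5.4,-62.1],[-0.249,1.388,0.292]],[0.7,[14.2,5.4,-62.1],[-0.249,1.388,0.292]]]' | sed -n '1,2p';python3 mv.py 521.9 -323 110 -84.4 | tail -1
```

```text
t: 50.45
ee_pos: [479.9, -90.0, 159.3]
shift [23.15, 6.03, -3.56] turn [-0.036, 0.224, 0.048] deg 13.3
```

```bash
python3 -m jog '[[0.7,[23,5,-3.6],[-0.036,0.224,0.048]],[0.7,[23,5,-3.6],[-0.036,0.224,0.048]],[0.7,[23,5,-3.6],[-0.036,0.224,0.048]],[0.7,[23,5,-3.6],[-0.036,0.224,0.048]],[0.7,[23,5,-3.6],[-0.036,0.224,0.048]],[0.7,[23,5,-3.6],[-0.036,0.224,0.048]],[0.7,[23,5,-3.6],[-0.036,0.224,0.048]],[0.7,[23,5,-3.6],[-0.036,0.224,0.048]]]' | sed -n '1,2p';python3 mv.py 521.9 -323 4 -84.4
```

```text
t: 51.25
ee_pos: [522.0, -317.5, 121.0]
t 51.25 pos [ 522.  -317.5  121. ] yaw -83.99 down [ 0.001 -0.    -1.   ] q [-0.57  0.53  1.73  0.    0.88 -0.67] F [-0.9 -0.2  0.1] w 61.7
shift [0.55, 11.7, -0.08] turn [-0.001, 0.007, 0.0] deg 0.4
```

```bash
python3 -m jog '[[0.7,[0.55,2,-0.08],[0,0.007,0]],[0.7,[0.55,5,-0.08],[0,0.007,0]],[0.7,[0.55,6,-0.08],[0,0.007,0]],[0.7,[0.55,6,-0.08],[0,0.007,0]]]' | sed -n '1,2p'
python3 - <<'E'
from h import *
s=grab("scene","s26");crop(s,170,220,270,300,8,"pics/s26.png")
E
python3 mv.py 521.9 -323 4 -84.4
```

```text
t: 51.65
ee_pos: [522.0, -322.5, 61.1]
t 51.7 pos [ 522.8 -323.2   62.3] yaw -84.33 down [ 0.002 -0.001 -1.   ] q [-0.57  0.62  1.74  0.    0.78 -0.67] F [0.  0.  0.1] w 61.7
shift [-0.04, 5.83, -0.11] turn [-0.002, 0.001, 0.001] deg 0.2
```

View pics/s26.png

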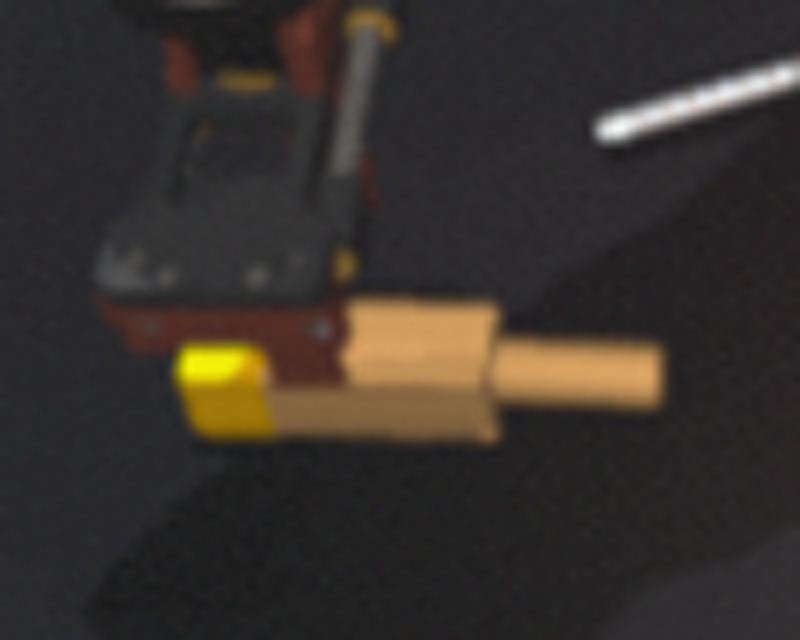

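Fingers straddle the yellow blank near its middle. Descend and grip.

```bash
python3 -m jog '[[0.7,[0,2,-0.1],[0,0,0]],[0.7,[0,4,-0.1],[0,0,0]],[0.7,[0,5.2,-0.1],[0,0,0]],[0.7,[0,5.7,-0.1],[0,0,0]],[0.7,[0,5.8,-0.1],[0,0,0]],[0.7,[0,5.8,-0.1],[0,0,0]]]' | sed -n '1,2p'; python3 -m jog '[[0,[0,0,0],[0,0,0]],[0,[0,0,0],[0,0,0]],[0,[0,0,0],[0,0,0]],[0,[0,0,0],[0,0,0]],[0,[0,0,0],[0,0,0]],[0,[0,0,0],[0,0,0]]]'; python3 -m jog '[[0,[0,-3,0],[0,0,0]],[0,[0,-7,0],[0,0,0]],[0,[0,-11,0],[0,0,0]],[0,[0,-13,0],[0,0,0]],[0,[0,-13,0],[0,0,0]],[0,[0,-13,0],[0,0,0]]]' | sed -n '2p;5p'; python3 mv.py 526.3 -49.4 135 169
```

```text
t: 52.3
ee_pos: [522.8, -324.8, 5.2]
t: 52.9
ee_pos: [522.3, -324.6, 4.7]
orientation: [-1.252, 1.133, -1.14]
ft_force: [-1.6, 0.3, 2.9]
width: 31.8
ee_pos: [521.5, -324.1, 133.9]
width: 31.9
t 53.5 pos [ 521.5 -324.1  133.9] yaw -84.4 down [ 0.004 -0.001 -1.   ] q [-0.58  0.52  1.72  0.    0.91 -0.67] F [-0.7 -0.1 -1.9] w 31.9
shift [-27.29, -0.14, 3.16] turn [-0.004, 1.861, -0.002] deg 106.6
```

```bash
python3 -m jog '[[0,[-27.2,-0.1,2.9],[0,1.86,0]],[0,[-27.2,-0.1,2.9],[0,1.86,0]],[0,[-27.2,-0.1,2.9],[0,1.86,0]],[0,[-27.2,-0.1,2.9],[0,1.86,0]],[0,[-27.2,-0.1,2.9],[0,1.86,0]],[0,[-27.2,-0.1,2.9],[0,1.86,0]],[0,[-27.2,-0.1,2.9],[0,1.86,0]],[0,[-27.2,-0.1,2.9],[0,1.86,0]]]' | sed -n '2p;5p'; python3 mv.py 524.2 -49 135 169 | tail -1
```

```text
ee_pos: [522.6, -49.1, 132.8]
width: 31.8
shift [-0.15, -0.22, 0.07] turn [-0.001, 0.697, 0.0] deg 39.9
```

```bash
python3 -m jog '[[0,[-0.1,0,0],[0,0.69,0]],[0,[-0.1,0,0],[0,0.69,0]],[0,[-0.1,0,0],[0,0.69,0]],[0,[-0.1,0,0],[0,0.69,0]],[0,[-0.1,0,0],[0,0.69,0]],[0,[-0.1,0,0],[0,0.69,0]],[0,[-0.1,0,0],[0,0.69,0]]]' | sed -n '2p;5p'; python3 mv.py 524.2 -49 65 169
python3 - <<'E'
from h import *
im=grab("scene","s27");crop(im,270,210,350,300,8,"pics/s27.png")
E
```

```text
ee_pos: [524.0, -50.2, 133.6]
width: 32.0
t 55.0 pos [524.  -50.2 133.6] yaw 169.76 down [ 0.001 -0.001 -1.   ] q [-0.12  0.41  1.91 -0.    0.82  1.63] F [ 0.5 -1.2 -1.6] w 32.0
shift [0.01, 6.86, -0.12] turn [-0.001, 0.013, -0.001] deg 0.8
```

View pics/s27.png

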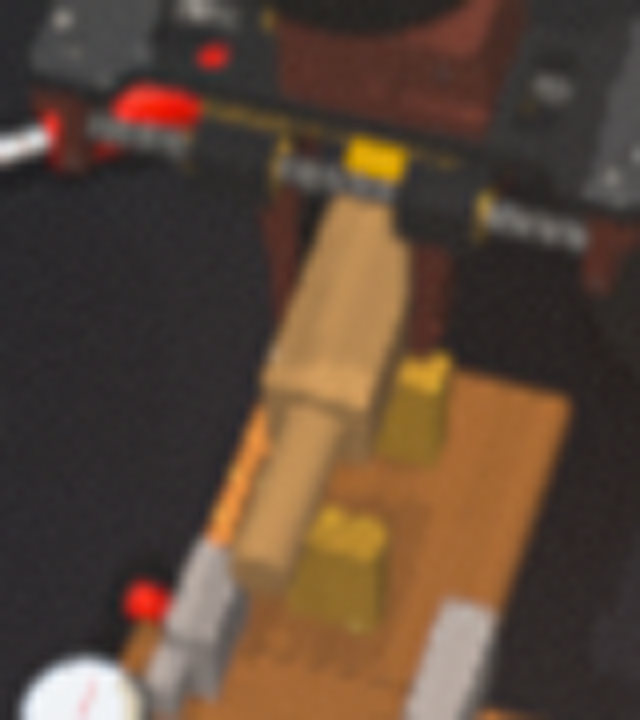

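```bash
python3 -m jog '[[0,[0,1,-0.12],[0,0.01,0]],[0,[0,3,-0.12],[0,0.01,0]],[0,[0,5,-0.12],[0,0.01,0]],[0,[0,6,-0.12],[0,0.01,0]],[0,[0,6.6,-0.12],[0,0.01,0]],[0,[0,6.75,-0.12],[0,0.01,0]],[0,[0,6.75,-0.12],[0,0.01,0]],[0,[0,6.75,-0.12],[0,0.01,0]]]' | sed -n '2p;4,5p'; for i in 1 2 3; do python3 -m jog '[[0,[0,0.05,0],[0,0,0]],[0,[0,0.05,0],[0,0,0]],[0,[0,0.05,0],[0,0,0]]]' | sed -n '2p;4p'; done
```

```text
ee_pos: [526.0, -49.3, 68.1]
ft_force: [0.5, -0.1, -1.0]
width: 31.8
ee_pos: [525.6, -49.2, 67.3]
ft_force: [-0.3, -0.0, -0.6]
ee_pos: [525.5, -49.2, 66.5]
ft_force: [-0.3, -0.3, -1.2]
ee_pos: [525.4, -49.2, 66.0]
ft_force: [-0.1, -0.1, -0.8]
```

```bash
for i in 1 2 3; do python3 -m jog '[[0,[0.05,0.05,0],[0,0,0]],[0,[0.05,0.05,0],[0,0,0]],[0,[0.05,0.05,0],[0,0,0]]]' | sed -n '2p;4p'; done
python3 - <<'E'
from h import *
im=grab("scene","s28");crop(im,270,210,350,300,8,"pics/s28.png")
E
```

```text
ee_pos: [524.9, -49.1, 65.5]
ft_force: [0.6, -0.4, -1.1]
ee_pos: [524.4, -49.0, 65.0]
ft_force: [0.2, 0.4, -0.3]
ee_pos: [524.5, -49.0, 64.9]
ft_force: [0.5, -0.3, 3.4]
```

View pics/s28.png

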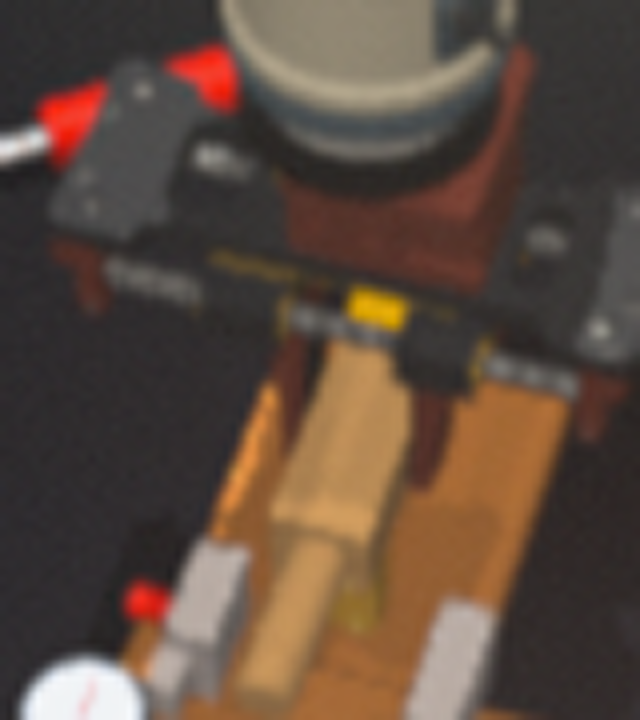

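Touching the posts. Release and go to the tab.

```bash
python3 -m jog '[[0,[0,-0.02,0],[0,0,0]],[0.7,[0,-0.02,0],[0,0,0]],[0.7,[0,-0.02,0],[0,0,0]],[0.7,[0,-0.02,0],[0,0,0]],[0.7,[0,-0.02,0],[0,0,0]],[0.7,[0,-2,0],[0,0,0]],[0.7,[0,-5,0],[0,0,0]],[0.7,[0,-9,0],[0,0,0]]]' | sed -n '2p;5p'; python3 -m jog '[[0.7,[0,0,0],[0,0,0]],[0.7,[0,0,0],[0,0,0]]]' | sed -n '2p;5p'; python3 mv.py 669.8 -7.2 70.5 169.1
python3 - <<'E'
from h import *
im=grab("scene","s29");crop(im,260,210,340,300,8,"pics/s29.png")
E
```

```text
ee_pos: [522.2, -48.6, 154.0]
width: 61.5
ee_pos: [524.1, -48.8, 155.2]
width: 61.6
t 58.7 pos [524.1 -48.8 155.2] yaw 169.04 down [ 0.006 -0.002 -1.   ] q [-0.11  0.37  1.9  -0.    0.86  1.65] F [ 0.1 -0.1 -0.7] w 61.6
shift [-13.47, 8.54, -6.86] turn [-0.001, -0.001, -0.006] deg 0.3
```

View pics/s29.png

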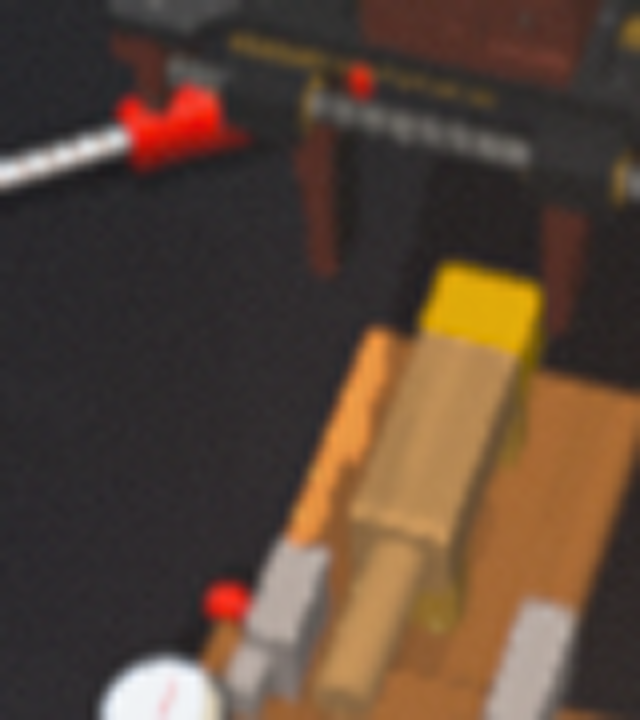

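```bash
python3 -m jog '[[0.7,[-5,0,-2.6],[0,0,0]],[0.7,[-10,0,-5.2],[0,0,0]],[0.7,[-13.5,0,-6.85],[0,0,0]],[0.7,[-13.5,2,-6.85],[0,0,0]],[0.7,[-13.5,5,-6.85],[0,0,0]],[0.7,[-13.5,7.5,-6.85],[0,0,0]],[0.7,[-13.5,8.4,-6.85],[0,0,0]],[0.7,[-13.5,8.4,-6.85],[0,0,0]]]' | sed -n '2p;4p'; python3 -m jog '[[0.7,[0,0,0],[0,0,0]],[0.7,[0,0,0],[0,0,0]]]' | sed -n '2p;5p'; python3 mv.py 669.8 -7.2 70.5 169.2
```

```text
ee_pos: [667.5, -7.3, 68.1]
ft_force: [0.7, 0.6, 0.4]
ee_pos: [670.4, -7.4, 72.3]
width: 61.3
t 59.75 pos [670.4  -7.4  72.3] yaw 169.04 down [ 0.006 -0.002 -1.   ] q [-0.03  0.67  1.61 -0.    0.86  1.74] F [-0.   0.1  0.5] w 61.3
shift [0.06, 0.18, -0.01] turn [-0.001, -0.003, -0.006] deg 0.4
```

```bash
python3 -m jog '[[0,[0,0.1,0],[0,0,0]],[0,[0,0.1,0],[0,0,0]],[0,[0,0.1,0],[0,0,0]],[0,[0,0.1,0],[0,0,0]],[0,[0,0.1,0],[0,0,0]],[0,[0,0.1,0],[0,0,0]],[0,[0,0.1,0],[0,0,0]]]' | sed -n '2p;5p'; python3 -m jog '[[0,[0,0,0.3],[0,0,0]],[0,[0,0,0.7],[0,0,0]],[0,[0,0,1.1],[0,0,0]],[0,[0,0,1.5],[0,0,0]],[0,[0,0,1.9],[0,0,0]],[0,[0,0,2.3],[0,0,0]],[0,[0,0,2.6],[0,0,0]],[0,[0,0,2.8],[0,0,0]]]' | sed -n '2p;4,5p';python3 -m jog '[[0,[0,0,0.2],[0,0,0]],[0,[0,0,0.4],[0,0,0]],[0,[0,0,0.6],[0,0,0]],[0,[0,0,0.8],[0,0,0]],[0,[0,0,1.0],[0,0,0]],[0,[0,0,1.1],[0,0,0]],[0,[0,0,1.1],[0,0,0]]]' | sed -n '2p;4,5p'
```

```text
ee_pos: [669.6, -7.3, 70.0]
width: 16.0
ee_pos: [664.1, -35.2, 70.0]
ft_force: [0.3, 1.5, 0.9]
width: 15.9
ee_pos: [662.1, -45.9, 70.0]
ft_force: [-0.3, 0.4, -0.2]
width: 15.9
```

```bash
for i in 1 2 3 4 5 6; do python3 -m jog '[[0,[0,0,0.05],[0,0,0]],[0,[0,0,0.1],[0,0,0]]]' | sed -n '2p;4p'; done;  python3 -m jog '[[0,[0,0,0],[0,0,0]],[0,[0,0,0],[0,0,0]],[0,[0,0,0],[0,0,0]],[0,[0,0,0],[0,0,0]],[0,[0,0,0],[0,0,0]],[0,[0,0,0],[0,0,0]],[0,[0,0,0],[0,0,0]],[0,[0,0,0],[0,0,0]]]' | sed -n '2p;4p'
```

```text
ee_pos: [662.0, -46.4, 70.0]
ft_force: [0.2, 2.6, -0.0]
ee_pos: [661.8, -47.4, 70.0]
ft_force: [0.4, 2.8, -1.2]
ee_pos: [661.5, -48.5, 70.0]
ft_force: [0.2, 3.4, 0.4]
ee_pos: [661.4, -49.5, 70.0]
ft_force: [0.3, 3.1, -0.2]
ee_pos: [661.2, -50.4, 70.0]
ft_force: [1.2, 4.1, -0.7]
ee_pos: [661.0, -51.3, 70.0]
ft_force: [1.2, 5.4, -1.0]
ee_pos: [661.0, -51.3, 70.0]
ft_force: [0.4, 4.7, -0.5]
```

```bash
python3 -m jog '[[0,[0,0,0.05],[0,0,0]],[0,[0,0,0.05],[0,0,0]],[0,[0,0,0.05],[0,0,0]],[0,[0,0,0.05],[0,0,0]],[0,[0,0,0.05],[0,0,0]],[0,[0,0,0.05],[0,0,0]],[0,[0,0,0.05],[0,0,0]],[0,[0,0,0.05],[0,0,0]]]' | sed -n '2p;4p'
python3 - <<'E'
from h import *
from workcell import ctrl
f=[]
for i in range(5): grab("scene","s30"); f.append(ctrl.get_obs()["ft_force"])
print(np.mean(f,0))
E
python3 -m jog '[[0,[0,0,-0.3],[0,0,0]],[0,[0,0,-0.8],[0,0,0]],[0,[0,0,-1.5],[0,0,0]],[0,[0,0,-2.2],[0,0,0]],[0,[0,0,-2.9],[0,0,0]],[0,[0,0,-3.6],[0,0,0]],[0,[0,0,-4.2],[0,0,0]],[0,[0,0,-4.5],[0,0,0]]]' | sed -n '2p;4p'; python3 -m jog '[[0,[0,0,0],[0,0,0]],[0,[0,0,0],[0,0,0]],[0.6,[0,0,0],[0,0,0]],[0.6,[0,0,0],[0,0,0]],[0.6,[0,0,0],[0,0,0]],[0.6,[0,-3,0],[0,0,0]],[0.6,[0,-6,0],[0,0,0]],[0.6,[0,-8,0],[0,0,0]]]' | sed -n '2p;4,5p'; python3 mv.py 522 -59 175 -10.5
```

```text
ee_pos: [660.9, -51.7, 70.0]
ft_force: [-0.2, 5.1, -1.0]
[ 1.13911217  5.4706072  -0.80327824]
ee_pos: [669.6, -7.0, 70.0]
ft_force: [0.3, -1.2, -0.1]
ee_pos: [669.9, -7.9, 152.0]
ft_force: [0.5, 0.1, 1.1]
width: 52.4
t 66.6 pos [669.9  -7.9 152. ] yaw 169.03 down [ 0.006 -0.002 -1.   ] q [-0.03  0.56  1.58 -0.    1.    1.73] F [0.5 0.1 1.1] w 52.4
shift [13.53, -2.37, 7.83] turn [0.009, 3.133, -0.001] deg 179.5
```

```bash
python3 -m jog '[[0.7,[13.5,-2.3,7.8],[0,-3,0]],[0.7,[13.5,-2.3,7.8],[0,-3,0]],[0.7,[13.5,-2.3,7.8],[0,-3,0]],[0.7,[13.5,-2.3,7.8],[0,-3,0]],[0.7,[13.5,-2.3,7.8],[0,-3,0]],[0.7,[13.5,-2.3,7.8],[0,-3,0]],[0.7,[13.5,-2.3,7.8],[0,-3,0]],[0.7,[13.5,-2.3,7.8],[0,-3,0]]]' | sed -n '1,2p'; python3 mv.py 522 -59 175 -10.5|tail -1
```

```text
t: 67.4
ee_pos: [521.7, -58.8, 172.7]
shift [-0.0, -0.23, 0.04] turn [-0.004, -1.944, 0.004] deg 111.4
```

```bash
python3 -m jog '[[0.7,[0,0,0],[0,-1.94,0]],[0.7,[0,0,0],[0,-1.94,0]],[0.7,[0,0,0],[0,-1.94,0]],[0.7,[0,0,0],[0,-1.94,0]],[0.7,[0,0,0],[0,-1.94,0]],[0.7,[0,0,0],[0,-1.94,0]],[0.7,[0,0,0],[0,-1.94,0]],[0.7,[0,0,0],[0,-1.94,0]]]' | sed -n '1,2p'; python3 mv.py 522 -59 175 -10.5|tail -1
```

```text
t: 68.2
ee_pos: [521.7, -58.7, 172.7]
shift [0.04, -0.23, 0.01] turn [-0.001, -0.744, 0.004] deg 42.6
```

```bash
python3 -m jog '[[0.7,[0,0,0],[0,-0.74,0]],[0.7,[0,0,0],[0,-0.74,0]],[0.7,[0,0,0],[0,-0.74,0]],[0.7,[0,0,0],[0,-0.74,0]],[0.7,[0,0,0],[0,-0.74,0]],[0.7,[0,0,0],[0,-0.74,0]],[0.7,[0,0,0],[0,-0.74,0]]]' | sed -n '1,2p';python3 - <<'E'
from h import *
im=grab("scene","s31");crop(im,260,210,340,300,8,"pics/s31.png")
E
python3 mv.py 526 -60 64.5 -10.5
```

```text
t: 68.9
ee_pos: [521.7, -58.7, 172.6]
t 68.95 pos [521.7 -58.7 172.6] yaw -11.25 down [ 0.004 -0.002 -1.   ] q [-0.13  0.34  1.89 -0.    0.9  -1.51] F [ 0.1 -0.4 -0.1] w 61.2
shift [0.4, 10.81, -0.04] turn [0.001, -0.013, 0.004] deg 0.8
```

View pics/s31.png

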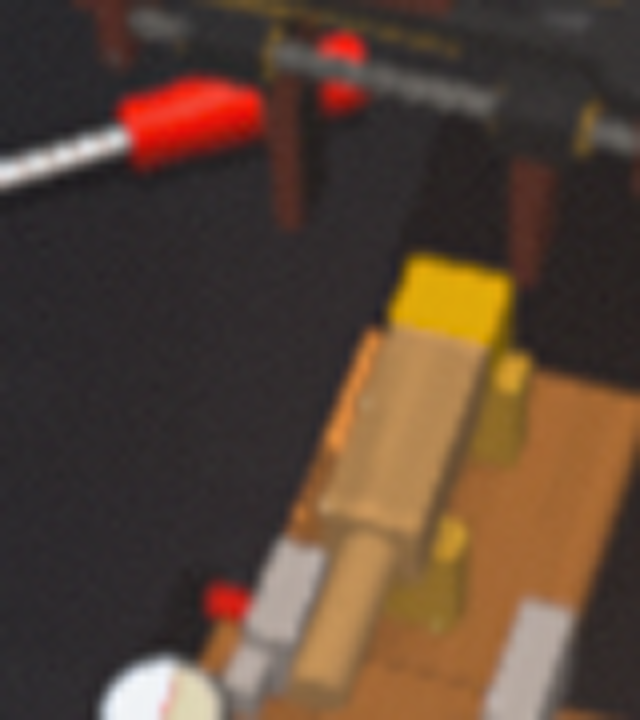

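```bash
python3 -m jog '[[0.7,[0.45,3,-0.05],[0,-0.012,0]],[0.7,[0.45,7,-0.05],[0,-0.012,0]],[0.7,[0.45,9.5,-0.05],[0,-0.012,0]],[0.7,[0.45,10.5,-0.05],[0,-0.012,0]],[0.7,[0.45,10.8,-0.05],[0,-0.012,0]],[0.7,[0.45,10.8,-0.05],[0,-0.012,0]]]' | sed -n '1,4p';   python3 -m jog '[[0,[0,0,0],[0,0,0]],[0,[0,0,0],[0,0,0]],[0,[0,0,0],[0,0,0]],[0,[0,0,0],[0,0,0]],[0,[0,0,0],[0,0,0]],[0,[0,0,0],[0,0,0]]]'; python3 -m jog '[[0,[0,-2,0],[0,0,0]],[0,[0,-5,0],[0,0,0]],[0,[0,-9,0],[0,0,0]],[0,[0,-12,0],[0,0,0]],[0,[0,-12,0],[0,0,0]],[0,[0,-12,0],[0,0,0]],[0,[0,-12,0],[0,0,0]]]'
python3 - <<'E'
from h import *
im=grab("scene","s32");crop(im,260,180,340,270,8,"pics/s32.png")
E
```

```text
t: 69.55
ee_pos: [526.9, -60.2, 65.0]
orientation: [-1.567, 0.139, -0.146]
ft_force: [0.2, -0.4, 0.0]
t: 70.15
ee_pos: [526.7, -60.1, 65.1]
orientation: [-1.567, 0.138, -0.146]
ft_force: [-1.1, 0.4, 6.1]
width: 31.7
t: 70.85
ee_pos: [524.9, -59.8, 183.1]
orientation: [-1.567, 0.141, -0.143]
ft_force: [-0.2, 0.3, -0.6]
width: 31.5
```

View pics/s32.png

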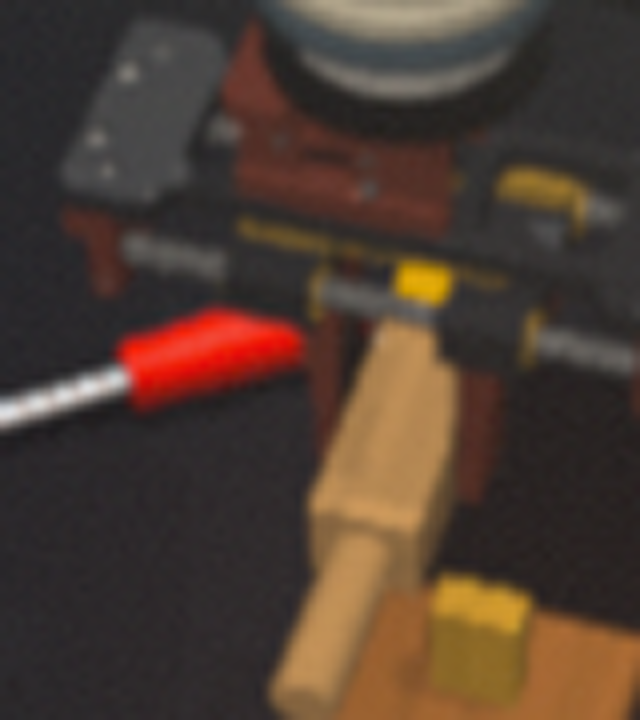

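```bash
python3 mv.py 441.7 426.2 155 4 20
```

```text
t 70.9 pos [524.8 -59.8 182.9] yaw -10.37 down [ 0.001 -0.001 -1.   ] q [-0.14  0.33  1.88 -0.    0.93 -1.52] F [-0.8 -0.9 -1.1] w 32.3
shift [-16.92, 2.73, 46.31] turn [0.045, -0.248, -0.346] deg 24.5
```

```bash
python3 -m jog '[[0,[-16.9,2.7,46.3],[0.045,-0.248,-0.346]],[0,[-16.9,2.7,46.3],[0.045,-0.248,-0.346]],[0,[-16.9,2.7,46.3],[0.045,-0.248,-0.346]],[0,[-16.9,2.7,46.3],[0.045,-0.248,-0.346]],[0,[-16.9,2.7,46.3],[0.045,-0.248,-0.346]],[0,[-16.9,2.7,46.3],[0.045,-0.248,-0.346]],[0,[-16.9,2.7,46.3],[0.045,-0.248,-0.346]],[0,[-16.9,2.7,46.3],[0.045,-0.248,-0.346]]]'; python3 mv.py 441.7 426.2 155 4 20
```

```text
t: 71.7
ee_pos: [457.3, 335.3, 160.2]
orientation: [-1.542, -0.329, -0.219]
ft_force: [2.1, 0.2, -0.8]
width: 32.2
t 71.7 pos [457.3 335.3 160.2] yaw 4.07 down [ 0.342  0.022 -0.939] q [ 0.73  0.34  2.   -0.41  0.56 -0.59] F [ 2.1  0.2 -0.8] w 32.2
shift [-1.03, 0.15, 9.18] turn [0.002, 0.001, 0.001] deg 0.1
```

```bash
python3 -m jog '[[0,[-1,0.1,5],[0,0,0]],[0,[-1,0.1,9.1],[0,0,0]],[0,[-1,0.1,9.1],[0,0,0]],[0,[-1,0.1,9.1],[0,0,0]],[0,[-1,0.1,9.1],[0,0,0]]]'; python3 mv.py 475.6 428.6 50.4 4 20
```

```text
t: 72.2
ee_pos: [442.9, 422.1, 156.0]
orientation: [-1.543, -0.328, -0.22]
ft_force: [-0.9, -0.3, -0.7]
width: 32.1
t 72.2 pos [442.9 422.1 156. ] yaw 4.02 down [ 0.342  0.021 -0.94 ] q [ 0.87  0.41  1.89 -0.43  0.64 -0.45] F [-0.9 -0.3 -0.7] w 32.1
shift [-0.5, 11.06, 0.45] turn [0.003, 0.0, 0.0] deg 0.2
```

```bash
python3 -m jog '[[0,[-0.5,3,0.45],[0,0,0]],[0,[-0.5,6,0.45],[0,0,0]],[0,[-0.5,8.5,0.45],[0,0,0]],[0,[-0.5,9.8,0.45],[0,0,0]],[0,[-0.5,10.4,0.45],[0,0,0]],[0,[-0.5,10.4,0.45],[0,0,0]],[0,[-0.5,10.4,0.45],[0,0,0]]]' | sed -n '2p;4,5p'; python3 mv.py 475.6 428.6 50.4 4 20|tail -1;  python3 - <<'E'
from h import *
im=grab("scene","s33");crop(im,460,205,550,305,7,"pics/s33.png")
E
```

```text
ee_pos: [474.5, 430.5, 58.9]
ft_force: [0.7, 0.1, -0.5]
width: 32.0
shift [-0.2, 0.83, -0.2] turn [-0.0, -0.0, 0.003] deg 0.2
```

View pics/s33.png

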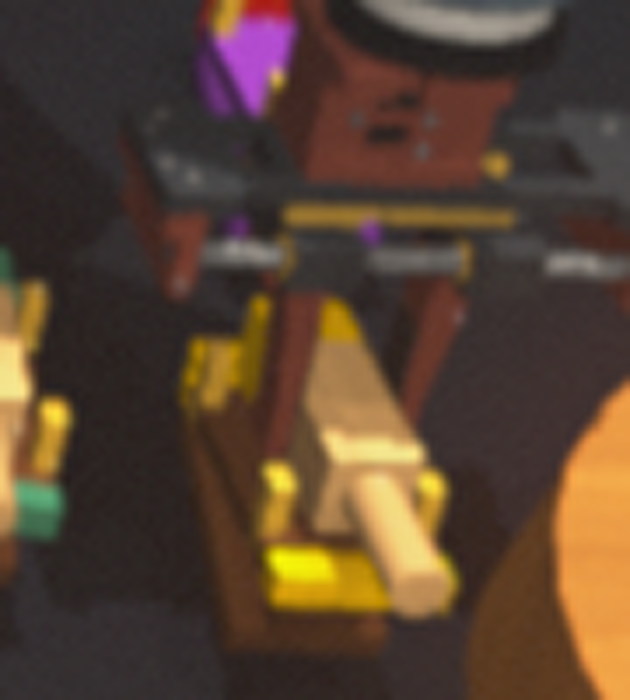

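```bash
python3 -m jog '[[0,[-0.2,0,-0.3],[0,0,0]],[0,[-0.2,0.2,-0.3],[0,0,0]],[0,[-0.2,0.4,-0.3],[0,0,0]],[0,[-0.2,0.4,-0.3],[0,0,0]],[0,[-0.2,0.4,-0.3],[0,0,0]]]' | sed -n '2p;4,5p'; python3 mv.py 475.6 428.6 50.4 4 20|tail -1;  python3 - <<'E'
from h import *
im=grab("scene","s34");crop(im,460,205,550,305,7,"pics/s34.png")
E
```

```text
ee_pos: [473.9, 427.5, 53.5]
ft_force: [0.3, 0.1, -1.4]
width: 31.6
shift [0.06, 0.35, 0.09] turn [0.0, 0.0, 0.003] deg 0.1
```

View pics/s34.png

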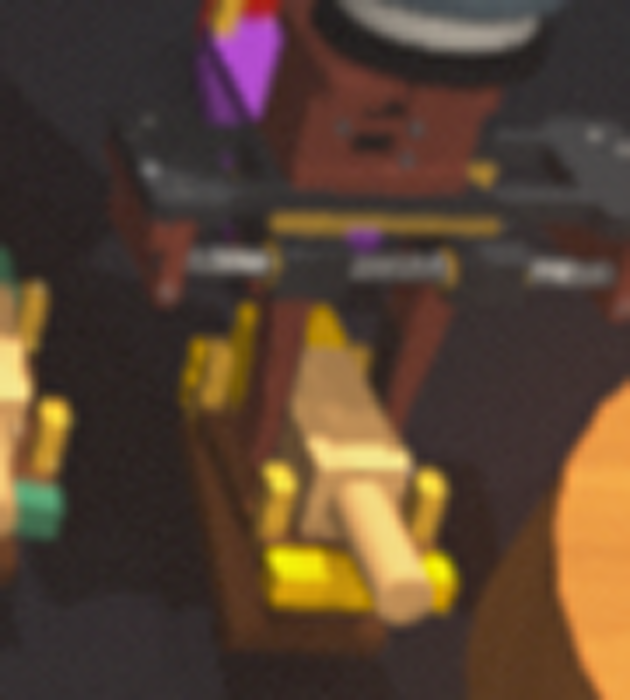

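```bash
python3 -m jog '[[0,[0,0.15,0],[0,0,0]],[0,[0,0.25,0],[0,0,0]],[0,[0,0.25,0],[0,0,0]]]' | sed -n '2p;4p'; for i in 1 2 3; do python3 -m jog '[[0,[0,0.05,0],[0,0,0]],[0,[0,0.05,0],[0,0,0]],[0,[0,0.05,0],[0,0,0]]]' | sed -n '2p;4p'; done
```

```text
ee_pos: [474.7, 427.5, 51.0]
ft_force: [-0.6, 0.5, -0.7]
ee_pos: [474.9, 427.6, 50.7]
ft_force: [0.4, -0.3, -0.5]
ee_pos: [475.1, 427.6, 50.3]
ft_force: [-0.1, 0.3, -1.2]
ee_pos: [475.1, 427.6, 50.2]
ft_force: [-3.6, -1.0, 5.8]
```

```bash
python3 -m jog '[[0,[0,-0.04,0],[0,0,0]],[0,[0,-0.04,0],[0,0,0]]]' | sed -n '2p;4p'; for i in 1 2 3; do python3 -m jog '[[0,[-0.05,0,0],[0,0,0]],[0,[-0.1,0,0],[0,0,0]],[0,[-0.1,0,0],[0,0,0]]]' | sed -n '2p;4p'; done
```

```text
ee_pos: [475.2, 427.6, 50.2]
ft_force: [-2.0, -0.5, 2.4]
ee_pos: [474.4, 427.7, 50.0]
ft_force: [0.4, 0.6, 1.3]
ee_pos: [473.5, 427.6, 49.6]
ft_force: [2.8, 0.2, 1.3]
ee_pos: [473.5, 427.6, 49.7]
ft_force: [7.0, -1.3, 1.3]
```

```bash
python3 -m jog '[[0,[0.08,0,0],[0,0,0]],[0.6,[0.08,0,0],[0,0,0]],[0.6,[0.08,0,0],[0,0,0]],[0.6,[0.08,0,0],[0,0,0]],[0.6,[0.08,0,0],[0,0,0]],[0.6,[0,-4,0],[0,0,0]],[0.6,[0,-8,0],[0,0,0]],[0.6,[0,-12,0],[0,0,0]]]' | sed -n '1,2p;5p'; python3 -m jog '[[0.6,[0,0,0],[0,0,0]],[0.6,[0,0,0],[0,0,0]]]' | sed -n '2p'; python3 mv.py 526 -49 200 169
python3 - <<'E'
from fit import *
t=grab("top","t35"); s=grab("scene","s35");crop(s,390,200,540,300,5,"pics/s35.png")
E
```

```text
t: 76.6
ee_pos: [430.1, 424.1, 162.3]
width: 52.9
ee_pos: [431.1, 425.0, 162.7]
t 76.8 pos [431.1 425.  162.7] yaw 4.02 down [ 0.345  0.025 -0.938] q [ 0.89  0.39  1.9  -0.43  0.65 -0.43] F [-0.2 -0.  -0.7] w 52.9
shift [7.06, -1.42, -47.95] turn [0.506, -2.838, 0.068] deg 165.2
```

View pics/s35.png

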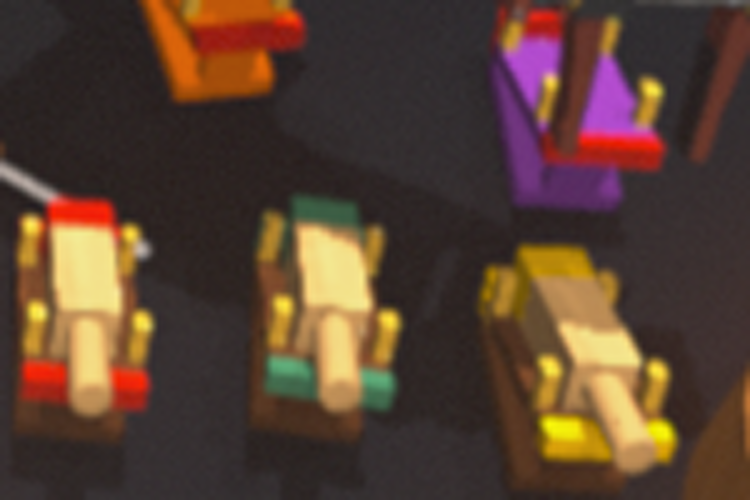

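```bash
python3 mv.py 669.5 -7.5 165 -11
```

```text
t 76.9 pos [430.8 424.  160.7] yaw 4.04 down [ 0.343  0.022 -0.939] q [ 0.89  0.4   1.9  -0.43  0.65 -0.43] F [ 0.5 -0.1  0.1] w 52.8
shift [19.66, 6.81, -44.71] turn [-0.044, 0.259, 0.349] deg 25.0
```

```bash
python3 -m jog '[[0.6,[19.6,6.3,-44.7],[-0.044,0.259,0.349]],[0.6,[19.6,6.3,-44.7],[-0.044,0.259,0.349]],[0.6,[19.6,6.3,-44.7],[-0.044,0.259,0.349]],[0.6,[19.6,6.3,-44.7],[-0.044,0.259,0.349]],[0.6,[19.6,6.3,-44.7],[-0.044,0.259,0.349]],[0.6,[19.6,6.3,-44.7],[-0.044,0.259,0.349]],[0.6,[19.6,6.3,-44.7],[-0.044,0.259,0.349]],[0.6,[19.6,6.3,-44.7],[-0.044,0.259,0.349]]]' | sed -n '1,2p';python3 mv.py 669.5 -7.5 165 -11
```

```text
t: 77.7
ee_pos: [623.3, 71.2, 166.6]
t 77.7 pos [623.3  71.2 166.6] yaw -11.02 down [-0.002  0.001 -1.   ] q [ 0.09  0.49  1.66  0.    0.99 -1.29] F [-0.2  0.8  0.3] w 52.9
shift [6.04, 0.14, -6.84] turn [-0.0, -0.0, -0.003] deg 0.1
```

```bash
python3 -m jog '[[0.6,[3,0,-3.4],[0,0,0]],[0.6,[5.9,0,-6.7],[0,0,0]],[0.6,[5.9,0,-6.7],[0,0,0]],[0.6,[5.9,0,-6.7],[0,0,0]]]' | sed -n '1,2p';python3 mv.py 669.7 -7.5 71 -11
python3 - <<'E'
from h import *
s=grab("scene","s36");crop(s,250,240,350,330,7,"pics/s36.png")
E
```

```text
t: 78.1
ee_pos: [667.7, -4.5, 166.3]
t 78.1 pos [667.7  -4.5 166.3] yaw -11.12 down [-0.003  0.002 -1.   ] q [-0.03  0.55  1.57  0.    1.03 -1.4 ] F [0.2 0.8 0.2] w 52.8
shift [0.28, 9.53, -0.26] turn [-0.001, -0.002, -0.003] deg 0.2
```

View pics/s36.png

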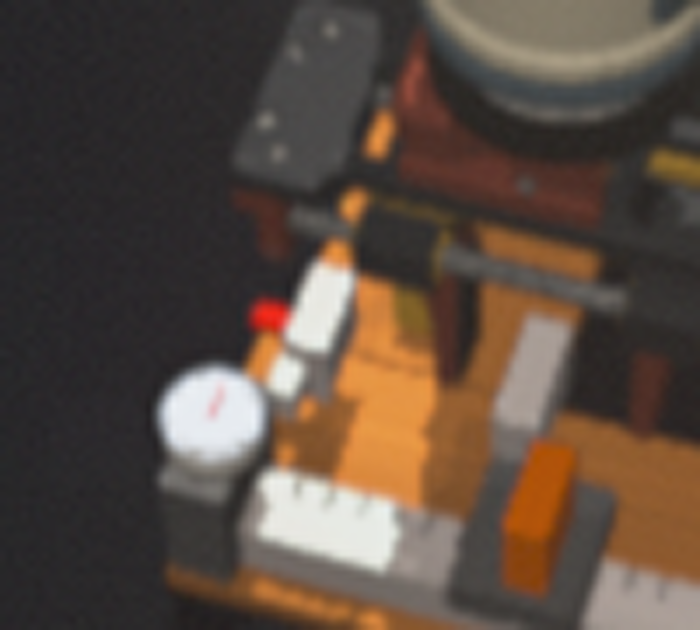

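Caliper empty, tab still at the left-off position. Descend and pinch.

```bash
python3 -m jog '[[0.6,[0.2,3,-0.1],[0,0,0]],[0.6,[0.2,6,-0.2],[0,0,0]],[0.6,[0.2,8.5,-0.25],[0,0,0]],[0.6,[0.2,9.5,-0.25],[0,0,0]],[0.6,[0.2,9.5,-0.25],[0,0,0]],[0.6,[0.2,9.5,-0.25],[0,0,0]]]' | sed -n '2p;4p'; python3 mv.py 669.7 -7.5 71 -11|tail -1; python3 -m jog '[[0,[0,0,0],[0,0,0]],[0,[0,0,0],[0,0,0]],[0,[0,0,0],[0,0,0]],[0,[0,0,0],[0,0,0]],[0,[0,0,0],[0,0,0]],[0,[0,0,0],[0,0,0]]]' | sed -n '2p;4,5p'
```

```text
ee_pos: [670.3, -5.2, 74.4]
ft_force: [0.0, 0.8, 0.6]
shift [-0.02, 0.34, -0.24] turn [-0.002, 0.001, 0.001] deg 0.1
ee_pos: [670.1, -6.1, 74.0]
ft_force: [-1.1, -0.6, 2.2]
width: 15.7
```

```bash
python3 -m jog '[[0,[0,0,-0.4],[0,0,0]],[0,[0,0,-1.0],[0,0,0]],[0,[0,0,-1.6],[0,0,0]],[0,[0,0,-2.2],[0,0,0]],[0,[0,0,-2.8],[0,0,0]],[0,[0,0,-3.4],[0,0,0]],[0,[0,0,-4.0],[0,0,0]],[0,[0,0,-4.4],[0,0,0]]]' | sed -n '2p;4,5p'; python3 -m jog '[[0,[0,0,-0.3],[0,0,0]],[0,[0,0,-0.6],[0,0,0]],[0,[0,0,-0.9],[0,0,0]],[0,[0,0,-1.2],[0,0,0]],[0,[0,0,-1.4],[0,0,0]],[0,[0,0,-1.4],[0,0,0]]]' | sed -n '2p;4,5p'; for i in 1 2 3; do python3 -m jog '[[0,[0,0,-0.05],[0,0,0]],[0,[0,0,-0.1],[0,0,0]]]' | sed -n '2p;4p'; done
```

```text
ee_pos: [661.6, -50.0, 74.0]
ft_force: [-1.0, 2.1, 5.8]
width: 15.7
ee_pos: [658.9, -63.8, 73.9]
ft_force: [-1.1, -0.4, 6.4]
width: 15.9
ee_pos: [658.8, -64.4, 74.0]
ft_force: [-1.3, 2.2, 5.9]
ee_pos: [658.6, -65.4, 74.0]
ft_force: [-0.5, 1.8, 5.5]
ee_pos: [658.5, -65.8, 74.0]
ft_force: [-0.1, 6.1, 4.8]
```

```bash
for i in 1 2; do python3 -m jog '[[0,[0,0,-0.05],[0,0,0]],[0,[0,0,-0.1],[0,0,0]]]' | sed -n '2p;4p'; done
```

```text
ee_pos: [658.5, -65.9, 74.0]
ft_force: [0.7, 10.9, 5.8]
ee_pos: [658.5, -65.9, 74.0]
ft_force: [2.4, 14.9, 4.8]
```

```bash
python3 -m jog '[[0,[0,0,0.15],[0,0,0]],[0,[0,0,0.15],[0,0,0]]]' | sed -n '2p;4p'; python3 -m jog '[[0.5,[0,0,0],[0,0,0]],[0.5,[0,0,0],[0,0,0]],[0.5,[0,0,0],[0,0,0]],[0.5,[0,0,0],[0,0,0]],[0.5,[0,-4,0],[0,0,0]],[0.5,[0,-8,0],[0,0,0]],[0.5,[0,-12,0],[0,0,0]],[0.5,[0,-14,0],[0,0,0]]]' | sed -n '2p;4,5p'; python3 mv.py 400 450 300 -11
```

```text
ee_pos: [658.6, -65.8, 74.0]
ft_force: [0.0, 5.9, 5.2]
ee_pos: [659.7, -66.9, 217.5]
ft_force: [0.2, 0.1, 0.3]
width: 43.8
t 82.75 pos [659.7 -66.9 217.5] yaw -10.98 down [ 0.006  0.001 -1.   ] q [-0.12  0.48  1.55  0.    1.11 -1.5 ] F [0.2 0.1 0.3] w 43.8
shift [-35.29, -8.35, 45.81] turn [-0.002, 0.0, 0.005] deg 0.3
```

```bash
python3 -m jog '[[0.5,[-8,-6,-28],[0,0,0]],[0.5,[-8,-6,-28],[0,0,0]],[0.5,[-8,-6,-28],[0,0,0]],[0.5,[-8,-6,-28],[0,0,0]],[0.5,[-8,-6,-28],[0,0,0]],[0.5,[-8,-6,-28],[0,0,0]],[0.5,[-8,-6,-28],[0,0,0]],[0.5,[-8,-6,-28],[0,0,0]]]' | sed -n '1,2p'
python3 - <<'E'
from fit import *
t=grab("top","t37"); s=grab("scene","s37")
cv2.imwrite("pics/s37.png",s["color"][:,:,::-1])
crop(t,120,170,350,310,3.4,"pics/t37.png"); crop(s,240,240,360,330,6,"pics/s37c.png")
t0=load("/tmp/top0.npz")
# rest fits with pitch
c,sn=np.cos(np.radians(20)),np.sin(np.radians(20))
for n,(x,y,w) in dict(red=(472,179.2,-.3),green=(457,304,-4),yellow=(477,428.7,4)).items():
    h=-5*c-16*sn; print(n,(x+h*np.cos(np.radians(w)),y+h*np.sin(np.radians(w)),45-5*sn+16*c))
E
```

```text
t: 83.55
ee_pos: [525.7, -327.2, 273.2]
red (np.float64(461.82935402146944), np.float64(179.25325386447653), np.float64(58.32498121594619))
green (np.float64(446.8539901249053), np.float64(304.70947812451277), np.float64(58.32498121594619))
yellow (np.float64(466.8539901249053), np.float64(427.9905218754872), np.float64(58.32498121594619))
```

View pics/s37.png

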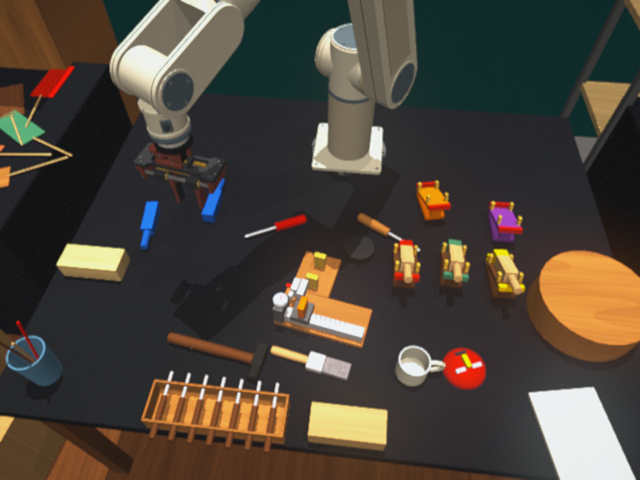

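View pics/t37.png

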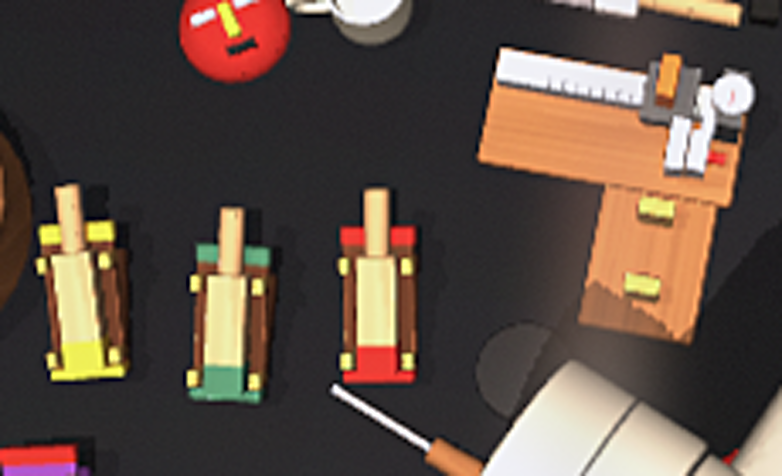

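View pics/s37c.png

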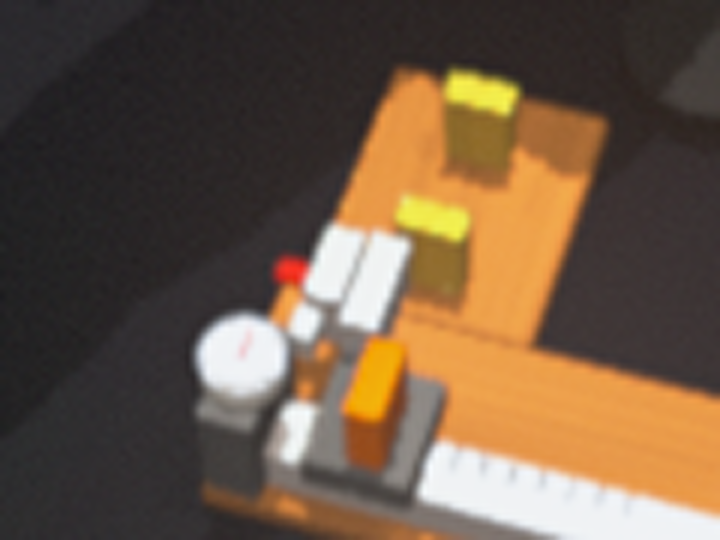

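Run:
```python
from fit import *
t=load("/tmp/t37.npz")
crop(t,125,220,255,295,6,"pics/t37b.png")
c,sn=np.cos(np.radians(20)),np.sin(np.radians(20))
for n,(x,y,w) in dict(red=(472,179.2,-.3),green=(457,304,-4),yellow=(477,428.7,4)).items():
    print(n)
    for s0 in(-5,-2):
        h=s0*c-16*sn; z=45+s0*sn+16*c
        g=(x+h*np.cos(np.radians(w)),y+h*np.sin(np.radians(w)),np.radians(w)); Rm=R.from_euler('ZY',[g[2],-np.radians(20)]).as_matrix()
        for nm,p in(('bodyfront_top',(50,0,16)),('tip',(105,0,0)),('paint_edge_top',(-25,0,16)),('rear_top',(-50,0,16))):
            u,v=proj(t,Rm@np.array(p)+[g[0],g[1],z]); print(s0,nm,round((u-125+.5)*6-.5),round((v-220+.5)*6-.5))
```

```text
red
-5 bodyfront_top 629 155
-5 tip 631 35
-5 paint_edge_top 632 312
-5 rear_top 632 364
-2 bodyfront_top 629 149
-2 tip 631 28
-2 paint_edge_top 631 306
-2 rear_top 632 358
green
-5 bodyfront_top 366 187
-5 tip 377 67
-5 paint_edge_top 361 344
-5 rear_top 359 396
-2 bodyfront_top 366 181
-2 tip 378 61
-2 paint_edge_top 361 338
-2 rear_top 359 390
yellow
-5 bodyfront_top 92 147
-5 tip 88 27
-5 paint_edge_top 109 303
-5 rear_top 115 355
-2 bodyfront_top 92 140
-2 tip 87 20
-2 paint_edge_top 109 297
-2 rear_top 114 349
```

View pics/t37b.png

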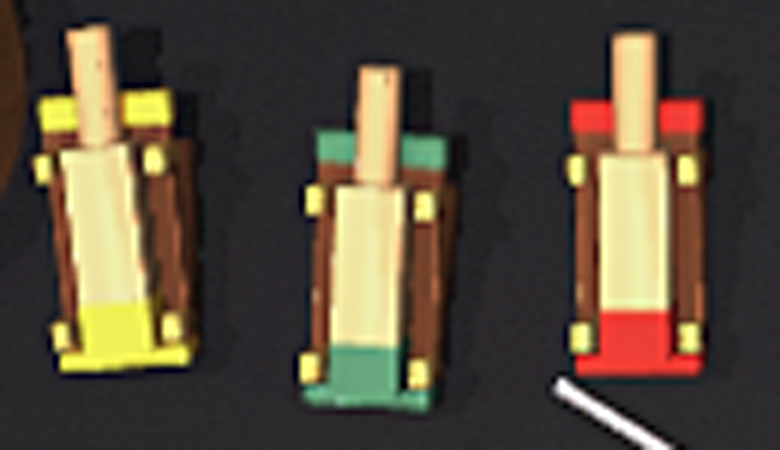

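```bash
python3 -m jog '[[0.5,[0,0,0],[0,0,0]],[0.5,[0,0,0],[0,0,0]]]' | head -2; python3 -c "
from workcell import ctrl; print(ctrl.close_job())"
```

```text
t: 83.85
ee_pos: [526.8, -325.0, 272.7]
the job is handed in; nothing more can be done
None
```

All three blanks were there. I checked them in the order red, green, yellow and handed the job in at about 84 s of the 210 s. I have no verdict on it.

- **Check in the caliper:** Each blank was laid on the posts and let go before I slid the jaw shut. I estimate the anvil was pressed about 3 to 3.5 mm each time, from a held force of about 5 to 5.6 N and the jaw's travel, and I held it for over half a second. There was no direct anvil reading.
- **On the rests:** The final pictures show each blank on the rest of its own colour, between the pegs, painted end at the lip and tenon up. Their positions agree to about 1 mm with a blank seated against the lip. I felt a firm stop at the lip only for yellow; for red and green I rely on the pictures.
- **Finish:** The empty caliper was slid to its end stop, the force rising to about 15 N there. The picture shows it shut, with everything released and the arm well clear.
- **Bystanders:** I touched none of the tools or look-alikes, and they look unmoved in the last scene picture, though I did not measure them.
- **Disagreements:** The two cameras differed by about 4 to 5 mm sideways and 2 to 3 mm fore and aft. I corrected the scene camera from the known gripper position and checked each fit in the pictures. The jaw also stood about 20 mm in from fully open at the start, which caused no trouble.

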